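# Gauge, sort and pack the refillable air cans

### The job

Check every refillable air can on the bench with the yellow gauge: press the gauge fully home on its valve, which also pushes the can's orange collar right down, and read the rod. Stand the charged cans (green shows on the rod) upright in the cardboard carton and the flat ones (white only) upright in the red refill tray, put the gauge back in its stand and fold the carton's lid fully shut. Push the collars only with the gauge, and leave everything else on the bench alone.

Things in the scene. Friction and masses are not known exactly. Their poses are not given: they have to be found in the camera images.
- can_a: refillable air can standing upright (all look alike): aluminium cylinder 52 mm across, straight to 74 mm up, heavy foot with a blue band, then a shoulder and an upright brass valve stem 13 mm across, its flat top 106 mm up; a sprung 6 mm steel pin, held out by the hidden pressure, stands 8 mm out of it. 0.2 to 0.35 kg. Origin: centre of the underside, z up its axis. May be absent (None)
- can_b: refillable air can standing upright (all look alike): aluminium cylinder 52 mm across, straight to 74 mm up, heavy foot with a blue band, then a shoulder and an upright brass valve stem 13 mm across, its flat top 106 mm up; a sprung 6 mm steel pin, held out by the hidden pressure, stands 8 mm out of it. 0.2 to 0.35 kg. Origin: centre of the underside, z up its axis. May be absent (None)
- can_c: refillable air can standing upright (all look alike): aluminium cylinder 52 mm across, straight to 74 mm up, heavy foot with a blue band, then a shoulder and an upright brass valve stem 13 mm across, its flat top 106 mm up; a sprung 6 mm steel pin, held out by the hidden pressure, stands 8 mm out of it. 0.2 to 0.35 kg. Origin: centre of the underside, z up its axis. May be absent (None)
- can_d: refillable air can standing upright (all look alike): aluminium cylinder 52 mm across, straight to 74 mm up, heavy foot with a blue band, then a shoulder and an upright brass valve stem 13 mm across, its flat top 106 mm up; a sprung 6 mm steel pin, held out by the hidden pressure, stands 8 mm out of it. 0.2 to 0.35 kg. Origin: centre of the underside, z up its axis. May be absent (None)
- collar_a (a joint): orange check collar (ring 26 mm across, 6 mm thick) on the stem of can_a. Value: m pushed down; 0 = up (its top 100 mm above the can's foot), 0.008 when the gauge's bell has come fully home, end stop 0.009. Takes 2 N, stays where left: a pushed-down collar marks a checked can
- collar_b (a joint): orange check collar (ring 26 mm across, 6 mm thick) on the stem of can_b. Value: m pushed down; 0 = up (its top 100 mm above the can's foot), 0.008 when the gauge's bell has come fully home, end stop 0.009. Takes 2 N, stays where left: a pushed-down collar marks a checked can
- collar_c (a joint): orange check collar (ring 26 mm across, 6 mm thick) on the stem of can_c. Value: m pushed down; 0 = up (its top 100 mm above the can's foot), 0.008 when the gauge's bell has come fully home, end stop 0.009. Takes 2 N, stays where left: a pushed-down collar marks a checked can
- collar_d (a joint): orange check collar (ring 26 mm across, 6 mm thick) on the stem of can_d. Value: m pushed down; 0 = up (its top 100 mm above the can's foot), 0.008 when the gauge's bell has come fully home, end stop 0.009. Takes 2 N, stays where left: a pushed-down collar marks a checked can
- gauge: pencil-type pressure gauge, upright in its stand: yellow round grip 26 mm across from 14 to 90 mm above its lower end, below it a black rubber bell 30 mm across, 14 mm deep, open underneath and 20 mm wide inside (3.5 mm of play round a stem). 0.16 kg. Origin: centre of its lower rim, z up towards the rod
- gauge_ceiling (a point): ceiling of the gauge's bell, 14 mm above the gauge's origin. Pressed onto a stem, a sprung foot here meets the pin and the bell's rim pushes the collar down; the gauge is home when this ceiling stops on the stem's top (gauge origin 92 mm above the can's foot). Takes up to 10 N downwards; it is pushed up again if let go
- gauge_rod (a joint): 14 mm thick rod pushed out of the gauge's top while it is pressed home; value: m out. 0 at rest (only its 5 mm black head shows); springs back when lifted. The first 15 mm below the head are white, then green: over 0.015 (green shows) with the gauge home = charged can, less = flat. Charged give 0.023 to 0.029, flat 0.004 to 0.011
- stand: fixed black round cup for the gauge, 48 mm outside, 38 mm inside, 36 mm tall, floor 6 mm up. Origin: centre of its underside
- carton: fixed open cardboard carton, outside 120 mm (its x) by 250 mm (its y) by 122 mm tall, walls and floor 4 mm. Origin: centre of its underside, its x points to the side that carries the lid's hinge (away from the robot)
- carton_lid (a joint): stiff hinged cardboard lid of the carton, a plain panel 120 mm by 250 mm, 5 mm thick, hinged along the carton's far upper edge. Angle, rad: 0 = shut, level on the rim; 1.57 = standing straight up; it stays where it is left. Moved by about 2 N at its free edge. Starts open, standing about upright or leaning back away from the robot (stop at 2.1)
- lid_hinge (a point): middle of the lid's hinge line, 122.5 mm above the table on the carton's far upper edge (carton frame x = +60 mm, y = 0)
- lid_edge (a point): middle of the lid's free edge, on the face that becomes its top when shut (120 mm from the hinge)
- tray: fixed red refill tray, outside 130 mm (its x) by 250 mm (its y), rim 55 mm high, walls and floor 5 mm. Origin: centre of its underside
- tape: bystander: roll of clear tape lying flat, 72 mm across, 22 mm high. Origin: centre of its underside
- driver: bystander: screwdriver with red handle, 200 mm long, lying. Origin: under its middle
- glasses: bystander: black laser safety glasses, 140 mm wide, 42 mm high. Origin: under the middle of the front
- spray: bystander: white bottle with green label and red cap, 60 mm across, 170 mm tall. Origin: centre of its underside
- pack_1: bystander: flat black product box 90 x 60 x 28 mm. Origin: centre of its underside
- pack_2: bystander: another such black box. Origin: centre of its underside
- plate: bystander: bare aluminium blank 60 x 40 x 6 mm. Origin: centre of its underside
Mind the look-alikes: they are no part of the job. What is shaped like the can_a but purple is not meant. What is shaped like the can_c but purple is not meant.

How it is judged:
On the way, in this order (a step that is already met when the one before it is completed fails the run):
1. every can present has been checked: its collar pushed down by the gauge (value of joint each of collar_a, collar_b, collar_c, collar_d above 0.006 m), for 0.2 s.
2. every charged can (hidden mark can_x_c2 high in it) stands in the carton, every flat one in the tray (((x of can_a in the frame of carton between -0.05 and 0.05 m and y of can_a in the frame of carton between -0.112 and 0.112 m and z of can_a in the frame of carton between -0.005 and 0.015 m and angle between can_a's own z axis and vertical below 0.15 rad and z of can_a_c2 in the frame of can_a above 0.04 m) or (x of can_a in the frame of tray between -0.05 and 0.05 m and y of can_a in the frame of tray between -0.11 and 0.11 m and z of can_a in the frame of tray between -0.005 and 0.015 m and angle between can_a's own z axis and vertical below 0.15 rad and z of can_a_c2 in the frame of can_a below 0.04 m)) and ((x of can_b in the frame of carton between -0.05 and 0.05 m and y of can_b in the frame of carton between -0.112 and 0.112 m and z of can_b in the frame of carton between -0.005 and 0.015 m and angle between can_b's own z axis and vertical below 0.15 rad and z of can_b_c2 in the frame of can_b above 0.04 m) or (x of can_b in the frame of tray between -0.05 and 0.05 m and y of can_b in the frame of tray between -0.11 and 0.11 m and z of can_b in the frame of tray between -0.005 and 0.015 m and angle between can_b's own z axis and vertical below 0.15 rad and z of can_b_c2 in the frame of can_b below 0.04 m)) and ((x of can_c in the frame of carton between -0.05 and 0.05 m and y of can_c in the frame of carton between -0.112 and 0.112 m and z of can_c in the frame of carton between -0.005 and 0.015 m and angle between can_c's own z axis and vertical below 0.15 rad and z of can_c_c2 in the frame of can_c above 0.04 m) or (x of can_c in the frame of tray between -0.05 and 0.05 m and y of can_c in the frame of tray between -0.11 and 0.11 m and z of can_c in the frame of tray between -0.005 and 0.015 m and angle between can_c's own z axis and vertical below 0.15 rad and z of can_c_c2 in the frame of can_c below 0.04 m)) and ((x of can_d in the frame of carton between -0.05 and 0.05 m and y of can_d in the frame of carton between -0.112 and 0.112 m and z of can_d in the frame of carton between -0.005 and 0.015 m and angle between can_d's own z axis and vertical below 0.15 rad and z of can_d_c2 in the frame of can_d above 0.04 m) or (x of can_d in the frame of tray between -0.05 and 0.05 m and y of can_d in the frame of tray between -0.11 and 0.11 m and z of can_d in the frame of tray between -0.005 and 0.015 m and angle between can_d's own z axis and vertical below 0.15 rad and z of can_d_c2 in the frame of can_d below 0.04 m))), for 0.2 s.
At the end, for the whole second after the job is handed in: All cans present checked (collar over 6 mm down); charged ones upright (0.15 rad) on the carton's floor, flat ones on the tray's floor; gauge upright in its stand (12 mm off centre, 6 mm off the cup's floor, 0.25 rad at most); lid under 0.08 rad; all at rest (all of step 1 and all of step 2 and horizontal distance between gauge and stand below 0.012 m and z of gauge in the frame of stand below 0.012 m and angle between gauge's own z axis and vertical below 0.25 rad and linear speed of each of can_a, can_b, can_c, can_d, gauge below 0.02 m/s and value of joint carton_lid below 0.08 rad); the robot touches nothing.
It fails at once if a bystander is pushed more than 4 cm (distance of any of tape, driver, glasses, spray, pack_1, pack_2, plate from where it was at the start of the episode above 0.04 m).
It fails at once if a collar is pressed with the fingers instead of the gauge (contact force between the fingers and collar_a above 1.5 N or contact force between the fingers and collar_b above 1.5 N or contact force between the fingers and collar_c above 1.5 N or contact force between the fingers and collar_d above 1.5 N).
Of can_a, can_b, can_c, can_d only 3 to 4 are there at a start; the rules pass over those that are not, and their reading is None.
At some moment in a run one of can_a, can_b, can_c, can_d may be knocked a few centimetres aside while the robot is not near it.
It also fails if it takes over 210 s, if anything falls off the work surface, if the arm or the gripper's body presses on something with over 40 N, if the wrist force passes 120 N, or if a joint passes its speed limit or range.

### The arm

A 7-joint arm with a two-finger parallel gripper is mounted at the origin on the work surface. World frame = base frame: x ahead of the robot, y to its left, z up, the work surface at z = 0. Lengths are in m, angles in rad, forces in N, time in s.
With the tool pointing down it reaches from about 0.4 to 0.85 m from the base axis. Payload 4.5 kg.
Tool frame: the origin (TCP) lies midway between the tips of the shut fingers; the grasp point (between the pads) lies 19 mm behind it; z points along the fingers, y is the direction in which the jaws open and shut (so a half turn about z gives the same grasp; the last joint's range is limited). The gripper opens to 88 mm and grips with 3 to 60 N. Pads are 18 mm wide; open, the fingers measure 123 mm over their backs; the gripper's body (75 mm by 187 mm) begins 45 mm behind the grasp point.
Start: joints at [-1.281, 0.689, -0.195, 1.565, 0.157, 0.902, -0.215], TCP at [0.158, 0.605, 0.213] pointing down, gripper open.
Joint ranges: [-3.01, 3.01], [-0.46, 2.08], [-1.47, 1.51], [0.13, 2.56], [-1, 4.14], [0.04, 2.09], [-2.66, 2.66]. Speed limits (rad/s): [2.57, 2.57, 3.14, 3.14, 3.14, 3.14, 3.14].

### API

Orientations are given as a unit quaternion [x, y, z, w].
In Python, from plant import get_state, snapshot, finish_job, find_in gives the robot as it stands.
- The arm moves only by the shell command python3 -m creep 'ROWS' [OPENING] [FORCE]. ROWS is JSON, one flat list of numbers, 6 for each row, row after row: the shift along the tool's x, y, z in mm, then the turn, a rotation vector about the tool's x, y, z in degrees. In form: [tx, ty, tz, wx, wy, wz, tx, ty, tz, wx, wy, wz, ...]. A call has 1 to 5 rows; each row shifts and turns the pose as measured when the row begins, along the tool's axes as they then stand; what a row does not reach is not made up. A row lasts 1/12 s, in which the tool goes at most 41.7 mm and 7.16 degrees, less where a joint would pass 70% of its speed; a pose out of reach is approached as far as the arm can. A call is refused whole if a number of a shift passes 41.7 or a number of a turn 7.16, either way. A call with a gripper value outside its range is refused whole. OPENING is the finger opening in mm, from 0 to 88.1, set as the call begins (- or left out, the last holds). The fingers move at their own pace and stop on an object; FORCE is the grip in N (left out, the last holds). Time passes only in rows, so rows that do not move let the fingers close. It gives the time, the measured TCP pose, the force and the opening at its end, in the units of the state.
- get_state(): the state, without advancing time (a new reading comes with each control period).
- snapshot(name): name is "scene" or "top"; returns a dict with "color" (420x560x3 uint8, red, green, blue), "intrinsics" (3x3 intrinsics, pixels), "extrinsics" (4x4, takes a point from world to camera coordinates). Camera axes: x right, y down, z forward; pixel columns grow to the right and rows downward; lengths in m; the calibration is good to about 2 mm. A picture is of the moment at which its call begins. There is no depth.
- finish_job(): hands the job in, once; it reports no verdict.
Trained networks look in the newest picture that a camera, given by its name, has taken for a name from the list of things; names that differ only in an ending like _2 or _b are one class to them, and where a whole thing is asked for, a point or a joint stands for the part that bears it (a point fixed in the world has none). Each returns a list of dicts, best first, with "score" (0 to 1); they miss things now and then, are a little off and sometimes report something else, mostly with a low value. They report only what shows in the picture. A call takes as long as a camera call. They do not tell look-alikes from the thing itself.
- find_in(thing, camera): "xy" ([column, row] in pixels, amid what is visible of it).
The state is a dict: "clock": time; "q": joint angles; "qd": joint speeds; "joint_torque": joint torques, N m; "tool_pos": TCP position; "eef_rot": TCP orientation; "contact_force": force on the tool from outside, world axes, zero at the start; "moment": the same for the moment, N m; "opening": opening from 0.0 (shut) to 1.0 (fully open).
Only numpy, scipy, OpenCV 4.12 (cv2) and the standard library are available. Lean on these libraries where they do the work, as an engineer would, in place of code of your own. Each camera call takes 0.05 s, during which the arm holds its last target.

## Working session

There is one attempt and no reset: what is moved stays moved. The work goes in short steps, Python scripts to look and compute and a shell command to move; the robot and the scene stay as the last step left them, time stands still between calls to the robot, and variables do not carry over. Pictures are saved under pics/ and viewed, and the job is handed in when it is done.

```bash
ls; mkdir -p pics; cat > h.py <<'E'
import numpy as np, cv2, json
from plant import get_state, snapshot, find_in
from scipy.spatial.transform import Rotation as R
def shot(cam,fn=None,crop=None,scale=1):
    s=snapshot(cam)
    if fn:
        im=s["color"][:,:,::-1].copy()
        if crop: x0,y0,x1,y1=crop; im=im[y0:y1,x0:x1]
        im=cv2.resize(im,None,fx=scale,fy=scale,interpolation=cv2.INTER_CUBIC)
        cv2.imwrite("pics/"+fn,im)
    return s
def ray(s,uv):
    K=np.array(s["intrinsics"]);T=np.linalg.inv(np.array(s["extrinsics"]))
    d=T[:3,:3]@np.linalg.inv(K)@np.array([uv[0],uv[1],1.0]); return T[:3,3],d
def atz(s,uv,z):
    o,d=ray(s,uv); return o+d*(z-o[2])/d[2]
def proj(s,p):
    K=np.array(s["intrinsics"]);E=np.array(s["extrinsics"])
    c=E[:3,:3]@np.array(p)+E[:3,3]; u=K@c; return u[:2]/u[2]
def tri(s1,u1,s2,u2):
    o1,d1=ray(s1,u1);o2,d2=ray(s2,u2);d1/=np.linalg.norm(d1);d2/=np.linalg.norm(d2)
    A=np.stack([d1,-d2],1);t=np.linalg.lstsq(A,o2-o1,rcond=None)[0]
    a=o1+d1*t[0];b=o2+d2*t[1];return (a+b)/2,np.linalg.norm(a-b)
def st():
    s=get_state();r=R.from_quat(s["eef_rot"]).as_matrix()
    print("t",round(s["clock"],2),"pos",np.round(np.array(s["tool_pos"])*1000,1),"F",np.round(s["contact_force"],1),"op",round(s["opening"]*88.1,1))
    print("tool x",np.round(r[:,0],3),"y",np.round(r[:,1],3),"z",np.round(r[:,2],3));print("q",np.round(s["q"],2))
    return s
def to(p,yaw=None):
    """needed shift in tool axes in mm to world p (m) and turn about tool for pointing down with tool y at yaw deg (world, mod 180)"""
    s=get_state();r=R.from_quat(s["eef_rot"]).as_matrix()
    d=r.T@(np.array(p)-np.array(s["tool_pos"]))*1000
    out=[np.round(d,1)]
    if yaw is not None:
        best=None
        for k in (0,180):
            y=np.array([np.cos(np.radians(yaw+k)),np.sin(np.radians(yaw+k)),0]);z=np.array([0,0,-1.])
            t=np.stack([np.cross(y,z),y,z],1); v=R.from_matrix(r.T@t).as_rotvec(degrees=True)
            if best is None or np.linalg.norm(v)<np.linalg.norm(best): best=v
        out.append(np.round(best,2))
    print("need",*out)
    return out
E
python3 - <<'E'
from h import *
st()
a=shot("scene","s0.png",scale=1.4);b=shot("top","t0.png",scale=1.4)
print(a["intrinsics"],np.round(np.linalg.inv(a["extrinsics"]),3).tolist());print(b["intrinsics"],np.round(np.linalg.inv(b["extrinsics"]),3).tolist())
E
```

```text
pics
t 0.0 pos [158.  604.  211.8] F [-0.7 -0.1 -0.2] op 88.1
tool x [-0.967  0.253 -0.   ] y [ 0.253  0.967 -0.002] z [-0.    -0.002 -1.   ]
q [-1.28  0.69 -0.19  1.57  0.16  0.9  -0.22]
[[497.67913713   0.         281.15330324]
 [  0.         497.67913713 211.89068184]
 [  0.           0.           1.        ]] [[0.373, 0.785, -0.494, 1.109], [0.928, -0.316, 0.198, -0.163], [-0.001, -0.532, -0.847, 1.028], [0.0, 0.0, 0.0, 1.0]]
[[545.24213613   0.         291.15146744]
 [  0.         545.24213613 212.93413662]
 [  0.           0.           1.        ]] [[-0.027, -0.997, 0.069, 0.446], [-0.999, 0.025, -0.025, 0.066], [0.024, -0.069, -0.997, 1.499], [0.0, 0.0, 0.0, 1.0]]
```

View pics/s0.png

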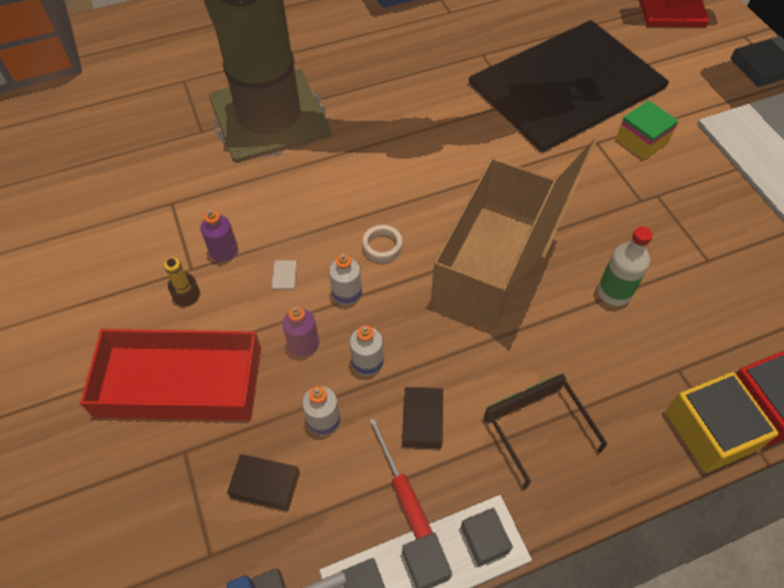

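View pics/t0.png

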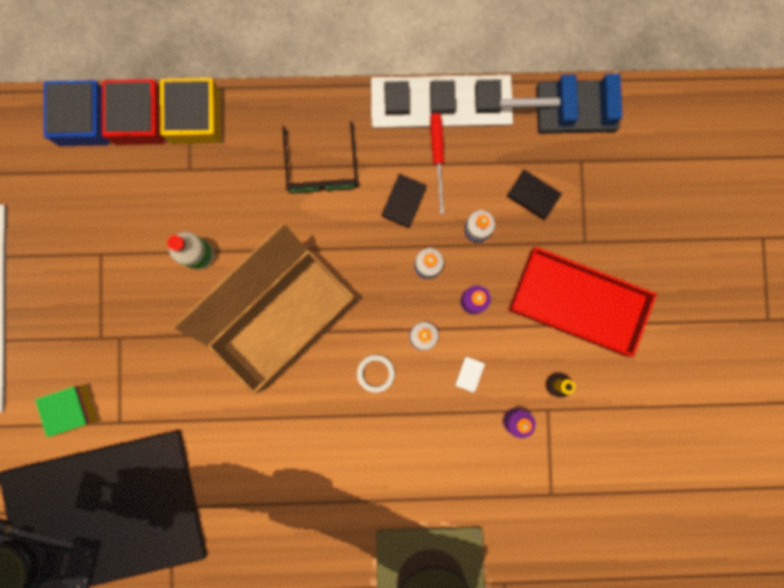

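```bash
python3 - <<'E'
from h import *
for c in ("scene","top"):
    shot(c)
    for n in ("can_a","collar_a","gauge","gauge_ceiling","stand","carton","tray","lid_hinge","lid_edge","tape","spray"):
        print(c,n,[(np.round(d["xy"]).tolist(),round(d["score"],2)) for d in find_in(n,c)])
E
```

```text
scene can_a [([158.0, 170.0], 0.77), ([248.0, 202.0], 0.76), ([260.0, 248.0], 0.76), ([229.0, 282.0], 0.71), ([216.0, 237.0], 0.67), ([228.0, 292.0], 0.66)]
scene collar_a [([258.0, 237.0], 0.6), ([153.0, 157.0], 0.54), ([225.0, 283.0], 0.5)]
scene gauge [([127.0, 198.0], 0.79)]
scene gauge_ceiling [([121.0, 265.0], 0.62), ([126.0, 193.0], 0.56)]
scene stand [([132.0, 208.0], 0.49)]
scene carton [([354.0, 167.0], 0.9), ([231.0, 292.0], 0.43)]
scene tray [([121.0, 265.0], 0.62)]
scene lid_hinge [([394.0, 157.0], 0.91), ([448.0, 192.0], 0.72), ([261.0, 237.0], 0.43)]
scene lid_edge [([393.0, 158.0], 0.85), ([292.0, 357.0], 0.2)]
scene tape [([270.0, 181.0], 0.84)]
scene spray [([445.0, 191.0], 0.58)]
top can_a [([305.0, 186.0], 0.85), ([371.0, 299.0], 0.85), ([337.0, 214.0], 0.74), ([302.0, 238.0], 0.7), ([342.0, 160.0], 0.58)]
top collar_a [([307.0, 239.0], 0.57), ([377.0, 302.0], 0.53), ([342.0, 213.0], 0.5), ([344.0, 159.0], 0.45)]
top gauge [([404.0, 273.0], 0.49)]
top gauge_ceiling [([400.0, 274.0], 0.72), ([342.0, 164.0], 0.19)]
top stand [([398.0, 269.0], 0.64), ([230.0, 131.0], 0.36), ([347.0, 156.0], 0.21)]
top carton [([190.0, 221.0], 0.83)]
top tray [([416.0, 214.0], 0.84), ([340.0, 269.0], 0.17)]
top lid_hinge [([172.0, 204.0], 0.94), ([399.0, 276.0], 0.55), ([341.0, 164.0], 0.44)]
top lid_edge [([172.0, 203.0], 0.56), ([313.0, 103.0], 0.19)]
top tape [([314.0, 104.0], 0.73), ([274.0, 260.0], 0.68), ([229.0, 132.0], 0.47)]
top spray [([137.0, 179.0], 0.55)]
```

```bash
python3 - <<'E'
from h import *
S={}
for c in ("scene","top"):
    S[c]=shot(c)
    h=cv2.cvtColor(S[c]["color"],cv2.COLOR_RGB2HSV)
    m=cv2.inRange(h,(5,170,200),(16,255,255))
    n,l,stt,ce=cv2.connectedComponentsWithStats(m)
    print(c,[(np.round(ce[i],1).tolist(),stt[i,4]) for i in range(1,n) if stt[i,4]>15])
a=S["scene"]["color"];b=S["top"]["color"]
cv2.imwrite("pics/s1.png",cv2.resize(a[150:320,50:290,::-1],None,fx=3.3,fy=3.3,interpolation=cv2.INTER_CUBIC))
cv2.imwrite("pics/t1.png",cv2.resize(b[120:320,250:480,::-1],None,fx=3,fy=3,interpolation=cv2.INTER_CUBIC))
cv2.imwrite("pics/t2.png",cv2.resize(b[150:290,110:270,::-1],None,fx=4,fy=4,interpolation=cv2.INTER_CUBIC))
E
```

```text
scene [([151.2, 154.7], np.int32(25)), ([244.7, 186.0], np.int32(30)), ([212.2, 224.2], np.int32(23)), ([260.7, 237.7], np.int32(35)), ([226.8, 281.7], np.int32(48))]
top [([269.7, 125.4], np.int32(142)), ([301.2, 124.1], np.int32(78)), ([321.7, 124.6], np.int32(33)), ([242.0, 143.9], np.int32(497)), ([354.3, 146.8], np.int32(43)), ([344.4, 158.1], np.int32(50)), ([121.0, 171.3], np.int32(26)), ([400.6, 182.6], np.int32(43)), ([307.2, 185.5], np.int32(40)), ([106.0, 187.8], np.int32(25)), ([426.7, 193.0], np.int32(25)), ([201.2, 232.5], np.int32(1359)), ([240.7, 209.3], np.int32(27)), ([461.1, 206.4], np.int32(16)), ([341.6, 212.0], np.int32(54)), ([319.3, 229.5], np.int32(48)), ([268.9, 230.4], np.int32(181)), ([343.7, 229.0], np.int32(19)), ([471.9, 245.6], np.int32(545)), ([303.9, 238.2], np.int32(28)), ([337.0, 247.2], np.int32(3056)), ([127.6, 258.8], np.int32(306)), ([11.2, 257.8], np.int32(47)), ([230.3, 278.6], np.int32(5637)), ([268.3, 267.5], np.int32(149)), ([482.8, 276.7], np.int32(3071)), ([74.4, 265.9], np.int32(30)), ([76.0, 286.9], np.int32(285)), ([14.0, 294.0], np.int32(384)), ([477.0, 319.8], np.int32(8943)), ([245.3, 321.9], np.int32(12930)), ([373.9, 303.3], np.int32(58)), ([410.8, 363.4], np.int32(2884)), ([172.2, 374.9], np.int32(725)), ([430.5, 396.7], np.int32(34)), ([452.0, 396.6], np.int32(60)), ([473.6, 396.2], np.int32(39)), ([395.6, 397.9], np.int32(16)), ([410.8, 397.4], np.int32(30)), ([248.8, 402.3], np.int32(19))]
```

View pics/s1.png

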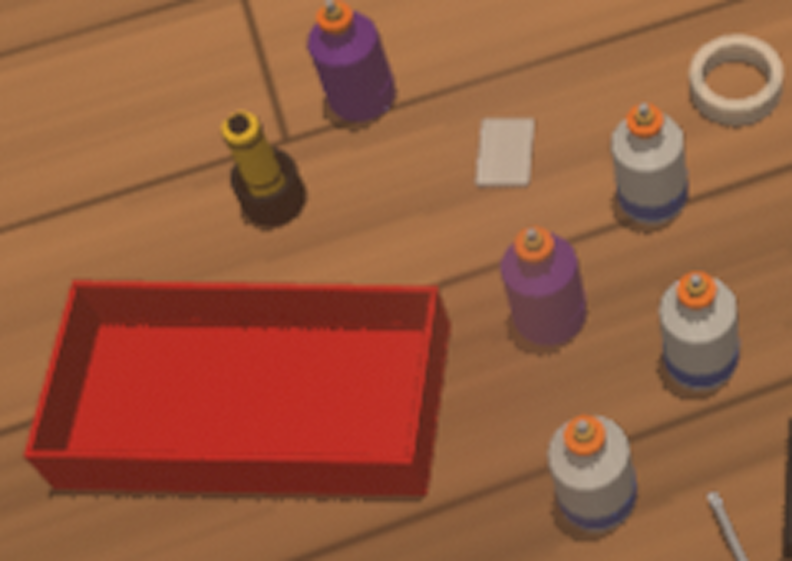

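View pics/t1.png

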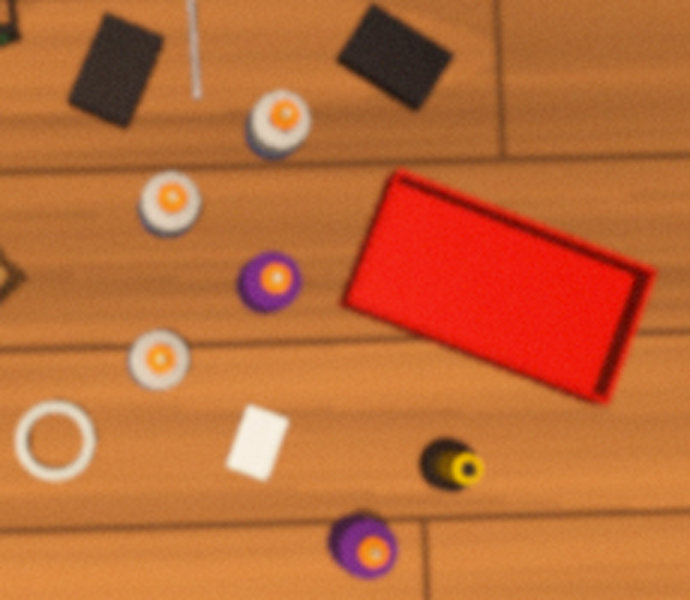

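View pics/t2.png

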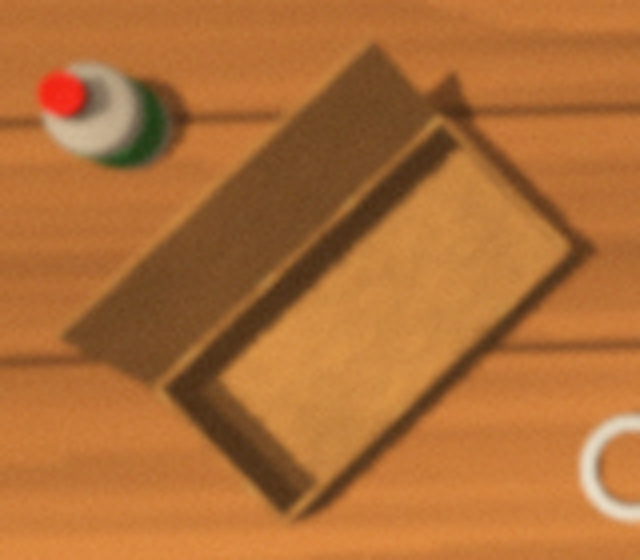

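```bash
python3 - <<'E'
from h import *
a=shot("scene");b=shot("top")
pr=lambda n,p:print(n,np.round(np.array(p)*1000,1))
for n,t,s in (("c1",(344.6,158),(227.1,281.7)),("c2",(307.2,185.6),(260.8,237.8)),("c3",(303.4,239.2),(245.2,186.2))):
    pr(n+" t",atz(b,t,.1));pr(n+" s",atz(a,s,.1));p,e=tri(b,t,a,s);pr(n+" tri",list(p)+[e])
t,s=(405.3,276),(122.7,188.2)
for z in (.096,.101):pr("g t",atz(b,t,z));pr("g s",atz(a,s,z))
p,e=tri(b,t,a,s);pr("g tri",list(p)+[e])
c=[atz(b,(250+x/3,120+y/3),.055) for x,y in ((395,170),(655,270),(605,405),(343,303))]
pr("tray",c);pr("mean",np.mean(c,0));print([round(np.linalg.norm(c[i]-c[(i+1)%4])*1000) for i in range(4)])
c=[atz(b,(110+x/4,150+y/4),.122) for x,y in ((440,115),(592,248),(292,520),(162,385))]
pr("carton",c);pr("mean",np.mean(c,0));print([round(np.linalg.norm(c[i]-c[(i+1)%4])*1000) for i in range(4)])
h0,h1=c[0],c[3]
d=np.mean([c[0]-c[1],c[3]-c[2]],0);print("xaxis yaw",np.degrees(np.arctan2(d[1],d[0])));d=c[0]-c[3];print("y axis",np.degrees(np.arctan2(d[1],d[0])))
for n,t in (("tape",(274,260)),("plate",(250+258/3,120+442/3))):pr(n,atz(b,t,.01))
pr("purple",atz(b,(250+277/3,120+277/3),.1));pr("purple2",atz(b,(250+375/3,120+552/3),.1))
pr("spray",atz(b,(110+62/4,150+95/4),.17))
E
```

```text
c1 t [ 681.3 -111.9  100. ]
c1 s [ 681.2 -109.9  100. ]
c1 tri [ 681.4 -110.8  101.     1.9]
c2 t [611.5 -12.6 100. ]
c2 s [611.6 -10.7 100. ]
c2 tri [611.7 -11.7 100.9   1.9]
c3 t [473.5   1.1 100. ]
c3 s [472.5   3.8 100. ]
c3 tri [473.8   2.3 102.5   2.3]
g t [ 372.2 -258.6   96. ]
g s [ 370.5 -256.6   96. ]
g t [ 372.5 -257.4  101. ]
g s [ 374.5 -256.1  101. ]
g tri [ 372.5 -257.1   98.8    1.5]
tray [[ 636.2 -215.4   55. ]
 [ 540.9 -444.8   55. ]
 [ 422.1 -394.2   55. ]
 [ 518.5 -164.5   55. ]]
mean [ 529.4 -304.7   55. ]
[248, 129, 249, 128]
carton [[631.7 209.3 122. ]
 [544.8 115.  122. ]
 [379.2 306.  122. ]
 [465.5 385.9 122. ]]
mean [505.3 254.1 122. ]
[128, 253, 118, 243]
xaxis yaw 45.1688015690672
y axis -46.749123004687625
tape [420.9  78.5  10. ]
plate [396.5 -89.8  10. ]
purple [ 540.1 -101.3  100. ]
purple2 [ 303.6 -177.   100. ]
spray [642.9 433.8 170. ]
```

```bash
python3 -m creep '[0,0,-40,0,0,0, 0,0,-40,0,0,0, 0,0,-20,0,0,0]' 60; python3 -m creep '[-32,-25,0,0,0,7, -32,-25,0,0,0,0, -32,-25,0,0,0,0, -32,-25,0,0,0,0, -32,-25,0,0,0,0]'; python3 -c "
from h import *
st();to([.48,.18,.3],-25)"
```

```text
clock: 1.75
tool_pos: [0.1574, 0.6005, 0.3094]
eef_rot: [0.127, 0.992, -0.008, -0.001]
contact_force: [0.3, 1.2, 0.5]
opening: 0.797
clock: 2.17
tool_pos: [0.2599, 0.4359, 0.3156]
eef_rot: [0.182, 0.983, 0.003, -0.003]
contact_force: [0.4, -0.9, -0.5]
opening: 0.681
t 2.17 pos [259.9 435.9 315.6] F [ 0.4 -0.9 -0.5] op 60.0
tool x [-0.934  0.358  0.007] y [0.358 0.934 0.006] z [-0.005  0.008 -1.   ]
q [-0.99  0.41 -0.19  1.77  0.08  0.97 -0.01]
need [-297.2 -160.2   12.6] [  0.57  -0.1  -85.97]
```

```bash
python3 -m creep '[-35,-19,1,0,0,0, -35,-19,1,0,0,0, -35,-19,1,0,0,0, -35,-19,1,0,0,0, -35,-19,1,0,0,0]'; python3 -m creep '[-35,-19,1,0,0,0, -35,-19,1,0,0,0, -35,-19,1,0,0,0, -10,-19,1,0,0,7, 0,-5,1,0,0,7]'; python3 -m creep '[0,0,0,0,0,7, 0,0,0,0,0,7, 0,0,0,0,0,7, 0,0,0,0,0,7, 0,0,0,0,0,7]';python3 -m creep '[0,0,0,0,0,7, 0,0,0,0,0,7, 0,0,0,0,0,7, 0,0,0,0,0,7, 0,0,0,0,0,7]'; python3 -c "
from h import *
st();to([.39,-.23,.3],-25)"
```

```text
clock: 2.58
tool_pos: [0.3926, 0.276, 0.3106]
eef_rot: [0.18, 0.984, 0.005, -0.002]
contact_force: [0.1, 1.4, 0.2]
opening: 0.681
clock: 3.0
tool_pos: [0.4802, 0.1451, 0.3049]
eef_rot: [0.306, 0.952, 0.004, 0.001]
contact_force: [-0.3, 0.1, -0.5]
opening: 0.684
clock: 3.42
tool_pos: [0.4814, 0.139, 0.3051]
eef_rot: [0.581, 0.814, 0.004, -0.0]
contact_force: [0.5, 0.6, -0.2]
opening: 0.682
clock: 3.83
tool_pos: [0.4812, 0.1393, 0.3057]
eef_rot: [0.803, 0.596, 0.004, -0.002]
contact_force: [-0.5, 0.4, -0.3]
opening: 0.679
t 3.83 pos [481.2 139.3 305.7] F [-0.5  0.4 -0.3] op 59.8
tool x [0.29  0.957 0.009] y [ 0.957 -0.29   0.003] z [ 0.005  0.008 -1.   ]
q [-0.56  0.41  0.29  1.82 -0.15  0.92 -0.5 ]
need [-380.    19.7    2.4] [ 0.13 -0.52  8.15]
```

```bash
python3 -m creep '[-40,2,0,0,0,4, -40,5,0,0,0,4, -40,5,0,0,0,0, -40,5,0,0,0,0, -40,5,0,0,0,0]'; python3 -m creep '[-40,2,0,0,0,0, -40,2,0,0,0,0, -40,2,0,0,0,0, -40,2,0,0,0,0, -30,2,0,0,0,0]';  python3 -c "
from h import *
st();to([.39,-.23,.3],-25)"
```

```text
clock: 4.25
tool_pos: [0.4274, -0.0478, 0.3029]
eef_rot: [0.84, 0.543, 0.008, -0.003]
contact_force: [0.1, -0.1, 0.1]
opening: 0.685
clock: 4.67
tool_pos: [0.3545, -0.2342, 0.3012]
eef_rot: [0.839, 0.544, 0.01, -0.001]
contact_force: [0.5, -1.1, -0.6]
opening: 0.683
t 4.67 pos [ 354.5 -234.2  301.2] F [ 0.5 -1.1 -0.6] op 60.2
tool x [0.409 0.912 0.017] y [ 0.912 -0.409  0.01 ] z [ 0.016  0.012 -1.   ]
q [ 0.21  0.31  0.39  2.02 -0.19  0.83  0.28]
need [18.3 30.7  1.8] [ 0.56 -1.    0.86]
```

```bash
python3 -m creep '[4,6,0,0,7,0, 4,6,0,0,7,0, 4,6,0,0,7,0, 4,6,0,0,7,0, 2,6,0,0,7,0]'; python3 -m creep '[0,0,0,0,7,0, 0,0,0,0,7,0, 0,0,0,0,7,0, 0,0,0,0,0,0]';  python3 - <<'E'
from h import *
st()
shot("scene","s2.png",scale=1.4)
E
```

```text
clock: 5.08
tool_pos: [0.391, -0.235, 0.3114]
eef_rot: [0.794, 0.519, 0.272, -0.16]
contact_force: [-0.1, 0.5, -0.5]
opening: 0.678
clock: 5.42
tool_pos: [0.3909, -0.2427, 0.3098]
eef_rot: [0.731, 0.477, 0.419, -0.251]
contact_force: [-1.2, -0.3, -0.4]
opening: 0.678
t 5.42 pos [ 390.9 -242.7  309.8] F [-1.2 -0.3 -0.4] op 59.8
tool x [0.194 0.487 0.851] y [ 0.907 -0.419  0.034] z [ 0.373  0.766 -0.523]
q [ 0.98  0.72  0.07  1.8  -0.83  1.45  1.12]
```

View pics/s2.png

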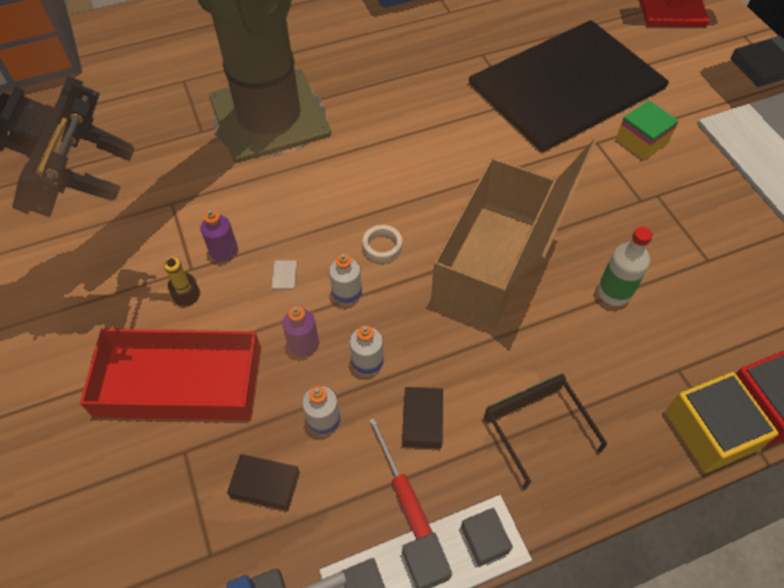

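```bash
cat >> h.py <<'E'
def need(p,yaz,tilt):
    """p TCP target m; tool y azimuth deg; tilt about tool y deg"""
    s=get_state();r=R.from_quat(s["eef_rot"]).as_matrix()
    y=np.array([np.cos(np.radians(yaz)),np.sin(np.radians(yaz)),0]);z=np.array([0,0,-1.])
    t=np.stack([np.cross(y,z),y,z],1)@R.from_euler("y",tilt,degrees=True).as_matrix()
    d=r.T@(np.array(p)-np.array(s["tool_pos"]))*1000
    print("need shift",np.round(d,1),"turn",np.round(R.from_matrix(r.T@t).as_rotvec(degrees=True),1),"| down 40 in tool:",np.round(r.T@np.array([0,0,-40.]),1))
    return t
def gtcp(g,yaz,tilt):
    y=np.array([np.cos(np.radians(yaz)),np.sin(np.radians(yaz)),0]);z=np.array([0,0,-1.])
    t=np.stack([np.cross(y,z),y,z],1)@R.from_euler("y",tilt,degrees=True).as_matrix()
    return np.array(g)+.019*t[:,2]
E
python3 -c "
from h import *
p=gtcp([.3725,-.257,.11],-25,56);print(p);need(p,-25,56)"
```

```text
[ 0.37915696 -0.2427241   0.09937533]
need shift [-183.   -18.7  106.3] turn [ 0.9 -2.2  1.9] | down 40 in tool: [-34.   -1.5  21.1]
```

```bash
python3 -m creep '[-30,-3,18,1,-2,2, -34,-4,20,0,0,0, -34,-4,20,0,0,0, -34,-4,20,0,0,0, -15,-2,8,0,0,0]'; python3 -c "
from h import *
st()
p=gtcp([.3725,-.257,.11],-25,56);print(p);need(p,-25,56)"
```

```text
clock: 5.88
tool_pos: [0.3796, -0.2462, 0.1441]
eef_rot: [0.744, 0.486, 0.39, -0.242]
contact_force: [-0.4, -0.3, 0.8]
opening: 0.681
t 5.88 pos [ 379.6 -246.2  144.1] F [-0.4 -0.3  0.8] op 60.0
tool x [0.223 0.535 0.815] y [ 0.912 -0.41   0.019] z [ 0.344  0.739 -0.579]
q [ 0.99  0.95  0.05  1.87 -0.87  1.18  1.33]
[ 0.37915696 -0.2427241   0.09937533]
need shift [-34.7  -2.7  28.3] turn [-0.   1.4  1.3] | down 40 in tool: [-32.6  -0.8  23.2]
```

```bash
python3 -m creep '[-18,-2,14,0,1,1, -17,-1,14,0,0,0, 0,0,0,0,0,0]'; python3 - <<'E'
from h import *
st()
p=gtcp([.3725,-.257,.071],-25,56);print(p);need(p,-25,56)
a=shot("scene");b=shot("top")
cv2.imwrite("pics/s3.png",cv2.resize(a["color"][120:260,30:230,::-1],None,fx=3.5,fy=3.5,interpolation=cv2.INTER_CUBIC))
E
```

```text
clock: 6.13
tool_pos: [0.3812, -0.2411, 0.0988]
eef_rot: [0.744, 0.483, 0.39, -0.247]
contact_force: [0.5, 0.2, -0.2]
opening: 0.681
t 6.13 pos [ 381.2 -241.1   98.8] F [ 0.5  0.2 -0.2] op 60.0
tool x [0.23  0.526 0.819] y [ 0.912 -0.411  0.008] z [ 0.341  0.744 -0.574]
q [ 0.99  1.03  0.04  1.87 -0.89  1.12  1.38]
[ 0.37915696 -0.2427241   0.06037533]
need shift [-32.7  -1.5  20.2] turn [-0.3  1.1  0.8] | down 40 in tool: [-32.7  -0.3  23. ]
```

View pics/s3.png

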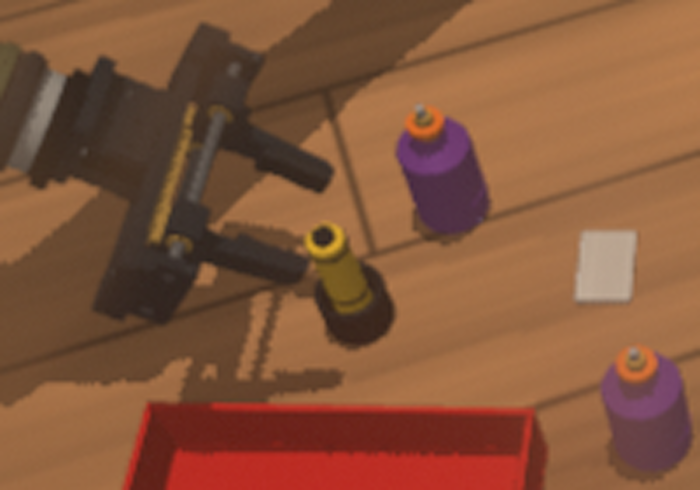

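```bash
python3 - <<'E'
from h import *
a=shot("scene")
for p in ([.3812,-.2411,.0988],[.3725,-.257,.101],[.3725,-.257,.04]): print((proj(a,p)-[30,120])*3.5)
E
```

```text
[350.53934797 241.38434727]
[322.46889194 236.74971655]
[346.84545577 288.29653774]
```

```bash
python3 - <<'E'
from h import *
a=shot("scene");b=shot("top");s=get_state();r=R.from_quat(s["eef_rot"]).as_matrix();p=np.array(s["tool_pos"])
def draw(c,o,e,f):
    im=cv2.resize(c["color"][o[1]:e[1],o[0]:e[0],::-1],None,fx=f,fy=f,interpolation=cv2.INTER_CUBIC)
    def pt(q,col):
        u=(proj(c,q)-o+.5)*f; cv2.circle(im,tuple(int(v) for v in u),3,col,-1)
    pt(p,(0,255,0)); pt(p-.019*r[:,2],(255,255,0))
    for k in (1,-1):
        pt(p+k*.03*r[:,1],(0,0,255)); pt(p+k*.03*r[:,1]-.064*r[:,2],(255,0,255))
    pt([.3725,-.257,.101],(255,0,0))
    return im
i1=draw(a,(40,120),(190,250),4);i2=draw(b,(330,200),(480,330),4)
cv2.imwrite("pics/d1.png",i1);cv2.imwrite("pics/d2.png",i2)
E
```

View pics/d1.png

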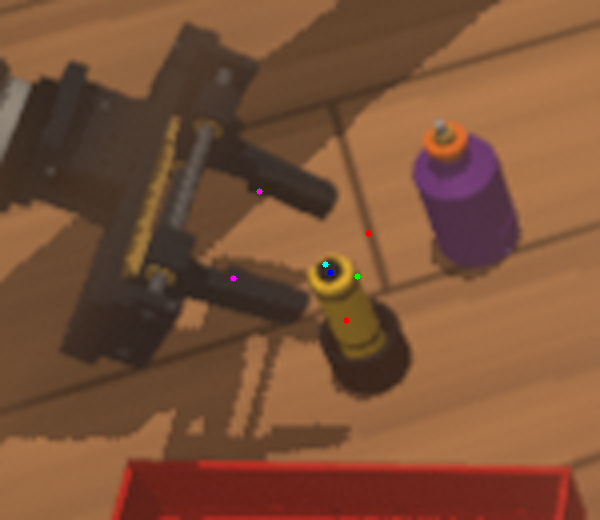

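View pics/d2.png

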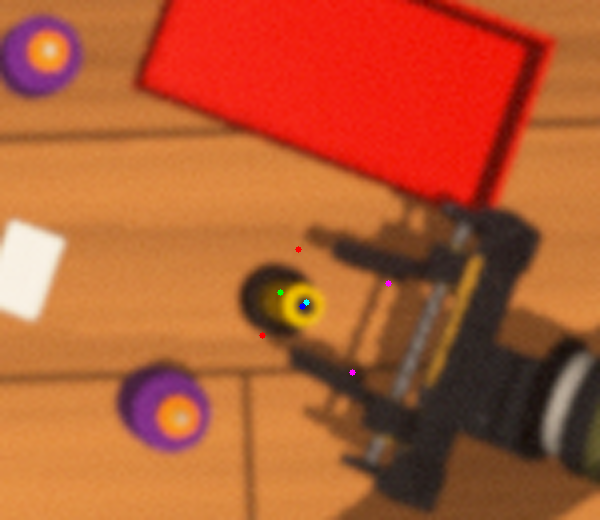

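```bash
python3 - <<'E'
from h import *
a=shot("scene");b=shot("top");s=get_state();r=R.from_quat(s["eef_rot"]).as_matrix();p=np.array(s["tool_pos"])
for t in ((413.75,261.25),(407,258.75)):
    q,e=tri(a,(123.75,171.25),b,t);print(np.round(q*1000),e*1000,"tool:",np.round(r.T@(q-p)*1000))
for t in ((402.5,288),):
    q,e=tri(a,(40+303/4,120+308/4),b,t);print(np.round(q*1000),e*1000,"tool:",np.round(r.T@(q-p)*1000))
cv2.imwrite("pics/d3.png",cv2.resize(b["color"][240:320,380:470,::-1],None,fx=8,fy=8,interpolation=cv2.INTER_CUBIC))
E
```

```text
[ 414. -244.  208.] 20.05446928421224 tool: [ 95.  32. -51.]
[ 419. -236.  210.] 3.810176379143095 tool: [101.  33. -44.]
[ 335. -276.   23.] 18.64885541254503 tool: [-92. -29.   5.]
```

View pics/d3.png

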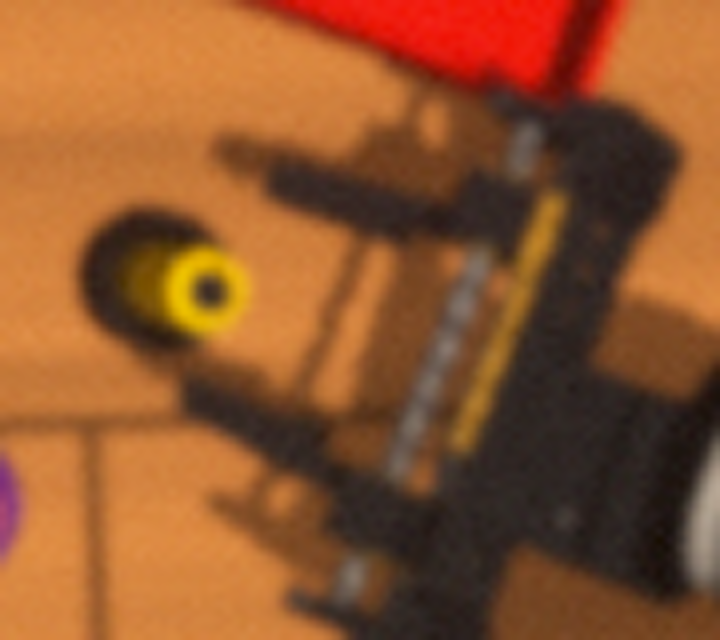

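```bash
python3 - <<'E'
from h import *
a=shot("scene");b=shot("top");s=get_state();r=R.from_quat(s["eef_rot"]).as_matrix();p=np.array(s["tool_pos"])
for u,t in (((40+333/4,120+207/4),(403.1,288.8)),((40+303/4,120+308/4),(413.5,262.5))):
    q,e=tri(a,u,b,t);print(np.round(q*1000),e*1000,"tool:",np.round(r.T@(q-p)*1000))
E
```

```text
[ 342. -245.  117.] 3.3070389718924322 tool: [  3. -35. -24.]
[ 407. -274.  120.] 1.746814875996044 tool: [  5.  37. -25.]
```

```bash
python3 -m creep '[33,0,-23,0,0,0, 33,0,-23,0,0,0, 0,0,0,0,0,0, 0,0,0,0,0,0, 0,0,0,0,0,0]' 0 10;python3 -m creep '[0,0,0,0,0,0, 0,0,0,0,0,0, 0,0,0,0,0,0, 0,0,0,0,0,0, 0,0,0,0,0,0]'; python3 - <<'E'
from h import *
a=shot("scene");b=shot("top");s=st();r=R.from_quat(s["eef_rot"]).as_matrix();p=np.array(s["tool_pos"])
def draw(c,w,f):
    o=(proj(c,p)-w/2).astype(int);o=np.maximum(o,0)
    im=cv2.resize(c["color"][o[1]:o[1]+w,o[0]:o[0]+w,::-1],None,fx=f,fy=f,interpolation=cv2.INTER_CUBIC)
    def pt(q,col):
        u=(proj(c,q)-o+.5)*f; cv2.circle(im,tuple(int(v) for v in u),3,col,-1)
    pt(p,(0,255,0)); pt(p-.019*r[:,2],(255,255,0)); pt(p-.064*r[:,2],(255,0,255))
    print(o)
    return im
cv2.imwrite("pics/d4.png",np.hstack([draw(a,100,4),draw(b,100,4)]))
E
```

```text
clock: 7.0
tool_pos: [0.3791, -0.242, 0.1816]
eef_rot: [0.745, 0.48, 0.39, -0.249]
contact_force: [0.1, -0.6, 0.4]
opening: 0.325
clock: 7.42
tool_pos: [0.3784, -0.2414, 0.1795]
eef_rot: [0.745, 0.479, 0.39, -0.25]
contact_force: [0.4, 0.6, -0.0]
opening: 0.008
t 7.52 pos [ 378.4 -241.4  179.6] F [-0.3 -0.5 -0.2] op 0.4
tool x [0.236 0.519 0.821] y [ 0.909 -0.416  0.001] z [ 0.342  0.747 -0.57 ]
q [ 0.98  0.89  0.06  1.88 -0.85  1.23  1.27]
[ 69 116]
[356 225]
```

View pics/d4.png

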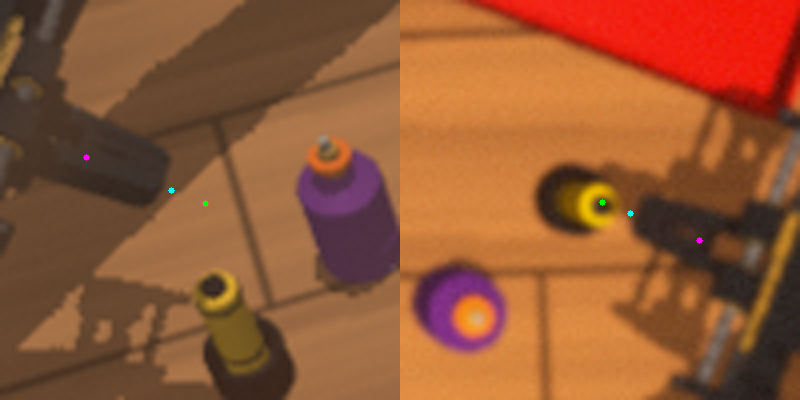

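```bash
sed -i 's/+.019\*t\[:,2\]/+.042*t[:,2]/' h.py; python3 -c "
from h import *
p=gtcp([.3725,-.257,.14],-25,56);print(p);need(p,-25,56)
p=gtcp([.3725,-.257,.071],-25,56);print(p);need(p,-25,56)"
```

```text
[ 0.38721539 -0.22544275  0.1165139 ]
need shift [-41.4   1.3  50.9] turn [-0.3  0.8  0.3] | down 40 in tool: [-32.9  -0.   22.8]
[ 0.38721539 -0.22544275  0.0475139 ]
need shift [-98.1   1.3  90.2] turn [-0.3  0.8  0.3] | down 40 in tool: [-32.9  -0.   22.8]
```

```bash
python3 -m creep '[0,0,0,0,0,0, -14,0,17,0,1,0, -14,1,17,0,0,0, -14,0,17,0,0,0, 0,0,0,0,0,0]' 60; python3 - <<'E'
from h import *
a=shot("scene");b=shot("top");s=st();r=R.from_quat(s["eef_rot"]).as_matrix();p=np.array(s["tool_pos"])
def draw(c,w,f):
    o=(proj(c,p)-w/2).astype(int);o=np.maximum(o,0)
    return cv2.resize(c["color"][o[1]:o[1]+w,o[0]:o[0]+w,::-1],None,fx=f,fy=f,interpolation=cv2.INTER_CUBIC)
cv2.imwrite("pics/d5.png",np.hstack([draw(a,100,4),draw(b,100,4)]))
p=gtcp([.3725,-.257,.071],-25,56);print(p);need(p,-25,56)
E
```

```text
clock: 7.93
tool_pos: [0.3881, -0.2262, 0.1144]
eef_rot: [0.742, 0.478, 0.397, -0.252]
contact_force: [0.1, 1.1, 0.8]
opening: 0.36
t 8.03 pos [ 388.5 -227.8  116.7] F [-0.   0.5  0.6] op 39.7
tool x [0.228 0.511 0.829] y [ 0.909 -0.418  0.008] z [ 0.35   0.751 -0.559]
q [ 0.98  1.01  0.02  1.9  -0.91  1.13  1.37]
[ 0.38721539 -0.22544275  0.0475139 ]
need shift [-56.4  -2.7  40. ] turn [-0.   0.   0.5] | down 40 in tool: [-33.2  -0.3  22.4]
```

View pics/d5.png

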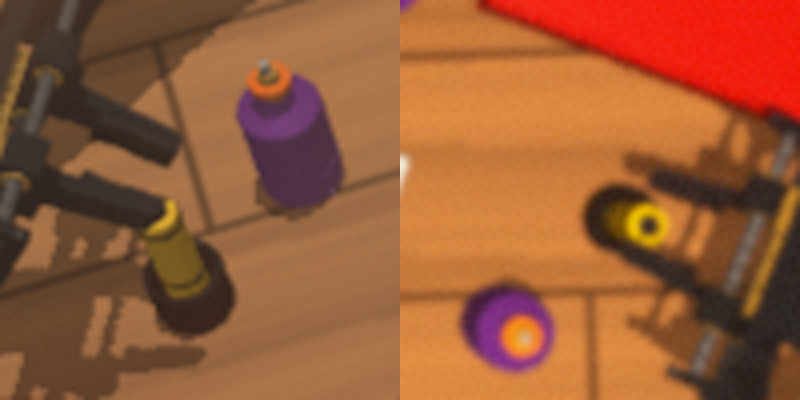

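```bash
python3 -m creep '[-9,-2,6,0,0,0, -14,-1,10,0,0,0, -14,0,10,0,0,0, -13,0,10,0,0,0, 0,0,0,0,0,0]'; python3 - <<'E'
from h import *
a=shot("scene");b=shot("top");s=st();r=R.from_quat(s["eef_rot"]).as_matrix();p=np.array(s["tool_pos"])
def draw(c,w,f):
    o=(proj(c,p)-w/2).astype(int);o=np.maximum(o,0)
    return cv2.resize(c["color"][o[1]:o[1]+w,o[0]:o[0]+w,::-1],None,fx=f,fy=f,interpolation=cv2.INTER_CUBIC)
cv2.imwrite("pics/d6.png",np.hstack([draw(a,100,4),draw(b,100,4)]))
p=gtcp([.3725,-.257,.078],-25,56);print(p);need(p,-25,56)
E
```

```text
clock: 8.45
tool_pos: [0.3875, -0.2299, 0.0555]
eef_rot: [0.743, 0.48, 0.396, -0.245]
contact_force: [0.4, 1.0, 0.8]
opening: 0.683
t 8.55 pos [ 387.9 -230.1   57.5] F [0.  0.4 1.1] op 59.6
tool x [0.224 0.52  0.825] y [ 0.908 -0.419  0.018] z [ 0.355  0.744 -0.565]
q [ 1.    1.11 -0.01  1.88 -0.93  1.05  1.44]
[ 0.38721539 -0.22544275  0.0545139 ]
need shift [-0.2 -2.7  4.9] turn [0.4 0.4 1. ] | down 40 in tool: [-33.   -0.7  22.6]
```

View pics/d6.png

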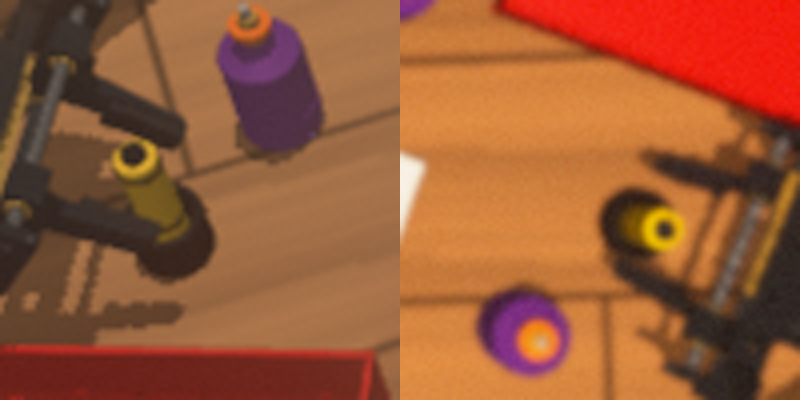

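```bash
python3 -m creep '[0,-3,4,0,0,1, 0,0,0,0,0,0, 0,0,0,0,0,0, 0,0,0,0,0,0, 0,0,0,0,0,0]' 15 50;python3 -m creep '[0,0,0,0,0,0, 0,0,0,0,0,0, 0,0,0,0,0,0, 0,0,0,0,0,0]';  python3 - <<'E'
from h import *
a=shot("scene");b=shot("top");s=st();r=R.from_quat(s["eef_rot"]).as_matrix();p=np.array(s["tool_pos"])
def draw(c,w,f):
    o=(proj(c,p)-w/2).astype(int);o=np.maximum(o,0)
    return cv2.resize(c["color"][o[1]:o[1]+w,o[0]:o[0]+w,::-1],None,fx=f,fy=f,interpolation=cv2.INTER_CUBIC)
cv2.imwrite("pics/d7.png",np.hstack([draw(a,100,4),draw(b,100,4)]))
need(p,-25,56)
E
```

```text
clock: 8.97
tool_pos: [0.3872, -0.2269, 0.0586]
eef_rot: [0.748, 0.474, 0.395, -0.246]
contact_force: [0.7, 0.0, -0.5]
opening: 0.327
clock: 9.3
tool_pos: [0.3871, -0.2274, 0.0587]
eef_rot: [0.748, 0.475, 0.394, -0.245]
contact_force: [0.3, -0.1, -0.9]
opening: 0.277
t 9.4 pos [ 387.1 -227.3   58.8] F [ 0.6 -1.  -1.1] op 24.3
tool x [0.239 0.516 0.823] y [ 0.903 -0.429  0.007] z [ 0.357  0.741 -0.569]
q [ 1.    1.1  -0.01  1.89 -0.94  1.04  1.43]
need shift [0. 0. 0.] turn [0.6 0.7 0.1] | down 40 in tool: [-32.9  -0.3  22.7]
```

View pics/d7.png

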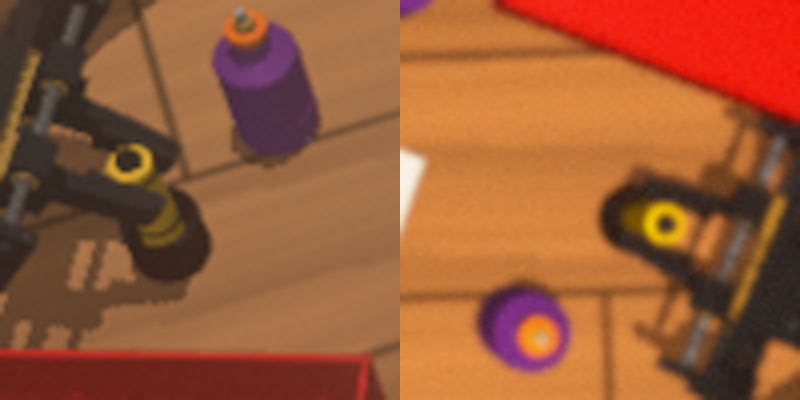

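```bash
python3 -m creep '[16,0,-11,0,0,0, 30,0,-21,0,0,0, 30,0,-21,0,0,0, 30,0,-21,0,0,0, 30,0,-21,0,0,0]'; python3 - <<'E'
from h import *
a=shot("scene");b=shot("top");s=st();r=R.from_quat(s["eef_rot"]).as_matrix();p=np.array(s["tool_pos"])
def draw(c,w,f):
    o=(proj(c,p)-w/2).astype(int);o=np.maximum(o,0);print(o)
    return cv2.resize(c["color"][o[1]:o[1]+w,o[0]:o[0]+w,::-1],None,fx=f,fy=f,interpolation=cv2.INTER_CUBIC)
cv2.imwrite("pics/d8.png",np.hstack([draw(a,100,4),draw(b,100,4)]))
need(p,-25,56)
E
```

```text
clock: 9.82
tool_pos: [0.3837, -0.2264, 0.2227]
eef_rot: [0.749, 0.471, 0.392, -0.251]
contact_force: [1.1, -0.1, -1.6]
opening: 0.276
t 9.92 pos [ 385.2 -227.9  225.4] F [ 1.  -0.1 -1.3] op 24.0
tool x [0.244 0.515 0.822] y [ 0.903 -0.43   0.002] z [ 0.355  0.742 -0.57 ]
q [ 0.97  0.8   0.04  1.9  -0.85  1.25  1.2 ]
[ 71 103]
[354 223]
need shift [0. 0. 0.] turn [ 0.5  0.7 -0.2] | down 40 in tool: [-32.9  -0.1  22.8]
```

View pics/d8.png

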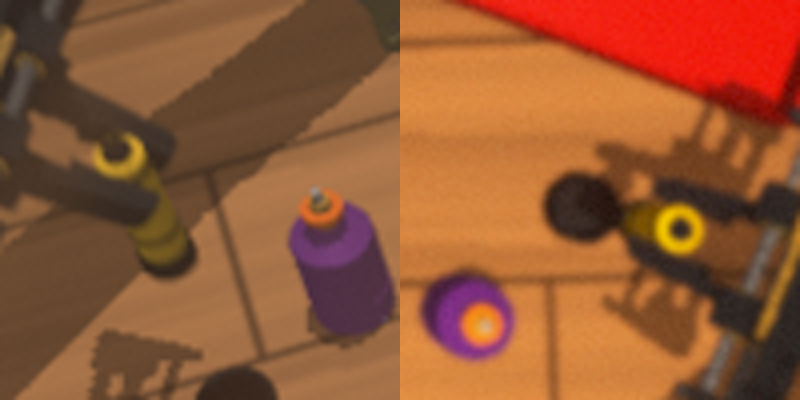

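```bash
python3 - <<'E'
from h import *
a=shot("scene");b=shot("top");s=st();r=R.from_quat(s["eef_rot"]).as_matrix();p=np.array(s["tool_pos"])
q,e=tri(a,(100.75,141),b,(424,280.25));print(np.round(q*1000,1),e*1000)
off=np.array([-14.6,-29.7,-52.8+95]);print(p*1000+off)
q,e=tri(a,(71+168/4,103+262/4),b,(424,280.25));
print("bottom scene at z .173",atz(a,(71+168/4,103+262/4),.173))
print("stand",atz(b,(399,274.25),.036),"scene", atz(a,(71+237/4,103+395/4),.036))
# tool frame offset of gauge origin
r0=r
print(np.round(r.T@np.array([-14.6,-29.7,-52.8]),1))
E
```

```text
t 10.02 pos [ 384.1 -227.   221.6] F [ 0.4 -0.8 -2.4] op 24.1
tool x [0.247 0.512 0.823] y [ 0.903 -0.43  -0.004] z [ 0.352  0.744 -0.568]
q [ 0.98  0.81  0.04  1.9  -0.85  1.25  1.2 ]
[ 370.7 -259.   262.3] 6.370440535709101
[ 369.53218836 -256.7262589   263.7642165 ]
bottom scene at z .173 [ 0.37265141 -0.25713453  0.173     ]
stand [ 0.37423259 -0.25566564  0.036     ] scene [ 0.36879683 -0.25443657  0.036     ]
[-62.3  -0.2   2.8]
```

```bash
cat >> h.py <<'E'
OT=np.array([-62.3,-0.2,2.8])/1000
def gneed(o,yaz=-25.4,tilt=55.3,OT=OT):
    y=np.array([np.cos(np.radians(yaz)),np.sin(np.radians(yaz)),0]);z=np.array([0,0,-1.])
    t=np.stack([np.cross(y,z),y,z],1)@R.from_euler("y",tilt,degrees=True).as_matrix()
    s=get_state();r=R.from_quat(s["eef_rot"]).as_matrix()
    cur=np.array(s["tool_pos"])+r@OT
    print("gauge origin now",np.round(cur*1000,1),"axis",np.round(r@(t.T@np.array([0,0,1.])),3))
    need(np.array(o)-t@OT,yaz,tilt)
    print("world mm in tool: +x",np.round(r.T[:,0],2),"+y",np.round(r.T[:,1],2),"+z",np.round(r.T[:,2],2))
def zoom(p,w,fn,f=4,cams=("scene","top"),marks=()):
    ims=[];out=[]
    for c in cams:
        s=snapshot(c);o=(proj(s,p)-w/2).astype(int);o=np.clip(o,0,[560-w,420-w]);out.append(s)
        im=cv2.resize(s["color"][o[1]:o[1]+w,o[0]:o[0]+w,::-1],None,fx=f,fy=f,interpolation=cv2.INTER_CUBIC)
        for m in marks:
            u=(proj(s,m)-o+.5)*f; cv2.circle(im,tuple(int(v) for v in u),2,(255,255,0),-1)
        ims.append(im);print(c,"origin",o,"scale",f)
    cv2.imwrite("pics/"+fn,np.hstack(ims));return out
E
python3 -c "
from h import *
st();gneed([.4737,.0015,.16])"
```

```text
t 10.02 pos [ 384.1 -227.   221.6] F [ 0.4 -0.8 -2.4] op 24.1
tool x [0.247 0.512 0.823] y [ 0.903 -0.43  -0.004] z [ 0.352  0.744 -0.568]
q [ 0.98  0.81  0.04  1.9  -0.85  1.25  1.2 ]
gauge origin now [ 369.5 -256.7  168.7] axis [ 0.003 -0.003  1.   ]
need shift [150.8 -17.3 233.7] turn [-0.1 -0.1 -0.2] | down 40 in tool: [-32.9   0.2  22.7]
world mm in tool: +x [0.25 0.9  0.35] +y [ 0.51 -0.43  0.74] +z [ 0.82 -0.   -0.57]
```

```bash
python3 -m creep '[20,-2,30,0,0,0, 20,-2,30,0,0,0, 20,-2,30,0,0,0, 20,-2,30,0,0,0, 20,-2,30,0,0,0]'; python3 -m creep '[20,-2,30,0,0,0, 20,-2,30,0,0,0, 5,-2,8,0,0,0,0,0,0,0,0,0]';python3 -c "
from h import *
st();gneed([.4737,.0015,.16])"
```

```text
clock: 10.43
tool_pos: [0.4481, -0.0737, 0.2058]
eef_rot: [0.757, 0.467, 0.384, -0.247]
contact_force: [0.7, -0.2, -3.8]
opening: 0.275
clock: 10.77
tool_pos: [0.4767, 0.0098, 0.2023]
eef_rot: [0.755, 0.467, 0.386, -0.253]
contact_force: [-0.5, -0.8, -2.0]
opening: 0.275
t 10.77 pos [476.7   9.8 202.3] F [-0.5 -0.8 -2. ] op 24.2
tool x [0.267 0.509 0.818] y [ 0.899 -0.437 -0.022] z [ 0.346  0.742 -0.574]
q [ 1.04  0.94 -0.91  2.23 -0.99  0.32  0.9 ]
gauge origin now [460.9 -19.7 149.7] axis [ 0.022 -0.004  1.   ]
need shift [22.6  0.6 13.9] turn [-0.3  0.3 -1.3] | down 40 in tool: [-32.7   0.9  23. ]
world mm in tool: +x [0.27 0.9  0.35] +y [ 0.51 -0.44  0.74] +z [ 0.82 -0.02 -0.57]
```

```bash
python3 -m creep '[2,0,0,-5.7,0.1,4, 2,0,0,-5.7,0.1,4, 2,0,0,-5.7,0.1,4, 2,0,0,-5.7,0.1,4, 2,0,0,-5.7,0.1,4]'; python3 -c "
from h import *
st();gneed([.4737,.0015,.16],-65)"
```

```text
clock: 11.18
tool_pos: [0.4919, -0.0729, 0.2553]
eef_rot: [0.863, 0.26, 0.388, -0.194]
contact_force: [1.2, -0.6, -0.7]
opening: 0.273
t 11.18 pos [491.9 -72.9 255.3] F [ 1.2 -0.6 -0.7] op 24.0
tool x [0.563 0.298 0.771] y [ 0.599 -0.79  -0.133] z [ 0.569  0.537 -0.623]
q [ 1.3   0.86 -1.19  2.3  -1.    0.04  0.45]
gauge origin now [458.3 -89.8 205.6] axis [ 0.139 -0.061  0.988]
need shift [  0.3 -56.8  80.6] turn [-14.3   5.    1.2] | down 40 in tool: [-30.8   5.3  24.9]
world mm in tool: +x [0.56 0.6  0.57] +y [ 0.3  -0.79  0.54] +z [ 0.77 -0.13 -0.62]
```

```bash
python3 -c "
from h import *
gneed([.4737,-.03,.18],-10)"
```

```text
gauge origin now [458.3 -89.8 205.6] axis [ 0.139 -0.061  0.988]
need shift [ -1.7 -64.   47.6] turn [ 29.8   1.2 -31.4] | down 40 in tool: [-30.8   5.3  24.9]
world mm in tool: +x [0.56 0.6  0.57] +y [ 0.3  -0.79  0.54] +z [ 0.77 -0.13 -0.62]
```

```bash
python3 -m creep '[0,0,0,4.8,0.2,-5, 0,0,0,4.8,0.2,-5, 0,0,0,4.8,0.2,-5, 0,0,0,4.8,0.2,-5, 0,0,0,4.8,0.2,-5]';  python3 -c "
from h import *
st();gneed([.4737,-.03,.18],-10)"
```

```text
clock: 11.6
tool_pos: [0.4816, -0.0807, 0.2519]
eef_rot: [0.729, 0.509, 0.36, -0.282]
contact_force: [1.5, 0.2, -1.1]
opening: 0.277
t 11.6 pos [481.6 -80.7 251.9] F [ 1.5  0.2 -1.1] op 24.4
tool x [0.223 0.539 0.813] y [ 0.945 -0.323 -0.045] z [ 0.238  0.778 -0.581]
q [ 1.1   0.85 -0.79  1.92 -0.53  0.81  0.52]
gauge origin now [ 468.2 -112.1  199.6] axis [ 0.048 -0.     0.999]
need shift [ 29.  -27.9  75.5] turn [ 5.7  0.7 -7.2] | down 40 in tool: [-32.5   1.8  23.2]
world mm in tool: +x [0.22 0.95 0.24] +y [ 0.54 -0.32  0.78] +z [ 0.81 -0.05 -0.58]
```

```bash
python3 -m creep '[10,-9,25,4.5,0.4,-5, 10,-8,25,3,0.3,-4, 8,-2,24,0,0,0, 0,0,0,0,0,0, 0,0,0,0,0,0]';  python3 -c "
from h import *
st();gneed([.4735,.0015,.16],-5)"
```

```text
clock: 12.02
tool_pos: [0.4818, -0.0101, 0.2214]
eef_rot: [0.667, 0.586, 0.347, -0.303]
contact_force: [-0.1, -1.1, -1.7]
opening: 0.278
t 12.02 pos [481.8 -10.1 221.4] F [-0.1 -1.1 -1.7] op 24.5
tool x [0.073 0.571 0.818] y [ 0.992 -0.13   0.003] z [ 0.108  0.811 -0.575]
q [ 0.97  0.92 -0.82  1.94 -0.47  0.76  0.57]
gauge origin now [477.4 -43.4 168.9] axis [-0.002  0.008  1.   ]
need shift [ 18.1 -11.   40.6] turn [ 2.1  0.4 -1.3] | down 40 in tool: [-32.7  -0.1  23. ]
world mm in tool: +x [0.07 0.99 0.11] +y [ 0.57 -0.13  0.81] +z [ 0.82  0.   -0.58]
```

```bash
python3 -m creep '[9,-6,20,1,0,-1, 9,-6,20,0,0.4,0, 0,0,0,0,0,0, 0,0,0,0,0,0]';  python3 -c "
from h import *
st();gneed([.4735,.0015,.14],-5)
zoom([.4735,.0015,.13],100,'e1.png')"
```

```text
clock: 12.35
tool_pos: [0.4739, 0.0286, 0.2079]
eef_rot: [0.662, 0.59, 0.344, -0.308]
contact_force: [0.7, -0.9, -1.3]
opening: 0.277
t 12.35 pos [473.9  28.6 207.9] F [ 0.7 -0.9 -1.3] op 24.4
tool x [0.066 0.57  0.819] y [ 0.994 -0.114 -0.001] z [ 0.093  0.814 -0.573]
q [ 0.93  0.94 -0.85  2.01 -0.49  0.65  0.59]
gauge origin now [469.9  -4.6 155.3] axis [0.001 0.005 1.   ]
need shift [-8.8  2.  13.7] turn [ 1.2  0.3 -0.9] | down 40 in tool: [-32.8   0.   22.9]
world mm in tool: +x [0.07 0.99 0.09] +y [ 0.57 -0.11  0.81] +z [ 0.82 -0.   -0.57]
scene origin [193 129] scale 4
top origin [253 188] scale 4
```

View pics/e1.png

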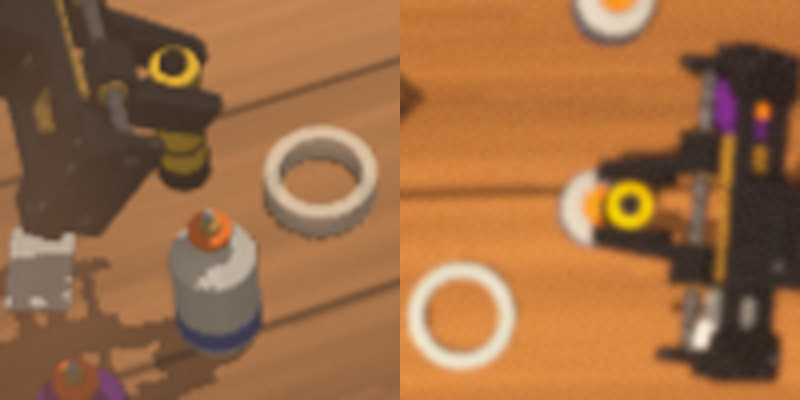

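```bash
python3 - <<'E'
from h import *
a=shot("scene");b=shot("top");s=st();r=R.from_quat(s["eef_rot"]).as_matrix();p=np.array(s["tool_pos"])
q,e=tri(a,(193+174/4,129+66/4),b,(253+230/4,188+205/4));print(np.round(q*1000,1),e*1000)
g=p+r@OT;print(g)
for z in (.09,.095): print(atz(a,(193+174/4,129+66/4),g[2]+z),atz(b,(253+230/4,188+205/4),g[2]+z))
print((proj(a,g)-[193,129])*4,(proj(a,g+[0,0,.014])-[193,129])*4,(proj(a,g+[0,0,.09])-[193,129])*4)
for z,uv in ((.114,(209,214)),(.1,(210,229))): print("can scene",atz(a,(193+uv[0]/4,129+uv[1]/4),z))
E
```

```text
t 12.55 pos [474.8  28.3 208.5] F [ 1.   0.1 -1.1] op 24.1
tool x [0.065 0.57  0.819] y [ 0.993 -0.115  0.001] z [ 0.095  0.814 -0.574]
q [ 0.93  0.94 -0.85  2.01 -0.49  0.65  0.59]
[470.6  -6.6 246.2] 3.7307450319194184
[ 0.47083838 -0.00488399  0.15589918]
[ 0.47099113 -0.00478773  0.24589918] [ 0.47008263 -0.00841786  0.24589918]
[ 0.4750668  -0.00580002  0.25089918] [ 0.46998493 -0.00812007  0.25089918]
[186.39053315 172.35161247] [184.53790209 156.77604311] [173.72133501  65.83824426]
can scene [0.47252675 0.00484925 0.114     ]
can scene [0.47286709 0.00441418 0.1       ]
```

```bash
python3 -c "
from h import *
gneed([.4733,.0046,.125],-5)"
```

```text
gauge origin now [470.8  -4.9 155.9] axis [-0.001  0.005  1.   ]
need shift [-19.8   0.5  25.3] turn [ 1.3  0.3 -0.9] | down 40 in tool: [-32.8  -0.   22.9]
world mm in tool: +x [0.06 0.99 0.09] +y [ 0.57 -0.11  0.81] +z [ 0.82  0.   -0.57]
```

```bash
python3 -m creep '[-10,0.5,13,0,0,0, -10,0,12,0,0,0, 0,0,0,0,0,0, 0,0,0,0,0,0]';  python3 -c "
from h import *
st();gneed([.4733,.0046,.125],-5)
zoom([.4735,.0015,.13],80,'e2.png',5)"
```

```text
clock: 12.88
tool_pos: [0.4794, 0.0328, 0.1772]
eef_rot: [0.664, 0.589, 0.346, -0.303]
contact_force: [0.1, 0.7, -2.0]
opening: 0.275
t 12.88 pos [479.4  32.8 177.2] F [ 0.1  0.7 -2. ] op 24.2
tool x [0.067 0.573 0.817] y [ 0.992 -0.122  0.005] z [ 0.103  0.81  -0.577]
q [ 0.91  1.   -0.84  2.02 -0.49  0.58  0.62]
gauge origin now [475.3  -0.6 124.7] axis [-0.004  0.01   1.   ]
need shift [ 3.  -3.5  3.2] turn [ 1.8  0.5 -0.9] | down 40 in tool: [-32.7  -0.2  23.1]
world mm in tool: +x [0.07 0.99 0.1 ] +y [ 0.57 -0.12  0.81] +z [ 0.82  0.   -0.58]
scene origin [203 139] scale 5
top origin [263 198] scale 5
```

View pics/e2.png

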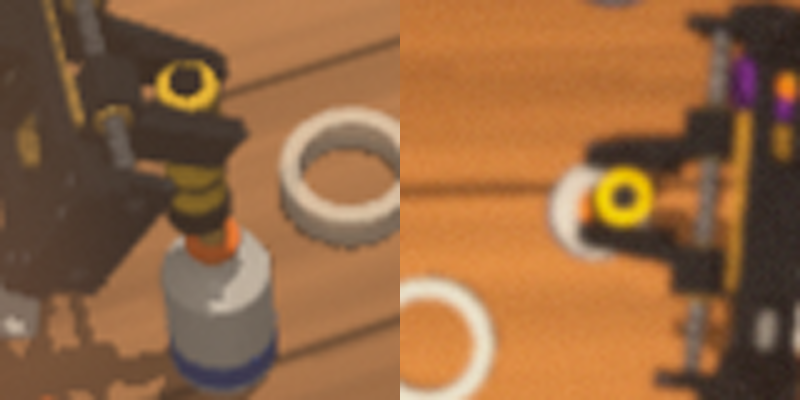

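```bash
python3 -m creep '[3,-3,4,1,0.4,-1, 0,0,0,0,0,0, 0,0,0,0,0,0]';  python3 -c "
from h import *
s=st();gneed([.4733,.0046,.123],-5)
"; python3 -m creep '[0,0,0,0,0,0]'; python3 -c "
from h import *
s=st();gneed([.4733,.0046,.123],-5)"
```

```text
clock: 13.23
tool_pos: [0.4776, 0.0378, 0.1792]
eef_rot: [0.654, 0.598, 0.346, -0.307]
contact_force: [-0.1, 0.2, -3.0]
opening: 0.277
t 13.23 pos [477.6  37.8 179.2] F [-0.1  0.2 -3. ] op 24.4
tool x [0.045 0.57  0.82 ] y [ 0.995 -0.096  0.013] z [ 0.086  0.816 -0.572]
q [ 0.9   1.   -0.85  2.01 -0.48  0.59  0.62]
gauge origin now [474.8   4.5 126.4] axis [-0.012  0.004  1.   ]
need shift [-2.9 -1.2  1.7] turn [0.9 0.2 0.3] | down 40 in tool: [-32.8  -0.5  22.9]
world mm in tool: +x [0.04 1.   0.09] +y [ 0.57 -0.1   0.82] +z [ 0.82  0.01 -0.57]
clock: 13.32
tool_pos: [0.4777, 0.0378, 0.1795]
eef_rot: [0.654, 0.598, 0.347, -0.307]
contact_force: [0.2, -0.6, -1.7]
opening: 0.279
t 13.32 pos [477.7  37.8 179.5] F [ 0.2 -0.6 -1.7] op 24.6
tool x [0.044 0.57  0.82 ] y [ 0.995 -0.096  0.013] z [ 0.087  0.816 -0.572]
q [ 0.9   1.   -0.85  2.01 -0.48  0.59  0.62]
gauge origin now [475.    4.6 126.8] axis [-0.013  0.004  1.   ]
need shift [-3.2 -1.3  1.8] turn [0.9 0.2 0.3] | down 40 in tool: [-32.8  -0.5  22.9]
world mm in tool: +x [0.04 1.   0.09] +y [ 0.57 -0.1   0.82] +z [ 0.82  0.01 -0.57]
```

```bash
python3 -m creep '[-6,-1.5,4.4,0.8,0,0.3, -6,0,4.2,0,0,0, 0,0,0,0,0,0]';  python3 -c "
from h import *
s=st();gneed([.4733,.0046,.092],-5)
zoom([.4735,.0015,.12],80,'e3.png',5)"
```

```text
clock: 13.57
tool_pos: [0.4766, 0.0378, 0.1638]
eef_rot: [0.654, 0.599, 0.341, -0.312]
contact_force: [-0.9, -0.4, -2.4]
opening: 0.275
t 13.57 pos [476.6  37.8 163.8] F [-0.9 -0.4 -2.4] op 24.2
tool x [0.049 0.571 0.82 ] y [ 0.996 -0.087  0.001] z [ 0.072  0.816 -0.573]
q [ 0.89  1.03 -0.83  2.   -0.46  0.59  0.63]
gauge origin now [473.6   4.5 111.1] axis [-0.001  0.005  1.   ]
need shift [-15.6  -0.2  10.7] turn [0.  0.3 0.1] | down 40 in tool: [-32.8  -0.1  22.9]
world mm in tool: +x [0.05 1.   0.07] +y [ 0.57 -0.09  0.82] +z [ 0.82  0.   -0.57]
scene origin [203 141] scale 5
top origin [263 199] scale 5
```

View pics/e3.png

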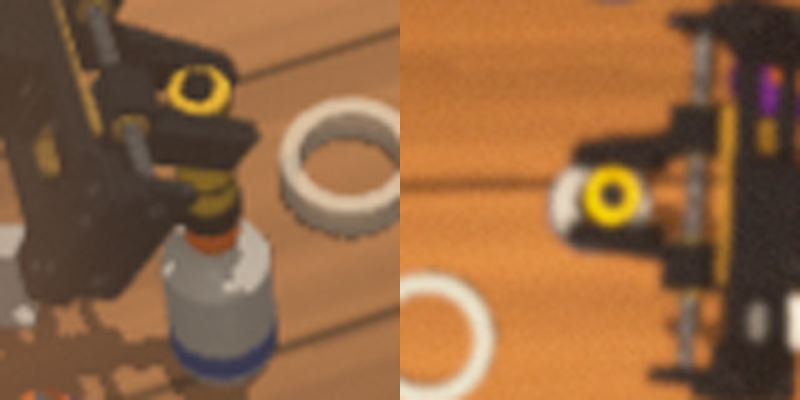

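Aligned with the bell right above the stem. Press down in small steps watching the force.

```bash
python3 -m creep '[-6.5,0,4.6,0,0,0, 0,0,0,0,0,0]';python3 -m creep '[-6,0,4.2,0,0,0, 0,0,0,0,0,0]';  python3 -c "
from h import *
s=st();gneed([.4733,.0046,.092],-5)"
```

```text
clock: 13.83
tool_pos: [0.4769, 0.0382, 0.1562]
eef_rot: [0.653, 0.6, 0.342, -0.312]
contact_force: [0.4, -0.4, -2.1]
opening: 0.275
clock: 14.0
tool_pos: [0.4773, 0.0386, 0.1488]
eef_rot: [0.653, 0.599, 0.342, -0.312]
contact_force: [0.8, -0.1, 0.3]
opening: 0.278
t 14.0 pos [477.3  38.6 148.8] F [ 0.8 -0.1  0.3] op 24.5
tool x [0.047 0.569 0.821] y [ 0.996 -0.087  0.003] z [ 0.073  0.817 -0.571]
q [ 0.89  1.06 -0.82  2.   -0.46  0.57  0.64]
gauge origin now [474.3   5.5  96.1] axis [-0.003  0.003  1.   ]
need shift [-3.9 -0.8  1.4] turn [0.1 0.1 0.1] | down 40 in tool: [-32.8  -0.1  22.9]
world mm in tool: +x [0.05 1.   0.07] +y [ 0.57 -0.09  0.82] +z [ 0.82  0.   -0.57]
```

```bash
python3 -m creep '[-4,-0.5,2.4,0,0,0, 0,0,0,0,0,0]';python3 -m creep '[-3,0,2,0,0,0, 0,0,0,0,0,0]';  python3 -c "
from h import *
s=st();gneed([.4733,.0046,.092],-5)"
```

```text
clock: 14.17
tool_pos: [0.4773, 0.0393, 0.145]
eef_rot: [0.652, 0.599, 0.343, -0.312]
contact_force: [0.0, -0.5, 0.2]
opening: 0.275
clock: 14.33
tool_pos: [0.4776, 0.042, 0.1455]
eef_rot: [0.65, 0.599, 0.346, -0.315]
contact_force: [-0.8, -1.8, 0.7]
opening: 0.275
t 14.33 pos [477.6  42.  145.5] F [-0.8 -1.8  0.7] op 24.2
tool x [0.042 0.561 0.827] y [ 0.997 -0.083  0.005] z [ 0.072  0.824 -0.563]
q [ 0.89  1.07 -0.83  2.   -0.46  0.56  0.65]
gauge origin now [474.9   9.4  92.4] axis [-0.006 -0.008  1.   ]
need shift [-3.1 -0.8 -3.3] turn [-0.  -0.5  0.4] | down 40 in tool: [-33.1  -0.2  22.5]
world mm in tool: +x [0.04 1.   0.07] +y [ 0.56 -0.08  0.82] +z [ 0.83  0.01 -0.56]
```

```bash
python3 -c "
from h import *
zoom([.4735,.0015,.12],80,'e4.png',5)"
```

```text
scene origin [203 141] scale 5
top origin [263 199] scale 5
```

View pics/e4.png

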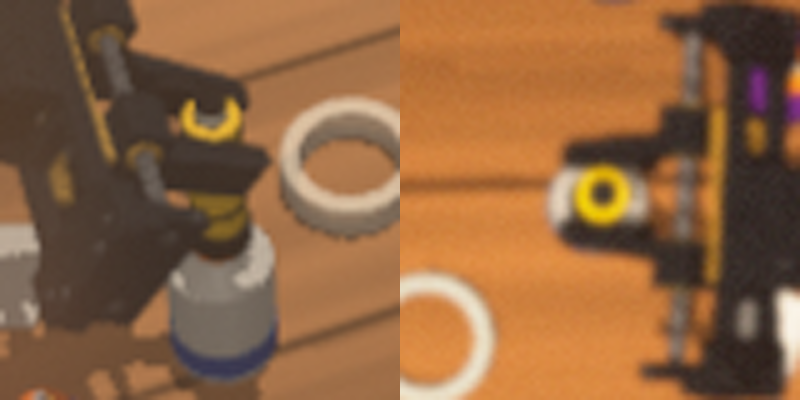

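```bash
python3 - <<'E'
from h import *
a=shot("scene")
im=a["color"][150:200,230:270,::-1]
cv2.imwrite("pics/e5.png",cv2.convertScaleAbs(cv2.resize(im,None,fx=14,fy=14,interpolation=cv2.INTER_CUBIC)[:600],alpha=1.8,beta=10))
for z in (.106,.092+.09,.092+.095,.092+.1,.092+.106,.092+.119): print(z,(proj(a,[.4733,.0046,z])-[230,150])*14)
E
```

```text
0.106 [216.71208289 487.84386789]
0.182 [186.17549825 200.0454847 ]
0.187 [184.03649214 179.88597745]
0.192 [181.88032673 159.56474876]
0.198 [179.26998582 134.96304879]
0.211 [173.52670828  80.83433698]
```

View pics/e5.png

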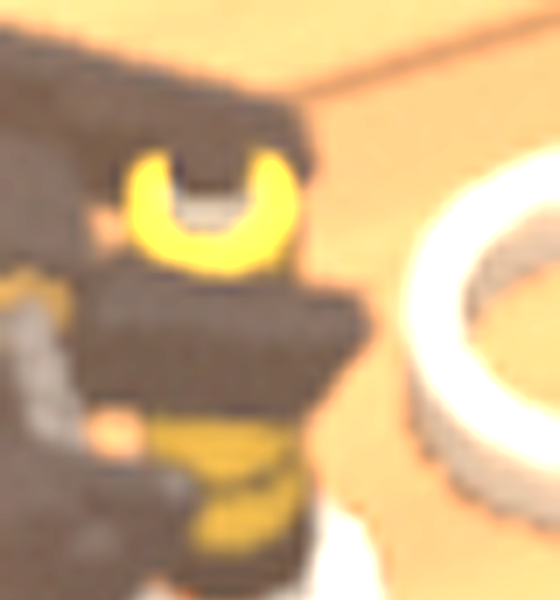

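```bash
python3 -m creep '[-3,-0.5,-2,0,-0.5,0.4, 0,0,0,0,0,0]';  python3 -c "
from h import *
s=st();gneed([.4733,.0046,.092],-5)";python3 -m creep '[-3,0,1,0,0,0, 0,0,0,0,0,0]';  python3 -c "
from h import *
s=st();gneed([.4733,.0046,.092],-5)"
```

```text
clock: 14.65
tool_pos: [0.4774, 0.0385, 0.1448]
eef_rot: [0.653, 0.598, 0.342, -0.313]
contact_force: [0.0, 0.6, 1.2]
opening: 0.274
t 14.65 pos [477.4  38.5 144.8] F [0.  0.6 1.2] op 24.1
tool x [0.05  0.568 0.822] y [ 0.996 -0.088  0.001] z [ 0.073  0.819 -0.57 ]
q [ 0.88  1.07 -0.82  2.   -0.46  0.56  0.64]
gauge origin now [474.3   5.5  92. ] axis [-0.     0.001  1.   ]
need shift [-0.5 -0.9 -0.9] turn [0.1 0.  0. ] | down 40 in tool: [-32.9  -0.   22.8]
world mm in tool: +x [0.05 1.   0.07] +y [ 0.57 -0.09  0.82] +z [ 0.82  0.   -0.57]
clock: 14.82
tool_pos: [0.4774, 0.0401, 0.1451]
eef_rot: [0.651, 0.599, 0.344, -0.315]
contact_force: [0.4, -1.2, 1.4]
opening: 0.278
t 14.82 pos [477.4  40.1 145.1] F [ 0.4 -1.2  1.4] op 24.5
tool x [0.046 0.563 0.825] y [ 0.996 -0.085  0.002] z [ 0.071  0.822 -0.565]
q [ 0.89  1.07 -0.82  2.   -0.46  0.57  0.65]
gauge origin now [474.5   7.3  92.1] axis [-0.002 -0.005  1.   ]
need shift [-1.6 -0.8 -1.9] turn [-0.1 -0.3  0.2] | down 40 in tool: [-33.   -0.1  22.6]
world mm in tool: +x [0.05 1.   0.07] +y [ 0.56 -0.08  0.82] +z [ 0.83  0.   -0.56]
```

```bash
python3 -m creep '[-8.5,0,2.5,0,0,0]';  python3 -c "
from h import *
s=st();gneed([.4733,.0046,.092],-5)
a=shot('scene')
im=a['color'][150:200,230:270,::-1]
cv2.imwrite('pics/e6.png',cv2.convertScaleAbs(cv2.resize(im,None,fx=12,fy=12,interpolation=cv2.INTER_CUBIC)[:600],alpha=1.8,beta=10))
s=st()"
```

```text
clock: 14.9
tool_pos: [0.4773, 0.0423, 0.1441]
eef_rot: [0.647, 0.599, 0.348, -0.319]
contact_force: [-0.5, -1.9, 54.6]
opening: 0.28
t 14.9 pos [477.3  42.3 144.1] F [-0.5 -1.9 54.6] op 24.6
tool x [0.041 0.552 0.833] y [ 0.997 -0.079  0.003] z [ 0.067  0.83  -0.554]
q [ 0.89  1.08 -0.83  2.   -0.46  0.57  0.65]
gauge origin now [474.8  10.3  90.7] axis [-0.005 -0.018  1.   ]
need shift [-2.1 -0.5 -4.3] turn [-0.3 -1.1  0.4] | down 40 in tool: [-33.3  -0.1  22.2]
world mm in tool: +x [0.04 1.   0.07] +y [ 0.55 -0.08  0.83] +z [ 0.83  0.   -0.55]
t 14.95 pos [477.3  42.8 144.1] F [ 1.2 -2.7 33.4] op 24.2
tool x [0.041 0.551 0.834] y [ 0.997 -0.078  0.003] z [ 0.067  0.831 -0.552]
q [ 0.89  1.08 -0.83  2.   -0.46  0.57  0.65]
```

View pics/e6.png

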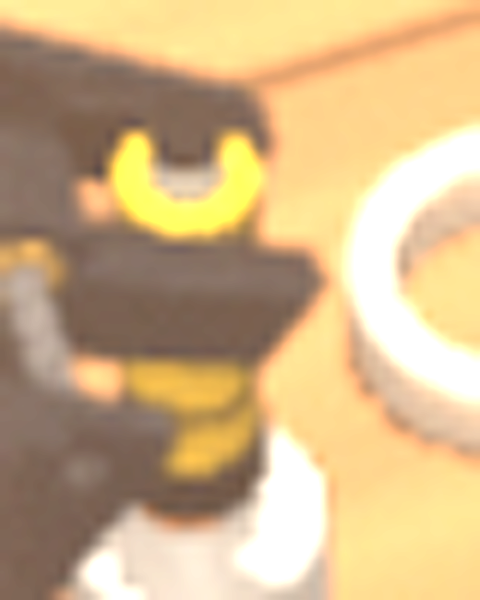

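```bash
python3 -m creep '[4,0,-6,0.2,0.5,0, 16,0,-11,0,0.5,0, 30,0,-21,0,0,0, 16,0,-11,0,0,0, 0,0,0,0,0,0]';  python3 -c "
from h import *
s=st();gneed([.4733,.0046,.16],-5)
p=np.array(s['tool_pos']);r=R.from_quat(s['eef_rot']).as_matrix();g=p+r@OT
zoom([.4735,.0015,.15],90,'e7.png',4.4,marks=[g+[0,0,.09]])"
```

```text
clock: 15.37
tool_pos: [0.4756, 0.0366, 0.2259]
eef_rot: [0.643, 0.596, 0.352, -0.328]
contact_force: [-0.0, 0.2, -2.4]
opening: 0.276
t 15.37 pos [475.6  36.6 225.9] F [-0.   0.2 -2.4] op 24.3
tool x [0.042 0.535 0.844] y [ 0.997 -0.075 -0.002] z [ 0.062  0.841 -0.537]
q [ 0.92  0.95 -0.87  1.97 -0.49  0.72  0.58]
gauge origin now [473.    5.7 171.8] axis [-0.001 -0.039  0.999]
need shift [-10.5   0.7   7.9] turn [-0.7 -2.2  0.3] | down 40 in tool: [-33.8   0.1  21.5]
world mm in tool: +x [0.04 1.   0.06] +y [ 0.54 -0.07  0.84] +z [ 0.84 -0.   -0.54]
scene origin [197 128] scale 4.4
top origin [259 193] scale 4.4
```

View pics/e7.png

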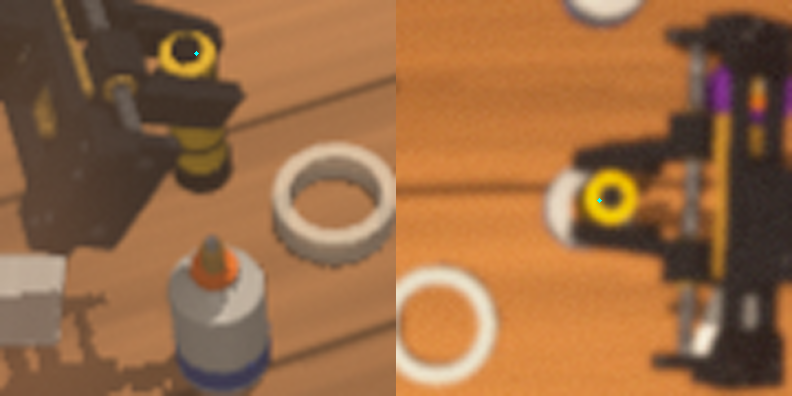

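```bash
python3 -m creep '[-2,35,-3,-0.6,-2.2,0.3, -2,35,-3,0,0,0, -2,35,-3,0,0,0, -2,30,-3,0,0,0, 0,0,0,0,0,0]';  python3 -c "
from h import *
s=st();gneed([.6116,-.0107,.16],-5)"
```

```text
clock: 15.88
tool_pos: [0.6055, 0.0077, 0.2083]
eef_rot: [0.658, 0.596, 0.333, -0.319]
contact_force: [0.9, 0.3, -2.5]
opening: 0.274
t 15.88 pos [605.5   7.7 208.3] F [ 0.9  0.3 -2.5] op 24.1
tool x [0.068 0.571 0.818] y [ 0.996 -0.087 -0.023] z [ 0.058  0.816 -0.574]
q [ 0.75  1.01 -0.74  1.58 -0.42  0.93  0.43]
gauge origin now [601.2 -25.5 155.7] axis [0.023 0.004 1.   ]
need shift [12.7  7.8  9.9] turn [-0.7  0.4 -1.1] | down 40 in tool: [-32.7   0.9  23. ]
world mm in tool: +x [0.07 1.   0.06] +y [ 0.57 -0.09  0.82] +z [ 0.82 -0.02 -0.57]
```

```bash
python3 -m creep '[7,6,7,-0.7,0.4,-1, 5,3,5,0,0,0, 0,0,0,0,0,0, 0,0,0,0,0,0]';  python3 -c "
from h import *
s=st();gneed([.6116,-.0107,.125],-5)
p=np.array(s['tool_pos']);r=R.from_quat(s['eef_rot']).as_matrix();g=p+r@OT
zoom([.6116,-.0107,.15],80,'e8.png',5,marks=[g+[0,0,.09],g])"
```

```text
clock: 16.22
tool_pos: [0.6138, 0.0235, 0.2007]
eef_rot: [0.655, 0.597, 0.338, -0.317]
contact_force: [-0.8, -0.6, -2.3]
opening: 0.274
t 16.22 pos [613.8  23.5 200.7] F [-0.8 -0.6 -2.3] op 24.1
tool x [0.06  0.568 0.821] y [ 0.996 -0.087 -0.013] z [ 0.064  0.818 -0.571]
q [ 0.73  1.03 -0.75  1.59 -0.43  0.89  0.44]
gauge origin now [610.   -9.6 148. ] axis [0.013 0.001 1.   ]
need shift [-19.4   1.3  12.2] turn [-0.4  0.1 -0.6] | down 40 in tool: [-32.8   0.5  22.8]
world mm in tool: +x [0.06 1.   0.06] +y [ 0.57 -0.09  0.82] +z [ 0.82 -0.01 -0.57]
scene origin [219 185] scale 5
top origin [267 143] scale 5
```

View pics/e8.png

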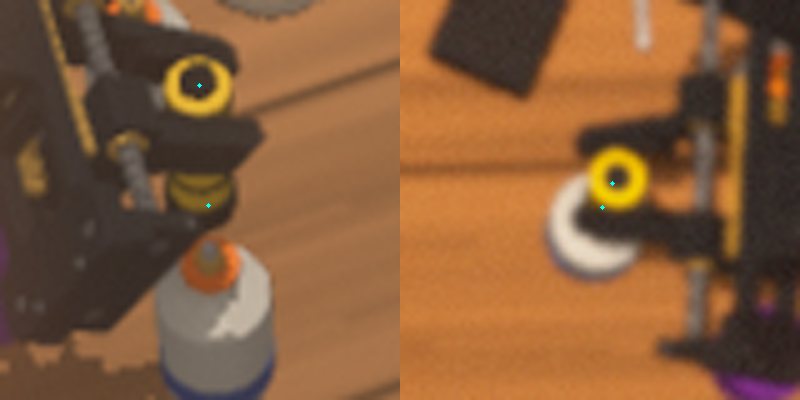

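```bash
python3 -m creep '[-10,1,7,-0.4,0,-0.6, -9,0.5,6,0,0,0, 0,0,0,0,0,0, 0,0,0,0,0,0]';  python3 -c "
from h import *
s=st();gneed([.6116,-.0107,.115],-5)"
```

```text
clock: 16.65
tool_pos: [0.614, 0.0213, 0.177]
eef_rot: [0.654, 0.599, 0.341, -0.313]
contact_force: [-0.1, 0.7, -1.4]
opening: 0.272
t 16.65 pos [614.   21.3 177. ] F [-0.1  0.7 -1.4] op 24.0
tool x [0.051 0.57  0.82 ] y [ 0.996 -0.088 -0.001] z [ 0.072  0.817 -0.572]
q [ 0.73  1.06 -0.74  1.6  -0.42  0.86  0.47]
gauge origin now [610.8 -11.9 124.3] axis [0.001 0.003 1.   ]
need shift [-6.9  0.6  6.1] turn [ 0.   0.2 -0.1] | down 40 in tool: [-32.8   0.   22.9]
world mm in tool: +x [0.05 1.   0.07] +y [ 0.57 -0.09  0.82] +z [ 0.82 -0.   -0.57]
```

```bash
python3 -m creep '[-7,0.7,6.1,0,0,0, -6,0,4.2,0,0,0, 0,0,0,0,0,0]';  python3 -c "
from h import *
s=st();gneed([.6116,-.0107,.092],-5)
zoom([.6116,-.0107,.12],80,'e9.png',5)"
```

```text
clock: 16.9
tool_pos: [0.6151, 0.0215, 0.1596]
eef_rot: [0.654, 0.598, 0.341, -0.312]
contact_force: [-0.6, 0.5, -2.7]
opening: 0.275
t 16.9 pos [615.1  21.5 159.6] F [-0.6  0.5 -2.7] op 24.2
tool x [0.051 0.571 0.82 ] y [ 0.996 -0.089 -0.   ] z [ 0.073  0.816 -0.573]
q [ 0.73  1.09 -0.74  1.6  -0.41  0.84  0.48]
gauge origin now [611.9 -11.8 106.9] axis [0.001 0.004 1.   ]
need shift [-11.6  -0.5   9.1] turn [ 0.1  0.2 -0.1] | down 40 in tool: [-32.8   0.   22.9]
world mm in tool: +x [0.05 1.   0.07] +y [ 0.57 -0.09  0.82] +z [ 0.82 -0.   -0.57]
scene origin [220 193] scale 5
top origin [266 144] scale 5
```

View pics/e9.png

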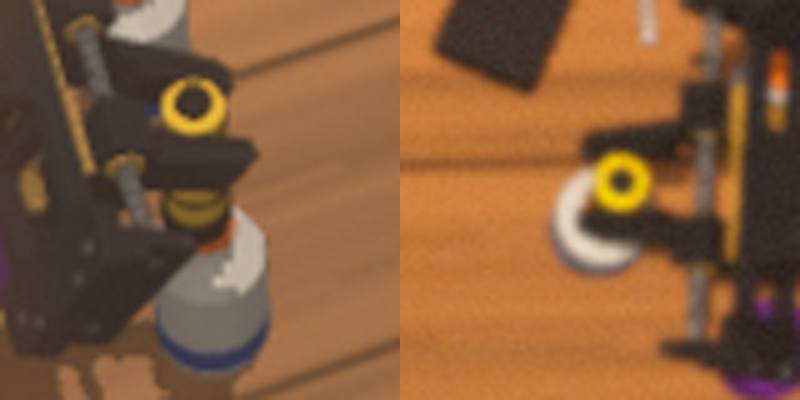

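```bash
python3 -m creep '[-4,-0.3,4,0,0,0, 0,0,0,0,0,0]';python3 -m creep '[-6,0,4.2,0,0,0, 0,0,0,0,0,0]';  python3 -c "
from h import *
s=st();gneed([.6116,-.0107,.092],-5)"
```

```text
clock: 17.17
tool_pos: [0.6156, 0.023, 0.1555]
eef_rot: [0.654, 0.599, 0.342, -0.312]
contact_force: [-0.6, 0.5, -2.2]
opening: 0.275
clock: 17.33
tool_pos: [0.6168, 0.0237, 0.1493]
eef_rot: [0.653, 0.599, 0.343, -0.311]
contact_force: [0.1, 0.4, 0.9]
opening: 0.279
t 17.33 pos [616.8  23.7 149.3] F [0.1 0.4 0.9] op 24.5
tool x [0.048 0.569 0.821] y [ 0.996 -0.089  0.004] z [ 0.076  0.818 -0.571]
q [ 0.73  1.11 -0.74  1.6  -0.41  0.82  0.5 ]
gauge origin now [613.8  -9.4  96.5] axis [-0.004  0.002  1.   ]
need shift [-4.6 -2.   1.3] turn [0.2 0.1 0.1] | down 40 in tool: [-32.8  -0.2  22.8]
world mm in tool: +x [0.05 1.   0.08] +y [ 0.57 -0.09  0.82] +z [ 0.82  0.   -0.57]
```

```bash
python3 -m creep '[-4,-1.5,1.5,0,0,0, 0,0,0,0,0,0]';python3 -m creep '[-3,0,1,0,0,0]';  python3 -c "
from h import *
s=st();gneed([.6116,-.0107,.092],-5)"
```

```text
clock: 17.5
tool_pos: [0.6166, 0.0239, 0.1473]
eef_rot: [0.653, 0.598, 0.345, -0.311]
contact_force: [0.1, -0.2, 3.7]
opening: 0.276
clock: 17.58
tool_pos: [0.6168, 0.0238, 0.1459]
eef_rot: [0.652, 0.599, 0.346, -0.312]
contact_force: [-1.9, -0.3, 6.7]
opening: 0.278
t 17.58 pos [616.8  23.8 145.9] F [-1.9 -0.3  6.7] op 24.5
tool x [0.044 0.564 0.824] y [ 0.996 -0.089  0.008] z [ 0.078  0.821 -0.566]
q [ 0.73  1.12 -0.74  1.6  -0.41  0.81  0.51]
gauge origin now [614.1  -9.   92.9] axis [-0.008 -0.003  1.   ]
need shift [-1.8 -2.  -0.8] turn [ 0.3 -0.2  0.3] | down 40 in tool: [-33.   -0.3  22.6]
world mm in tool: +x [0.04 1.   0.08] +y [ 0.56 -0.09  0.82] +z [ 0.82  0.01 -0.57]
```

```bash
python3 -m creep '[-6,-0.5,2,0,-0.3,0]';  python3 -c "
from h import *
s=st();gneed([.6116,-.0107,.092],-5)
a=shot('scene')
im=a['color'][190:240,235:275,::-1]
cv2.imwrite('pics/e10.png',cv2.convertScaleAbs(cv2.resize(im,None,fx=12,fy=12,interpolation=cv2.INTER_CUBIC)[:600],alpha=1.8,beta=10))
s=st()"
```

```text
clock: 17.67
tool_pos: [0.6169, 0.0244, 0.144]
eef_rot: [0.651, 0.599, 0.347, -0.312]
contact_force: [-1.8, -2.1, 25.9]
opening: 0.277
t 17.67 pos [616.9  24.4 144. ] F [-1.8 -2.1 25.9] op 24.4
tool x [0.042 0.563 0.825] y [ 0.996 -0.088  0.009] z [ 0.078  0.822 -0.564]
q [ 0.73  1.12 -0.74  1.6  -0.41  0.81  0.51]
gauge origin now [614.3  -8.4  91. ] axis [-0.01  -0.005  1.   ]
need shift [-0.6 -2.  -2.3] turn [ 0.3 -0.3  0.4] | down 40 in tool: [-33.   -0.4  22.6]
world mm in tool: +x [0.04 1.   0.08] +y [ 0.56 -0.09  0.82] +z [ 0.83  0.01 -0.56]
t 17.72 pos [616.9  24.8 144.2] F [-1.6 -1.9 15.4] op 24.1
tool x [0.041 0.563 0.826] y [ 0.996 -0.087  0.009] z [ 0.077  0.822 -0.564]
q [ 0.73  1.12 -0.75  1.6  -0.41  0.81  0.51]
```

View pics/e10.png

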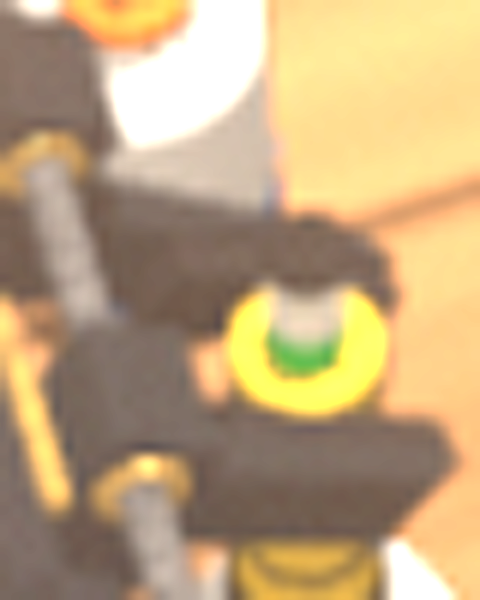

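```bash
python3 -m creep '[6,0,-5,0.3,-0.3,0.4, 16,0,-11,0,0,0, 30,0,-21,0,0,0, 16,0,-11,0,0,0, 0,0,0,0,0,0]';  python3 -c "
from h import *
s=st();gneed([.6812,-.1099,.16],-15)
p=np.array(s['tool_pos']);r=R.from_quat(s['eef_rot']).as_matrix();g=p+r@OT
zoom([.6116,-.0107,.15],80,'e11.png',5,marks=[g+[0,0,.09],g])"
```

```text
clock: 18.13
tool_pos: [0.615, 0.0228, 0.2271]
eef_rot: [0.654, 0.598, 0.34, -0.314]
contact_force: [-0.1, 0.1, -0.9]
opening: 0.272
t 18.13 pos [615.   22.8 227.1] F [-0.1  0.1 -0.9] op 24.0
tool x [0.053 0.568 0.821] y [ 0.996 -0.086 -0.004] z [ 0.068  0.818 -0.571]
q [ 0.73  0.99 -0.75  1.58 -0.43  0.92  0.42]
gauge origin now [611.7 -10.3 174.3] axis [0.004 0.002 1.   ]
need shift [-65.   83.4 -69.2] turn [-8.4  0.1  5.5] | down 40 in tool: [-32.8   0.2  22.8]
world mm in tool: +x [0.05 1.   0.07] +y [ 0.57 -0.09  0.82] +z [ 0.82 -0.   -0.57]
scene origin [219 185] scale 5
top origin [267 143] scale 5
```

View pics/e11.png

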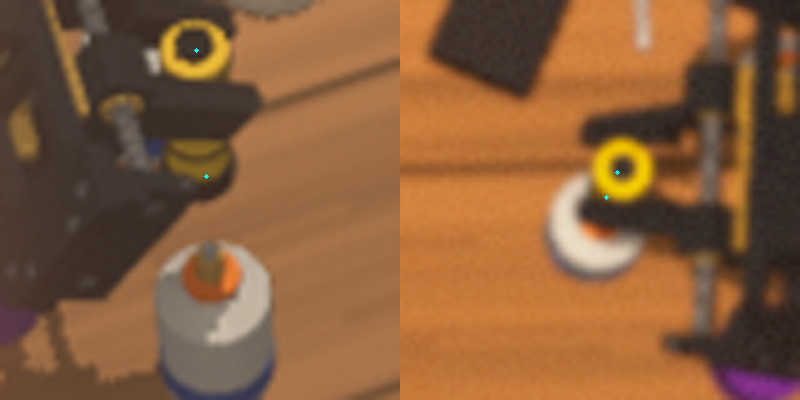

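```bash
python3 -m creep '[-16,20,-17,0,0,0, -16,20,-17,0,0,0, -16,20,-17,0,0,0, -16,18,-17,0,0,0, 0,0,0,0,0,0]';  python3 -c "
from h import *
s=st();gneed([.6812,-.1099,.15],-8)"
```

```text
clock: 18.65
tool_pos: [0.6777, -0.0784, 0.1949]
eef_rot: [0.655, 0.598, 0.33, -0.322]
contact_force: [-1.2, -1.1, -2.2]
opening: 0.277
t 18.65 pos [677.7 -78.4 194.9] F [-1.2 -1.1 -2.2] op 24.4
tool x [0.066 0.572 0.818] y [ 0.997 -0.077 -0.027] z [ 0.048  0.817 -0.575]
q [ 0.72  1.13 -0.67  1.19 -0.35  1.22  0.38]
gauge origin now [ 673.5 -111.7  142.4] axis [0.027 0.005 1.   ]
need shift [ 7.7  8.  -3.1] turn [-3.8  0.5  0.8] | down 40 in tool: [-32.7   1.1  23. ]
world mm in tool: +x [0.07 1.   0.05] +y [ 0.57 -0.08  0.82] +z [ 0.82 -0.03 -0.58]
```

```bash
python3 -m creep '[4,7,-1,-0.9,0.5,-1.3, 0,2,0,0,0,0, 0,0,0,0,0,0, 0,0,0,0,0,0]';  python3 -c "
from h import *
s=st();gneed([.6812,-.1099,.125],-4.4)
p=np.array(s['tool_pos']);r=R.from_quat(s['eef_rot']).as_matrix();g=p+r@OT
zoom([.6812,-.11,.14],80,'e12.png',5,marks=[g+[0,0,.09],g])"
```

```text
clock: 18.98
tool_pos: [0.6843, -0.077, 0.1903]
eef_rot: [0.65, 0.6, 0.339, -0.319]
contact_force: [-0.7, 0.1, -2.0]
opening: 0.277
t 18.98 pos [684.3 -77.  190.3] F [-0.7  0.1 -2. ] op 24.4
tool x [0.049 0.565 0.824] y [ 0.997 -0.076 -0.007] z [ 0.058  0.822 -0.567]
q [ 0.72  1.15 -0.67  1.19 -0.35  1.21  0.4 ]
gauge origin now [ 681.2 -109.8  137.4] axis [ 0.007 -0.004  1.   ]
need shift [-10.2  -0.3   7.1] turn [-0.3 -0.2 -0.3] | down 40 in tool: [-33.    0.3  22.7]
world mm in tool: +x [0.05 1.   0.06] +y [ 0.56 -0.08  0.82] +z [ 0.82 -0.01 -0.57]
scene origin [185 233] scale 5
top origin [305 115] scale 5
```

View pics/e12.png

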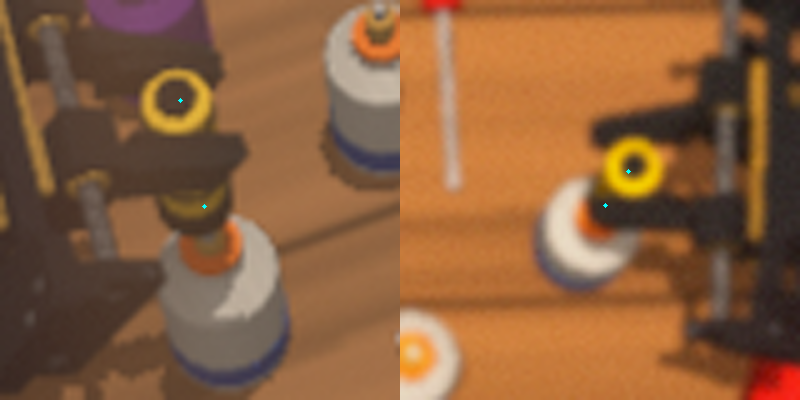

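```bash
python3 -m creep '[-9,-0.5,8,-0.3,-0.2,-0.3, 0,0,0,0,0,0, 0,0,0,0,0,0]';  python3 -c "
from h import *
s=st();gneed([.6812,-.1084,.107],-4.4)
p=np.array(s['tool_pos']);r=R.from_quat(s['eef_rot']).as_matrix();g=p+r@OT
zoom([.6812,-.11,.14],80,'e13.png',5,marks=[g+[0,0,.09]])"
```

```text
clock: 19.33
tool_pos: [0.6835, -0.0736, 0.1806]
eef_rot: [0.649, 0.603, 0.341, -0.315]
contact_force: [0.6, 0.5, -0.8]
opening: 0.279
t 19.33 pos [683.5 -73.6 180.6] F [ 0.6  0.5 -0.8] op 24.6
tool x [0.041 0.568 0.822] y [ 0.997 -0.075  0.002] z [ 0.062  0.82  -0.569]
q [ 0.72  1.15 -0.68  1.2  -0.34  1.19  0.42]
gauge origin now [ 680.9 -106.7  127.8] axis [-0.002  0.     1.   ]
need shift [-18.1   0.6  10.4] turn [-0.  -0.   0.1] | down 40 in tool: [-32.9  -0.1  22.8]
world mm in tool: +x [0.04 1.   0.06] +y [ 0.57 -0.07  0.82] +z [ 0.82  0.   -0.57]
scene origin [185 233] scale 5
top origin [305 115] scale 5
```

View pics/e13.png

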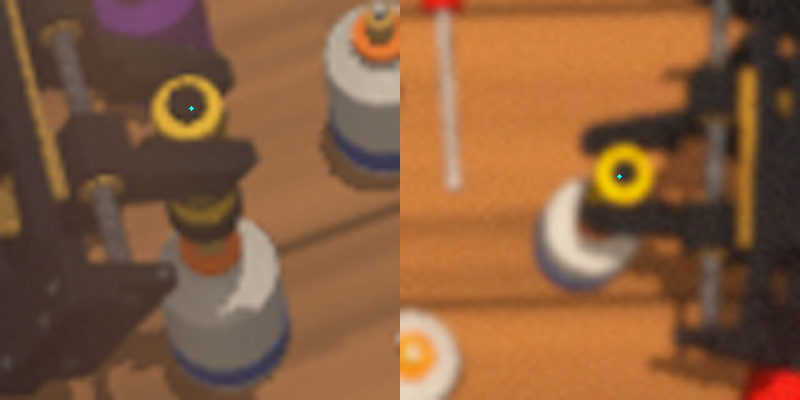

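Looks aligned; descend.

```bash
python3 -m creep '[-9,0.3,5.2,0,0,0, -9,0.3,5.2,0,0,0, 0,0,0,0,0,0]';  python3 -c "
from h import *
s=st();gneed([.6812,-.1084,.092],-4.4)";  python3 -m creep '[-5,0,3.5,0,0,0, 0,0,0,0,0,0]';python3 -m creep '[-4,0,2.7,0,0,0, 0,0,0,0,0,0]';  python3 -c "
from h import *
s=st();gneed([.6812,-.1084,.092],-4.4)"
```

```text
clock: 19.68
tool_pos: [0.6846, -0.0761, 0.1592]
eef_rot: [0.649, 0.603, 0.341, -0.314]
contact_force: [-1.4, -0.0, -1.5]
opening: 0.28
t 19.68 pos [684.6 -76.1 159.2] F [-1.4 -0.  -1.5] op 24.7
tool x [0.04  0.569 0.821] y [ 0.997 -0.075  0.004] z [ 0.064  0.819 -0.571]
q [ 0.72  1.18 -0.67  1.2  -0.34  1.17  0.43]
gauge origin now [ 682.1 -109.2  106.5] axis [-0.004  0.002  1.   ]
need shift [-11.5  -0.7   8.8] turn [0.  0.1 0.2] | down 40 in tool: [-32.8  -0.2  22.8]
world mm in tool: +x [0.04 1.   0.06] +y [ 0.57 -0.07  0.82] +z [ 0.82  0.   -0.57]
clock: 19.85
tool_pos: [0.6848, -0.0761, 0.152]
eef_rot: [0.649, 0.603, 0.341, -0.314]
contact_force: [-0.4, -1.2, -2.5]
opening: 0.275
clock: 20.02
tool_pos: [0.6853, -0.0758, 0.1477]
eef_rot: [0.649, 0.603, 0.342, -0.314]
contact_force: [0.5, -1.1, -0.9]
opening: 0.279
t 20.02 pos [685.3 -75.8 147.7] F [ 0.5 -1.1 -0.9] op 24.6
tool x [0.04  0.567 0.823] y [ 0.997 -0.076  0.004] z [ 0.065  0.82  -0.568]
q [ 0.72  1.2  -0.67  1.2  -0.33  1.16  0.44]
gauge origin now [ 682.8 -108.8   94.9] axis [-0.004 -0.001  1.   ]
need shift [-2.2 -1.4  2. ] turn [ 0.1 -0.1  0.2] | down 40 in tool: [-32.9  -0.2  22.7]
world mm in tool: +x [0.04 1.   0.06] +y [ 0.57 -0.08  0.82] +z [ 0.82  0.   -0.57]
```

```bash
python3 -m creep '[-4,-1,2.5,0,0,0, 0,0,0,0,0,0]';python3 -m creep '[-6,0,3.5,0,-0.3,0]';  python3 -c "
from h import *
s=st();gneed([.6812,-.1084,.092],-5)
a=shot('scene')
u=proj(a,[.6812,-.1084,.185]).astype(int);im=a['color'][u[1]-25:u[1]+25,u[0]-20:u[0]+20,::-1]
cv2.imwrite('pics/e14.png',cv2.convertScaleAbs(cv2.resize(im,None,fx=12,fy=12,interpolation=cv2.INTER_CUBIC)[:600],alpha=1.8,beta=10))
s=st()"
```

```text
clock: 20.18
tool_pos: [0.6854, -0.0755, 0.1448]
eef_rot: [0.648, 0.602, 0.344, -0.314]
contact_force: [-1.8, -1.2, 0.3]
opening: 0.276
clock: 20.27
tool_pos: [0.6868, -0.0738, 0.1441]
eef_rot: [0.647, 0.602, 0.346, -0.315]
contact_force: [-4.6, -3.7, 31.8]
opening: 0.278
t 20.27 pos [686.8 -73.8 144.1] F [-4.6 -3.7 31.8] op 24.5
tool x [0.035 0.562 0.826] y [ 0.997 -0.076  0.01 ] z [ 0.069  0.824 -0.563]
q [ 0.72  1.21 -0.67  1.2  -0.34  1.15  0.45]
gauge origin now [ 684.6 -106.5   91. ] axis [-0.01  -0.007  1.   ]
need shift [-0.4 -2.3 -1.9] turn [-0.2 -0.4  0.8] | down 40 in tool: [-33.1  -0.4  22.5]
world mm in tool: +x [0.03 1.   0.07] +y [ 0.56 -0.08  0.82] +z [ 0.83  0.01 -0.56]
t 20.32 pos [686.9 -72.9 144.4] F [-3.6 -1.9 18. ] op 24.5
tool x [0.034 0.561 0.827] y [ 0.997 -0.075  0.01 ] z [ 0.068  0.824 -0.562]
q [ 0.72  1.21 -0.68  1.2  -0.34  1.15  0.45]
```

View pics/e14.png

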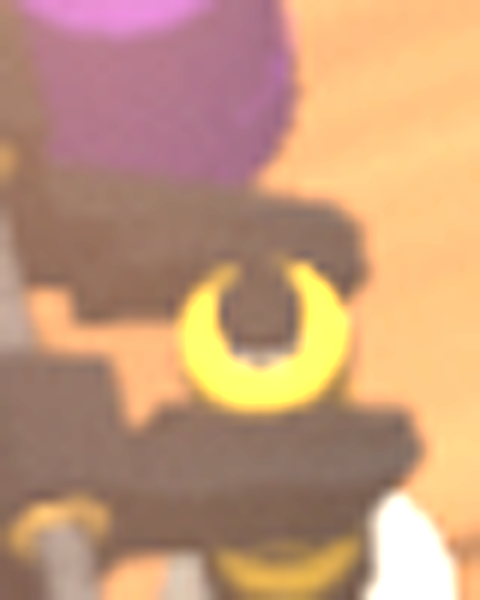

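```bash
python3 -m creep '[6,-0.5,-6,0.2,-0.5,0.4, 16,0,-11,0,0,0, 30,0,-21,0,0,0, 20,0,-14,0,0,0, 0,0,0,0,0,0]';  python3 -c "
from h import *
s=st();gneed([.6812,-.1084,.18],-5)
shot('top','t3.png',scale=1.4);shot('scene','s4.png',scale=1.4)"
```

```text
clock: 20.73
tool_pos: [0.6849, -0.0748, 0.2368]
eef_rot: [0.65, 0.603, 0.34, -0.315]
contact_force: [0.4, 1.2, -1.2]
opening: 0.276
t 20.73 pos [684.9 -74.8 236.8] F [ 0.4  1.2 -1.2] op 24.3
tool x [0.043 0.569 0.821] y [ 0.997 -0.075 -0.   ] z [ 0.062  0.819 -0.571]
q [ 0.72  1.09 -0.68  1.18 -0.36  1.25  0.36]
gauge origin now [ 682.2 -108.   184. ] axis [0.    0.002 1.   ]
need shift [-3.6 -0.5  1.7] turn [-0.6  0.1  0.4] | down 40 in tool: [-32.8   0.   22.8]
world mm in tool: +x [0.04 1.   0.06] +y [ 0.57 -0.08  0.82] +z [ 0.82 -0.   -0.57]
```

View pics/t3.png

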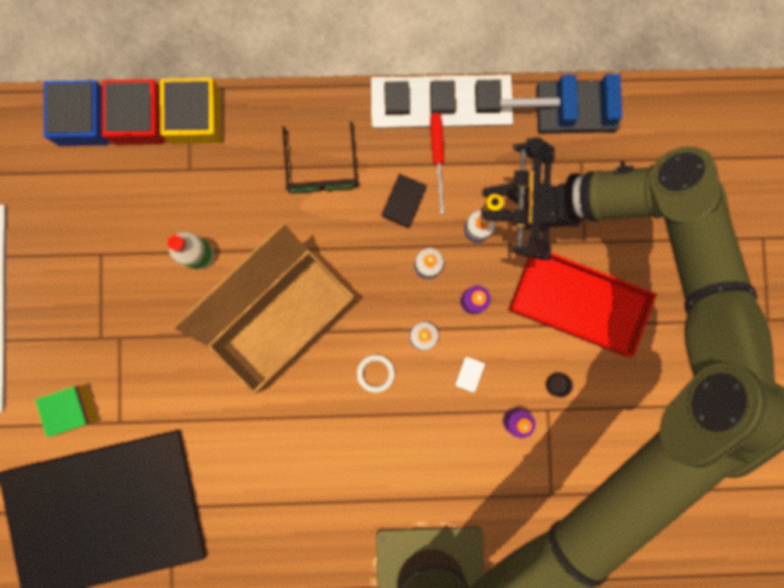

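View pics/s4.png

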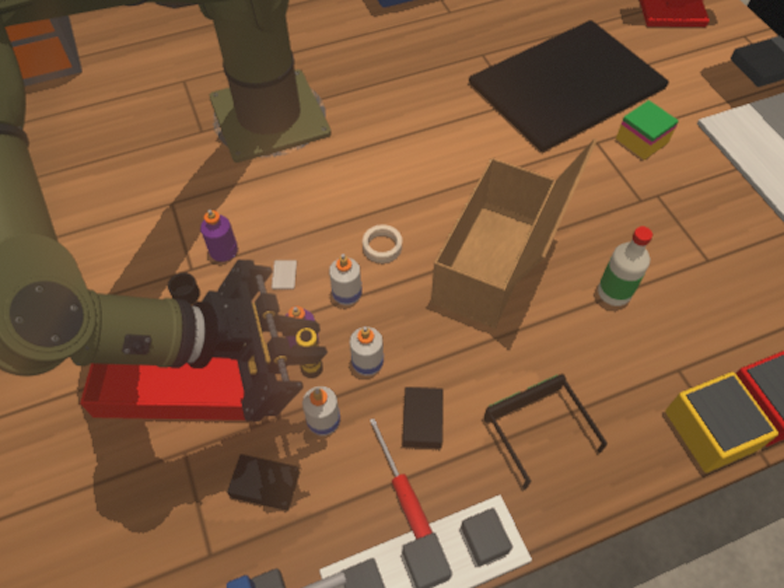

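```bash
python3 -m creep '[-11,-33,-16,0,0,0, -11,-33,-16,0,0,0, -11,-33,-16,0,0,0, -11,-33,-16,0,0,0, 0,0,0,0,0,0]';  python3 -c "
from h import *
s=st();gneed([.3725,-.257,.17],-25)"
```

```text
clock: 21.25
tool_pos: [0.5362, -0.1422, 0.2228]
eef_rot: [0.651, 0.603, 0.332, -0.321]
contact_force: [-0.5, -1.7, -2.2]
opening: 0.276
t 21.25 pos [ 536.2 -142.2  222.8] F [-0.5 -1.7 -2.2] op 24.3
tool x [0.053 0.571 0.819] y [ 0.998 -0.068 -0.017] z [ 0.046  0.818 -0.573]
q [ 0.96  1.01 -0.69  1.49 -0.33  1.2   0.53]
gauge origin now [ 532.8 -175.5  170.1] axis [0.018 0.003 1.   ]
need shift [ -56.3 -143.4  -76.3] turn [-17.9   0.4  11.2] | down 40 in tool: [-32.8   0.7  22.9]
world mm in tool: +x [0.05 1.   0.05] +y [ 0.57 -0.07  0.82] +z [ 0.82 -0.02 -0.57]
```

```bash
python3 -m creep '[-10,-32,-14,-4.5,0,2.8, -10,-32,-14,-4.5,0,2.8, -10,-32,-14,-4.5,0,2.8, -5,-30,-14,-4.5,0,2.8, 0,0,0,0,0,0]';  python3 -c "
from h import *
s=st();gneed([.3725,-.257,.12],-25)"
```

```text
clock: 21.67
tool_pos: [0.3949, -0.1772, 0.2178]
eef_rot: [0.754, 0.468, 0.389, -0.247]
contact_force: [-2.2, 1.3, -1.8]
opening: 0.277
t 21.67 pos [ 394.9 -177.2  217.8] F [-2.2  1.3 -1.8] op 24.4
tool x [0.261 0.513 0.818] y [ 0.898 -0.44  -0.01 ] z [ 0.355  0.737 -0.576]
q [ 1.36  0.88 -0.74  2.   -0.5   0.81  0.69]
gauge origin now [ 379.5 -207.1  165.2] axis [0.012 0.003 1.   ]
need shift [-64.5  15.  -13.7] turn [ 0.6  0.4 -1.1] | down 40 in tool: [-32.7   0.4  23. ]
world mm in tool: +x [0.26 0.9  0.36] +y [ 0.51 -0.44  0.74] +z [ 0.82 -0.01 -0.58]
```

```bash
python3 -m creep '[-14,8,-20,0.6,0.4,-1, -14,8,-20,0,0,0, 0,0,0,0,0,0, 0,0,0,0,0,0]';  python3 -c "
from h import *
s=st();gneed([.3725,-.257,.06],-25)
p=np.array(s['tool_pos']);r=R.from_quat(s['eef_rot']).as_matrix();g=p+r@OT
zoom([.3725,-.257,.12],90,'f1.png',4.4,marks=[g+[0,0,.09],g])"
```

```text
clock: 22.0
tool_pos: [0.3795, -0.2295, 0.2128]
eef_rot: [0.75, 0.47, 0.389, -0.254]
contact_force: [1.0, 0.1, -1.0]
opening: 0.275
t 22.0 pos [ 379.5 -229.5  212.8] F [ 1.   0.1 -1. ] op 24.2
tool x [0.255 0.508 0.823] y [ 0.904 -0.428 -0.016] z [ 0.344  0.747 -0.568]
q [ 1.4   0.91 -0.69  1.87 -0.42  0.96  0.69]
gauge origin now [ 364.4 -259.   160. ] axis [ 0.014 -0.008  1.   ]
need shift [-79.2   7.1  61.2] turn [-0.2 -0.1 -0.9] | down 40 in tool: [-32.9   0.6  22.7]
world mm in tool: +x [0.26 0.9  0.34] +y [ 0.51 -0.43  0.75] +z [ 0.82 -0.02 -0.57]
scene origin [ 74 137] scale 4.4
top origin [361 231] scale 4.4
```

View pics/f1.png

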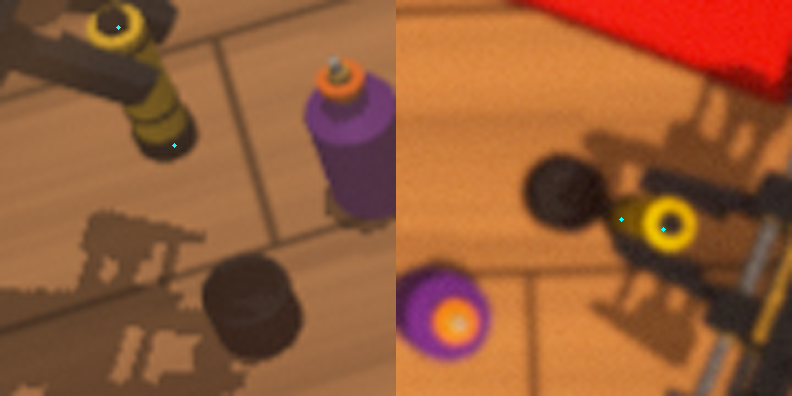

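```bash
python3 - <<'E'
from h import *
a=shot("scene");b=shot("top")
print(atz(a,(74+248/4.4,137+288/4.4),.036),atz(b,(399.4,274.2),.036))
im=a["color"][190:225,110:155,::-1]
cv2.imwrite("pics/f2.png",cv2.convertScaleAbs(cv2.resize(im,None,fx=14,fy=14,interpolation=cv2.INTER_CUBIC),alpha=3,beta=0))
for dz in (0,.036):
  print((proj(a,[.3725,-.257,dz])-[110,190])*14)
E
```

```text
[ 0.3708841 -0.2546343  0.036    ] [ 0.37433596 -0.25674849  0.036     ]
[326.82379741 298.88248968]
[273.47885332 186.078966  ]
```

View pics/f2.png

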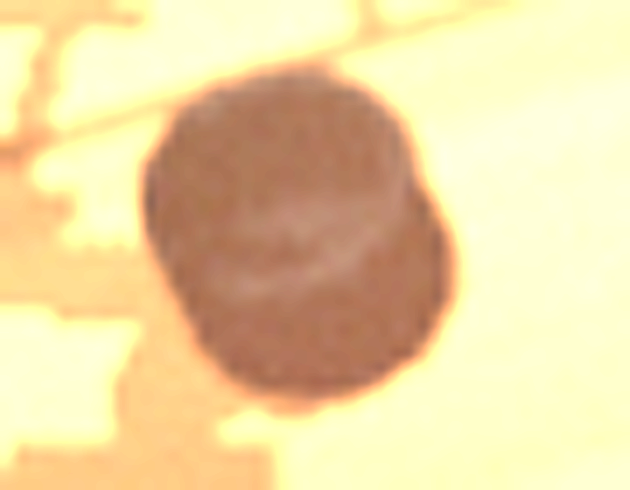

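```bash
python3 -m creep '[-13,4,16,0,0,-0.9, -20,2,15,0,0,0, -20,1,15,0,0,0, -10,0,7,0,0,0, 0,0,0,0,0,0]';  python3 -c "
from h import *
s=st();gneed([.3725,-.257,.045],-25)
p=np.array(s['tool_pos']);r=R.from_quat(s['eef_rot']).as_matrix();g=p+r@OT
zoom([.3725,-.257,.06],90,'f3.png',4.4,marks=[g+[0,0,.09],g])"
```

```text
clock: 22.62
tool_pos: [0.3927, -0.2188, 0.1312]
eef_rot: [0.742, 0.482, 0.391, -0.252]
contact_force: [0.1, 0.4, -2.3]
opening: 0.275
t 22.62 pos [ 392.7 -218.8  131.2] F [ 0.1  0.4 -2.3] op 24.3
tool x [0.229 0.519 0.823] y [ 0.913 -0.408  0.003] z [ 0.338  0.751 -0.567]
q [ 1.35  1.06 -0.67  1.89 -0.39  0.82  0.76]
gauge origin now [ 379.1 -249.    78.3] axis [-0.004 -0.001  1.   ]
need shift [-33.1  -2.2  10.8] turn [-0.6 -0.1  0.7] | down 40 in tool: [-32.9  -0.1  22.7]
world mm in tool: +x [0.23 0.91 0.34] +y [ 0.52 -0.41  0.75] +z [ 0.82  0.   -0.57]
scene origin [ 81 152] scale 4.4
top origin [356 230] scale 4.4
```

View pics/f3.png

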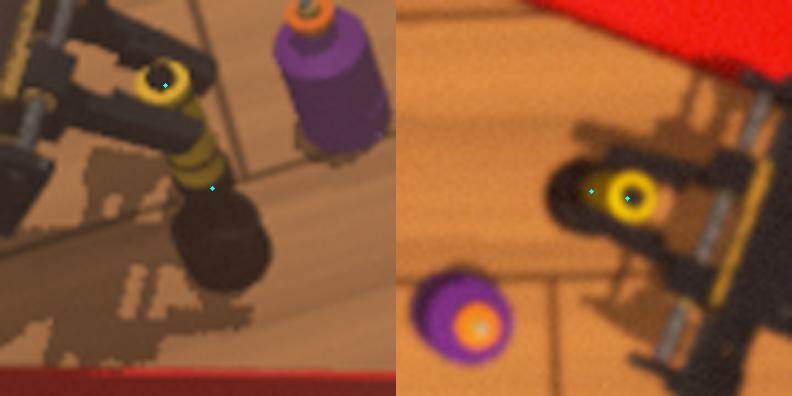

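```bash
python3 -m creep '[-11,-3,2,0,0,0, -11,0,2,0,0,0, 0,0,0,0,0,0, 0,0,0,0,0,0]';  python3 -c "
from h import *
s=st();gneed([.3725,-.257,.03],-24)
p=np.array(s['tool_pos']);r=R.from_quat(s['eef_rot']).as_matrix();g=p+r@OT
zoom([.3725,-.257,.06],90,'f4.png',4.4,marks=[g+[0,0,.09],g])"
```

```text
clock: 23.05
tool_pos: [0.3872, -0.2281, 0.114]
eef_rot: [0.742, 0.484, 0.392, -0.249]
contact_force: [-0.1, 0.8, -1.7]
opening: 0.275
t 23.05 pos [ 387.2 -228.1  114. ] F [-0.1  0.8 -1.7] op 24.2
tool x [0.225 0.523 0.822] y [ 0.913 -0.408  0.01 ] z [ 0.341  0.748 -0.569]
q [ 1.36  1.09 -0.66  1.87 -0.37  0.81  0.78]
gauge origin now [ 373.9 -258.6   61.1] axis [-0.009  0.004  1.   ]
need shift [-25.1  -1.8  18.4] turn [0.4 0.  0.4] | down 40 in tool: [-32.9  -0.4  22.8]
world mm in tool: +x [0.23 0.91 0.34] +y [ 0.52 -0.41  0.75] +z [ 0.82  0.01 -0.57]
scene origin [ 81 152] scale 4.4
top origin [356 230] scale 4.4
```

View pics/f4.png

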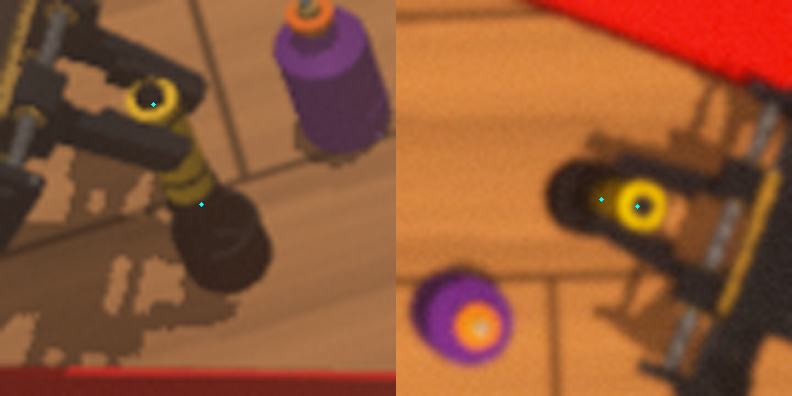

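```bash
python3 -m creep '[-13,-1.5,10,0.4,0,0.4, -13,0,9,0,0,0, 0,0,0,0,0,0]';  python3 -c "
from h import *
s=st();gneed([.3725,-.257,.008],-24)"
```

```text
clock: 23.4
tool_pos: [0.3871, -0.2278, 0.0819]
eef_rot: [0.743, 0.483, 0.389, -0.251]
contact_force: [-0.6, 0.1, -1.4]
opening: 0.272
t 23.4 pos [ 387.1 -227.8   81.9] F [-0.6  0.1 -1.4] op 24.0
tool x [0.23  0.523 0.821] y [ 0.913 -0.407  0.003] z [ 0.336  0.749 -0.571]
q [ 1.35  1.14 -0.64  1.87 -0.36  0.78  0.8 ]
gauge origin now [ 373.5 -258.2   29.1] axis [-0.002  0.003  1.   ]
need shift [-17.   -1.3  12.5] turn [0.1 0.1 0.1] | down 40 in tool: [-32.8  -0.1  22.8]
world mm in tool: +x [0.23 0.91 0.34] +y [ 0.52 -0.41  0.75] +z [ 0.82  0.   -0.57]
```

```bash
python3 -m creep '[-8,-1,6.2,0,0,0, -8,0,5.8,0,0,0, 0,0,0,0,0,0]';  python3 -c "
from h import *
s=st();gneed([.3725,-.257,.006],-24)"
```

```text
clock: 23.65
tool_pos: [0.3868, -0.2266, 0.0605]
eef_rot: [0.743, 0.483, 0.39, -0.251]
contact_force: [-0.2, 0.2, -1.6]
opening: 0.276
t 23.65 pos [ 386.8 -226.6   60.5] F [-0.2  0.2 -1.6] op 24.3
tool x [0.229 0.523 0.821] y [ 0.913 -0.407  0.004] z [ 0.336  0.749 -0.571]
q [ 1.35  1.18 -0.63  1.86 -0.35  0.75  0.81]
gauge origin now [ 373.3 -257.     7.8] axis [-0.003  0.003  1.   ]
need shift [-1.7 -0.5  0.6] turn [0.1 0.1 0.2] | down 40 in tool: [-32.8  -0.2  22.8]
world mm in tool: +x [0.23 0.91 0.34] +y [ 0.52 -0.41  0.75] +z [ 0.82  0.   -0.57]
```

```bash
python3 -m creep '[-1.7,-0.5,0.9,0,0,0, 0,0,0,0,0,0]'; python3 -m creep '[0,0,0,0,0,0, 0,0,0,0,0,0, 0,0,0,0,0,0, 0,0,0,0,0,0, 0,0,0,0,0,0]' 60; python3 -c "
from h import *
s=st()
p=np.array(s['tool_pos']);r=R.from_quat(s['eef_rot']).as_matrix();g=p+r@OT
zoom([.3725,-.257,.06],90,'f5.png',4.4)"
```

```text
clock: 23.82
tool_pos: [0.3864, -0.2261, 0.0586]
eef_rot: [0.742, 0.483, 0.39, -0.251]
contact_force: [0.6, -0.7, -1.3]
opening: 0.275
clock: 24.23
tool_pos: [0.3872, -0.2256, 0.0608]
eef_rot: [0.742, 0.484, 0.391, -0.251]
contact_force: [-0.4, -0.0, -0.6]
opening: 0.628
t 24.23 pos [ 387.2 -225.6   60.8] F [-0.4 -0.  -0.6] op 55.3
tool x [0.226 0.521 0.823] y [ 0.914 -0.406  0.005] z [ 0.337  0.751 -0.568]
q [ 1.35  1.18 -0.64  1.86 -0.35  0.75  0.82]
scene origin [ 81 152] scale 4.4
top origin [356 230] scale 4.4
```

View pics/f5.png

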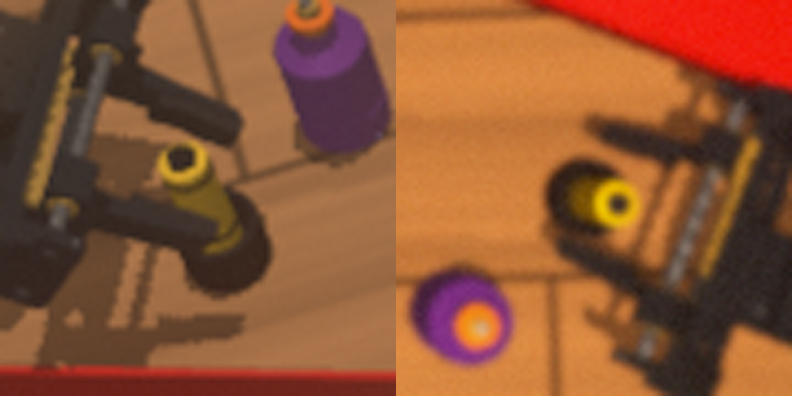

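Gauge stands in its cup. Lift away vertically, then turn tool down.

```bash
python3 -m creep '[16,-1,-11,0,0,0, 30,0,-21,0,0,0, 30,0,-21,0,0,0, 30,0,-21,0,0,0, 30,0,-21,0,0,0]' 75; python3 -m creep '[10,0,-7,0,0,0, 0,0,0,0,-7,0, 0,0,0,0,-7,0, 0,0,0,0,-7,0, 0,0,0,0,-7,0]';  python3 -m creep '[0,0,0,0,-7,0, 0,0,0,0,-7,0, 0,0,0,0,-7,0, 0,0,0,0,-6,0, 0,0,0,0,0,0]'; python3 - <<'E'
from h import *
st();need([.4733,.0035,.2],-24,0)
a=shot("scene","s5.png",scale=1.4)
b=shot("top","t5.png",scale=1.4)
E
```

```text
clock: 24.75
tool_pos: [0.3826, -0.2242, 0.2261]
eef_rot: [0.743, 0.48, 0.39, -0.257]
contact_force: [0.7, -0.0, 0.2]
opening: 0.852
clock: 25.17
tool_pos: [0.3819, -0.2323, 0.2406]
eef_rot: [0.82, 0.523, 0.196, -0.126]
contact_force: [0.1, 0.2, -0.7]
opening: 0.853
clock: 25.58
tool_pos: [0.3872, -0.2265, 0.2451]
eef_rot: [0.839, 0.544, -0.002, 0.009]
contact_force: [0.3, 1.1, -1.1]
opening: 0.852
t 25.58 pos [ 387.2 -226.5  245.1] F [ 0.3  1.1 -1.1] op 75.0
tool x [ 0.409  0.913 -0.013] y [ 0.913 -0.409  0.012] z [ 0.006 -0.016 -1.   ]
q [ 0.55  0.41 -0.2   2.04  0.14  0.69 -0.16]
need shift [245.6 -16.   41.9] turn [ 0.7  0.7 -0.1] | down 40 in tool: [ 0.5 -0.5 40. ]
```

View pics/s5.png

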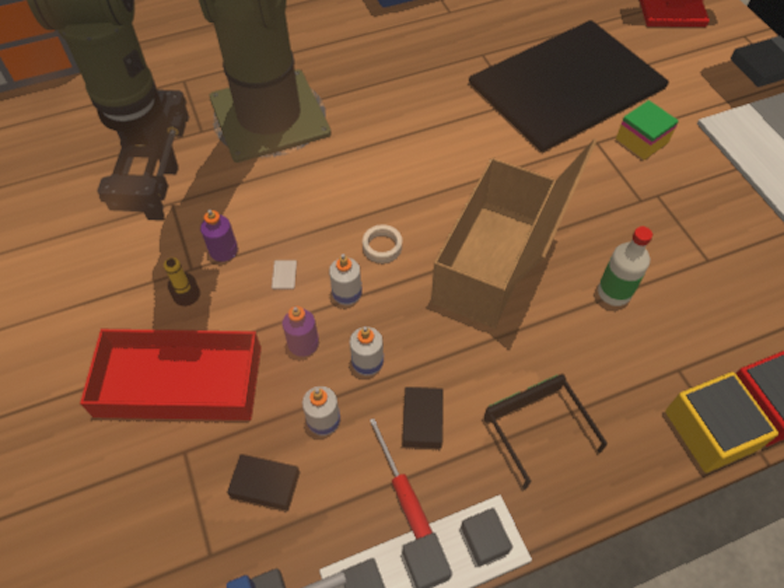

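View pics/t5.png

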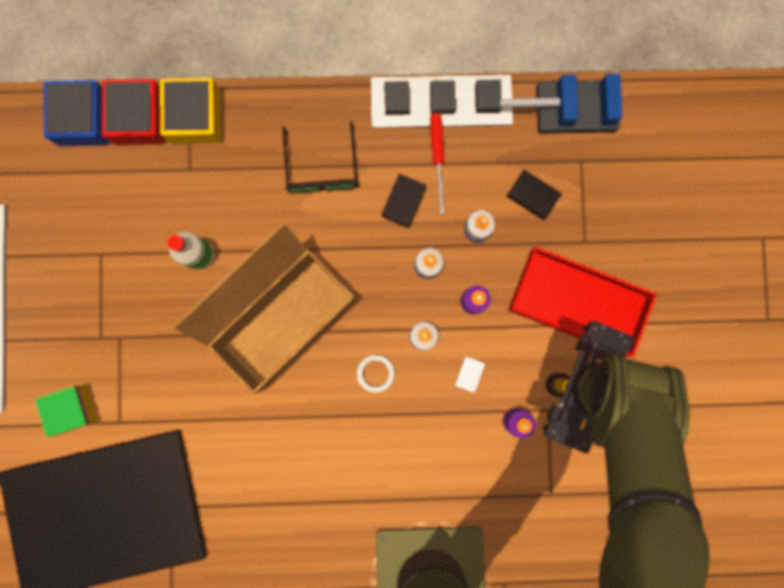

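```bash
python3 - <<'E'
from h import *
s=get_state();p=np.array(s['tool_pos']);r=R.from_quat(s['eef_rot']).as_matrix()
M=[]
for k in (1,-1):
    for z in (0,-.023): M.append(p+k*.0375*r[:,1]+z*r[:,2])
zoom(p,100,'g1.png',4,marks=M)
E
```

```text
scene origin [66 97] scale 4
top origin [358 224] scale 4
```

View pics/g1.png

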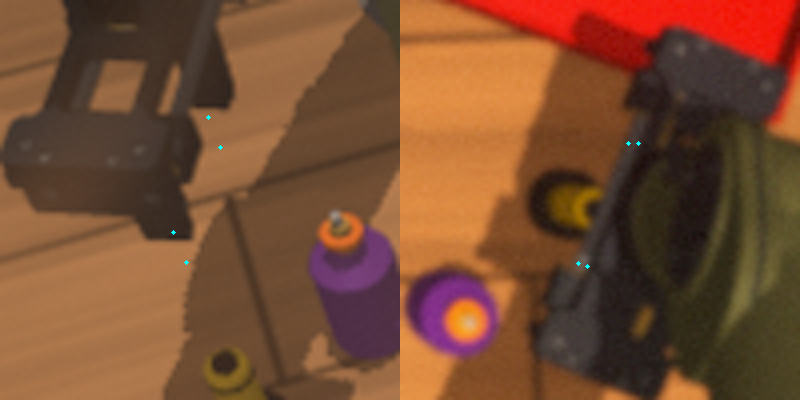

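```bash
python3 -m creep '[40,-3,3,0.7,0.7,0, 40,-3,3,0,0,0, 40,-3,3,0,0,0, 40,-3,3,0,0,0, 40,-3,3,0,0,0]'; python3 -m creep '[40,-2,3,0,0,0, 4,0,0,0,0,0, 0,0,0,0,0,0, 0,0,0,0,0,0]';python3 - <<'E'
from h import *
st();need([.4732,.0035,.037],-24,0)
zoom([.4732,.0035,.1],100,'g2.png',4)
E
```

```text
clock: 26.2
tool_pos: [0.4509, -0.0678, 0.225]
eef_rot: [0.86, 0.511, -0.004, -0.005]
contact_force: [1.1, -0.6, 0.4]
opening: 0.851
clock: 26.53
tool_pos: [0.4727, -0.0273, 0.2188]
eef_rot: [0.862, 0.507, -0.003, -0.009]
contact_force: [-1.1, 0.5, -0.2]
opening: 0.856
t 26.53 pos [472.7 -27.3 218.8] F [-1.1  0.5 -0.2] op 75.4
tool x [0.485 0.874 0.005] y [ 0.874 -0.485 -0.019] z [-0.014  0.013 -1.   ]
q [ 0.09  0.49 -0.18  1.99  0.11  0.68 -0.66]
need shift [ 26.4 -11.1 182.1] turn [-1.1 -0.3 -5. ] | down 40 in tool: [-0.2  0.8 40. ]
scene origin [195 136] scale 4
top origin [252 189] scale 4
```

View pics/g2.png

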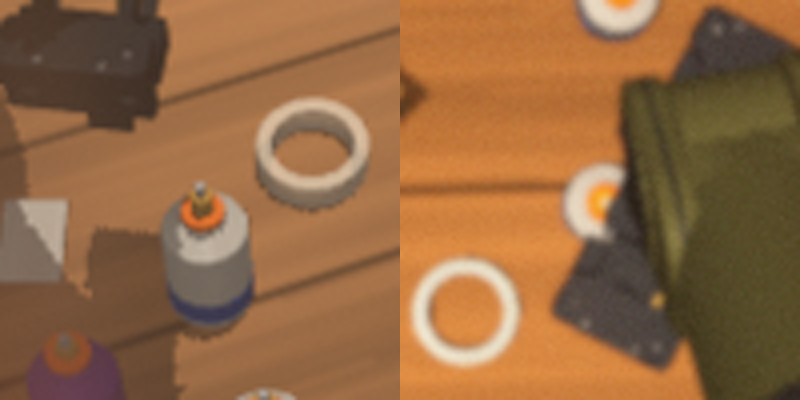

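```bash
python3 -m creep '[26,-11,20,-1,0,-5, 0,0,20,0,0,0, 0,0,20,0,0,0, 0,0,0,0,0,0]'; python3 - <<'E'
from h import *
st();need([.4732,.0035,.037],-24,0)
a=shot("scene");print(atz(a,(245,183),.114))
E
```

```text
clock: 26.97
tool_pos: [0.4755, -0.0098, 0.1589]
eef_rot: [0.843, 0.537, 0.003, 0.001]
contact_force: [-0.0, -0.2, 0.1]
opening: 0.857
t 26.97 pos [475.5  -9.8 158.9] F [-0.  -0.2  0.1] op 75.5
tool x [0.423 0.906 0.004] y [ 0.906 -0.423  0.005] z [ 0.006  0.002 -1.   ]
q [ 0.02  0.59 -0.15  2.07  0.18  0.49 -0.7 ]
need shift [ 10.5  -8.3 121.9] turn [ 0.3 -0.2 -1. ] | down 40 in tool: [-0.2 -0.2 40. ]
[0.47361801 0.00386045 0.114     ]
```

```bash
python3 -m creep '[11,-8.5,10,0,0,-1, 0,0,18,0,0,0, 0,0,0,0,0,0, 0,0,0,0,0,0]'; python3 - <<'E'
from h import *
st();need([.4732,.0035,.037],-24,0)
zoom([.4732,.0035,.1],80,'g3.png',5)
E
```

```text
clock: 27.35
tool_pos: [0.4752, -0.0033, 0.1357]
eef_rot: [0.842, 0.539, 0.005, 0.004]
contact_force: [-0.7, -0.1, 0.6]
opening: 0.851
t 27.35 pos [475.2  -3.3 135.7] F [-0.7 -0.1  0.6] op 75.0
tool x [0.419 0.908 0.004] y [ 0.908 -0.419  0.012] z [ 0.013 -0.001 -1.   ]
q [-0.01  0.63 -0.13  2.1   0.2   0.42 -0.73]
need shift [ 4.9 -5.9 98.6] turn [ 0.7 -0.3 -0.7] | down 40 in tool: [-0.2 -0.5 40. ]
scene origin [205 146] scale 5
top origin [262 199] scale 5
```

View pics/g3.png

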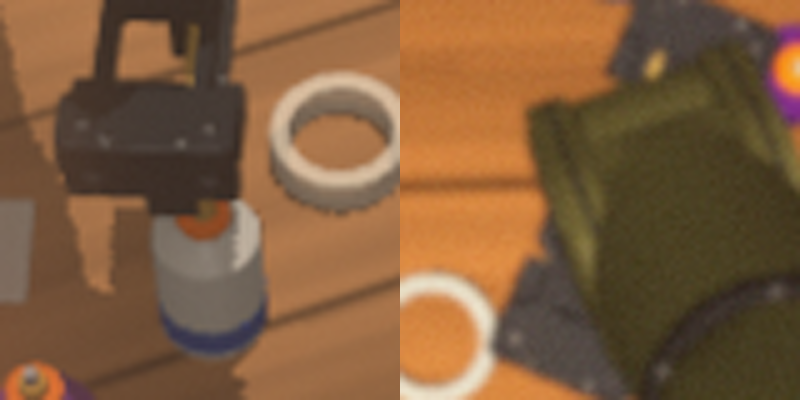

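```bash
python3 -m creep '[5.5,-6.5,5,0.7,-0.3,-0.7, 0,0,0,0,0,0, 0,0,0,0,0,0]'; python3 - <<'E'
from h import *
st();need([.4732,.0035,.037],-24,0)
E
```

```text
clock: 27.7
tool_pos: [0.4732, 0.0039, 0.1329]
eef_rot: [0.839, 0.544, 0.001, 0.001]
contact_force: [0.3, 0.5, 0.1]
opening: 0.848
t 27.7 pos [473.2   3.9 132.9] F [0.3 0.5 0.1] op 74.7
tool x [0.409 0.913 0.001] y [ 0.913 -0.409  0.003] z [ 0.003 -0.001 -1.   ]
q [-0.02  0.63 -0.13  2.1   0.2   0.42 -0.73]
need shift [-0.5 -0.1 95.9] turn [ 0.2 -0.  -0.1] | down 40 in tool: [-0.  -0.1 40. ]
```

```bash
python3 -m creep '[0,0,20,0,0,0, 0,0,20,0,0,0, 0,0,20,0,0,0, 0,0,0,0,0,0]'; python3 - <<'E'
from h import *
st();need([.4732,.0035,.037],-24,0)
E
```

```text
clock: 28.03
tool_pos: [0.4768, 0.0049, 0.0736]
eef_rot: [0.839, 0.544, 0.005, 0.003]
contact_force: [-0.3, 0.2, -0.1]
opening: 0.851
t 28.03 pos [476.8   4.9  73.6] F [-0.3  0.2 -0.1] op 75.0
tool x [0.408 0.913 0.005] y [ 0.913 -0.408  0.01 ] z [ 0.011  0.001 -1.   ]
q [-0.06  0.75 -0.08  2.13  0.23  0.26 -0.76]
need shift [-2.9 -3.1 36.6] turn [ 0.6 -0.3 -0.1] | down 40 in tool: [-0.2 -0.4 40. ]
```

```bash
python3 -m creep '[-2.5,-3,12,0.6,-0.3,0, -0.5,-1,13,0,0,0, 0,0,11,0,0,0, 0,0,0,0,0,0]'; python3 - <<'E'
from h import *
st();need([.4732,.0035,.037],-24,0)
zoom([.4732,.0035,.1],80,'g4.png',5)
E
```

```text
clock: 28.37
tool_pos: [0.4736, 0.0042, 0.0388]
eef_rot: [0.839, 0.544, 0.001, 0.0]
contact_force: [0.2, 0.4, 0.2]
opening: 0.853
t 28.37 pos [473.6   4.2  38.8] F [0.2 0.4 0.2] op 75.1
tool x [0.407 0.913 0.001] y [ 0.913 -0.407  0.001] z [ 0.001  0.    -1.   ]
q [-0.07  0.82 -0.06  2.15  0.24  0.18 -0.76]
need shift [-0.8 -0.1  1.8] turn [ 0.1 -0.  -0. ] | down 40 in tool: [-0. -0. 40.]
scene origin [205 146] scale 5
top origin [262 199] scale 5
```

View pics/g4.png

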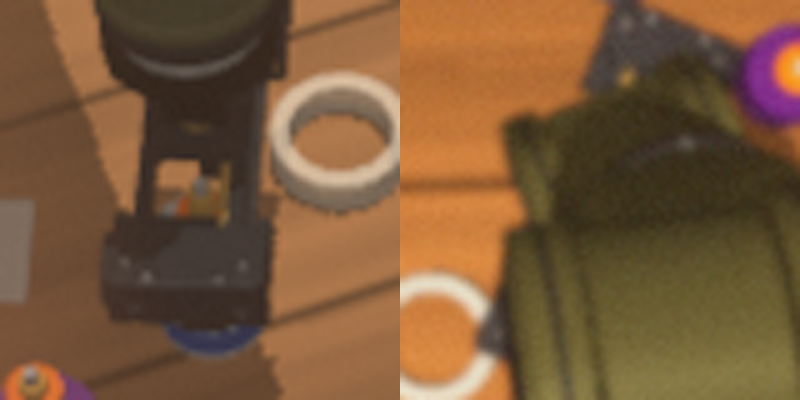

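```bash
python3 -m creep '[0,0,0,0,0,0, 0,0,0,0,0,0, 0,0,0,0,0,0, 0,0,0,0,0,0, 0,0,0,0,0,0]' 45 35;python3 -m creep '[0,0,0,0,0,0, 0,0,0,0,0,0]'; python3 -m creep '[0,0,-10,0,0,0, 0,0,-25,0,0,0, 0,0,-40,0,0,0, 0,0,-40,0,0,0, 0,0,0,0,0,0]'; python3 - <<'E'
from h import *
st();need([.51,-.3508,.19],-23,0)
zoom([.4732,.0035,.1],100,'g5.png',4)
E
```

```text
clock: 28.88
tool_pos: [0.4756, 0.0043, 0.0436]
eef_rot: [0.839, 0.544, 0.003, 0.002]
contact_force: [-0.1, -0.1, -2.2]
opening: 0.572
clock: 29.05
tool_pos: [0.4756, 0.0043, 0.0437]
eef_rot: [0.839, 0.544, 0.003, 0.002]
contact_force: [-0.6, -0.0, -2.6]
opening: 0.574
clock: 29.47
tool_pos: [0.4728, 0.0041, 0.1626]
eef_rot: [0.839, 0.545, -0.0, 0.0]
contact_force: [2.1, -0.1, -2.7]
opening: 0.568
t 29.47 pos [472.8   4.1 162.6] F [ 2.1 -0.1 -2.7] op 50.0
tool x [ 0.407  0.913 -0.001] y [ 0.913 -0.407  0.   ] z [ 0.    -0.001 -1.   ]
q [-0.    0.58 -0.16  2.07  0.18  0.51 -0.72]
need shift [-309.1  178.4  -27.2] turn [ 0.  0. -1.] | down 40 in tool: [ 0. -0. 40.]
scene origin [195 136] scale 4
top origin [252 189] scale 4
```

View pics/g5.png

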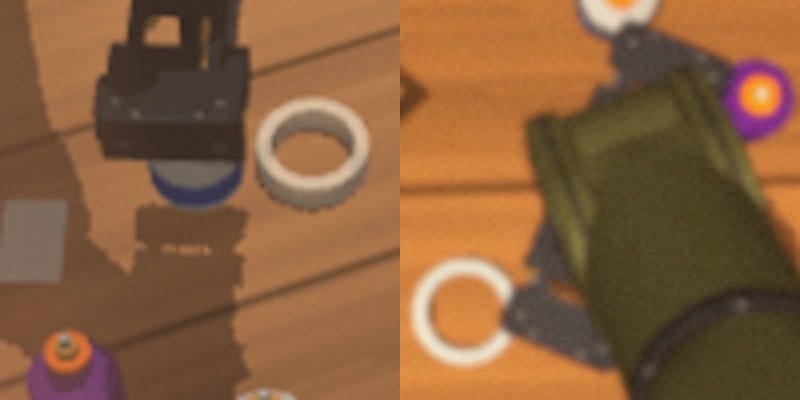

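```bash
python3 -m creep '[-10,5,-30,0,0,0, -30,18,0,0,0,0, -33,20,0,0,0,0, -33,20,0,0,0,0, -33,20,0,0,0,0]'; python3 -m creep '[-33,20,0,0,0,0, -33,20,0,0,0,0, -33,20,0,0,0,0, -33,20,0,0,0,0, 0,0,0,0,0,0]'; python3 - <<'E'
from h import *
st();need([.51,-.3508,.19],-23,0)
E
```

```text
clock: 29.98
tool_pos: [0.4866, -0.1497, 0.183]
eef_rot: [0.832, 0.554, -0.007, -0.008]
contact_force: [0.4, -0.2, -2.3]
opening: 0.575
clock: 30.4
tool_pos: [0.5012, -0.3188, 0.1703]
eef_rot: [0.835, 0.55, -0.014, -0.013]
contact_force: [-0.7, -3.1, -2.9]
opening: 0.572
t 30.4 pos [ 501.2 -318.8  170.3] F [-0.7 -3.1 -2.9] op 50.4
tool x [ 0.394  0.919 -0.01 ] y [ 0.918 -0.394 -0.037] z [-0.038  0.006 -0.999]
q [ 0.61  0.72 -0.22  1.67  0.22  0.82 -0.12]
need shift [-26.1  20.  -20.2] turn [-2.1  0.6 -0.2] | down 40 in tool: [ 0.4  1.5 40. ]
```

```bash
python3 -m creep '[-13,10,0,-2,0.6,0, -13,10,0,0,0,0, 0,0,0,0,0,0, 0,0,0,0,0,0]'; python3 - <<'E'
from h import *
st();need([.51,-.3508,.05],-23,0)
zoom([.53,-.305,.1],130,'g6.png',3)
E
```

```text
clock: 30.73
tool_pos: [0.5026, -0.3522, 0.1596]
eef_rot: [0.837, 0.548, -0.004, -0.008]
contact_force: [0.4, 0.2, -3.0]
opening: 0.575
t 30.73 pos [ 502.6 -352.2  159.6] F [ 0.4  0.2 -3. ] op 50.7
tool x [0.4   0.917 0.002] y [ 0.916 -0.4   -0.019] z [-0.016  0.009 -1.   ]
q [ 0.67  0.75 -0.23  1.63  0.22  0.81 -0.07]
need shift [  4.    8.3 109.5] turn [-1.1 -0.1 -0.6] | down 40 in tool: [-0.1  0.7 40. ]
scene origin [ 50 187] scale 3
top origin [356 149] scale 3
```

View pics/g6.png

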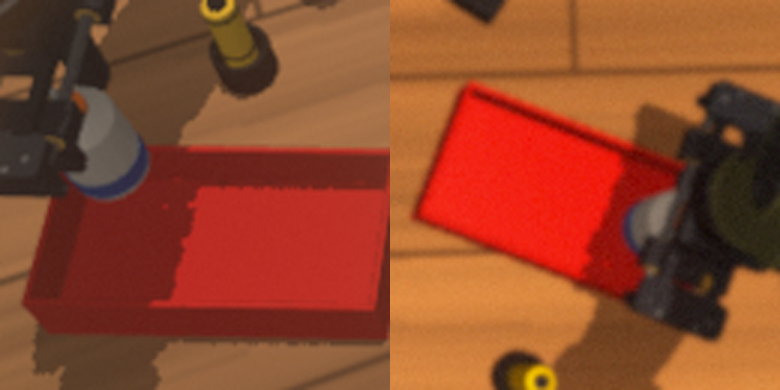

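```bash
python3 -m creep '[4,8,20,-1,0,-0.6, 0,1,30,0,0,0, 0,0,25,0,0,0, 0,0,0,0,0,0]'; python3 - <<'E'
from h import *
st();need([.51,-.3508,.05],-23,0)
E
```

```text
clock: 31.17
tool_pos: [0.5156, -0.3451, 0.0838]
eef_rot: [0.831, 0.556, 0.003, -0.0]
contact_force: [-0.6, 0.8, -3.7]
opening: 0.568
t 31.17 pos [ 515.6 -345.1   83.8] F [-0.6  0.8 -3.7] op 50.1
tool x [0.382 0.924 0.005] y [ 0.924 -0.382  0.002] z [ 0.004  0.004 -1.   ]
q [ 0.63  0.85 -0.21  1.68  0.26  0.63 -0.11]
need shift [-7.6 -3.1 33.8] turn [ 0.1 -0.3  0.5] | down 40 in tool: [-0.2 -0.1 40. ]
```

```bash
python3 -m creep '[-7,-3,15,0,-0.3,0, 0,0,14,0,0,0, 0,0,0,0,0,0]'; python3 - <<'E'
from h import *
st();need([.51,-.3508,.05],-23,0)
E
```

```text
clock: 31.42
tool_pos: [0.5119, -0.3456, 0.0554]
eef_rot: [0.83, 0.558, 0.001, -0.0]
contact_force: [0.2, 1.1, -2.3]
opening: 0.576
t 31.42 pos [ 511.9 -345.6   55.4] F [ 0.2  1.1 -2.3] op 50.8
tool x [0.377 0.926 0.002] y [ 0.926 -0.377  0.001] z [ 0.002  0.002 -1.   ]
q [ 0.63  0.89 -0.19  1.7   0.28  0.57 -0.11]
need shift [-5.5  0.2  5.4] turn [ 0.1 -0.1  0.9] | down 40 in tool: [-0.1 -0.  40. ]
```

```bash
python3 -m creep '[-1,0,5,0,0,0, 0,0,0,0,0,0]'; python3 -m creep '[0,0,3,0,0,0, 0,0,0,0,0,0]'; python3 - <<'E'
from h import *
st()
E
```

```text
clock: 31.58
tool_pos: [0.5125, -0.3452, 0.052]
eef_rot: [0.829, 0.559, 0.002, 0.0]
contact_force: [0.3, 0.6, -2.5]
opening: 0.572
clock: 31.75
tool_pos: [0.5142, -0.3451, 0.051]
eef_rot: [0.829, 0.559, 0.003, 0.001]
contact_force: [-0.7, -0.2, -3.1]
opening: 0.572
t 31.75 pos [ 514.2 -345.1   51. ] F [-0.7 -0.2 -3.1] op 50.4
tool x [0.374 0.927 0.003] y [ 0.927 -0.374  0.005] z [ 0.006  0.001 -1.   ]
q [ 0.63  0.9  -0.19  1.7   0.28  0.56 -0.12]
```

```bash
python3 -m creep '[0,0,4,0,0,0, 0,0,0,0,0,0]'; python3 -m creep '[0,0,3,0,0,0, 0,0,0,0,0,0]'; python3 - <<'E'
from h import *
st()
zoom([.53,-.305,.1],130,'g7.png',3)
E
```

```text
clock: 31.92
tool_pos: [0.5157, -0.3457, 0.0488]
eef_rot: [0.829, 0.559, 0.004, 0.003]
contact_force: [0.3, -0.1, -2.5]
opening: 0.573
clock: 32.08
tool_pos: [0.5164, -0.3464, 0.0486]
eef_rot: [0.829, 0.559, 0.004, 0.004]
contact_force: [-0.7, -0.5, -3.4]
opening: 0.569
t 32.08 pos [ 516.4 -346.4   48.6] F [-0.7 -0.5 -3.4] op 50.1
tool x [0.374 0.927 0.001] y [ 0.927 -0.374  0.011] z [ 0.011 -0.003 -1.   ]
q [ 0.62  0.9  -0.19  1.7   0.28  0.55 -0.12]
scene origin [ 50 187] scale 3
top origin [356 149] scale 3
```

View pics/g7.png

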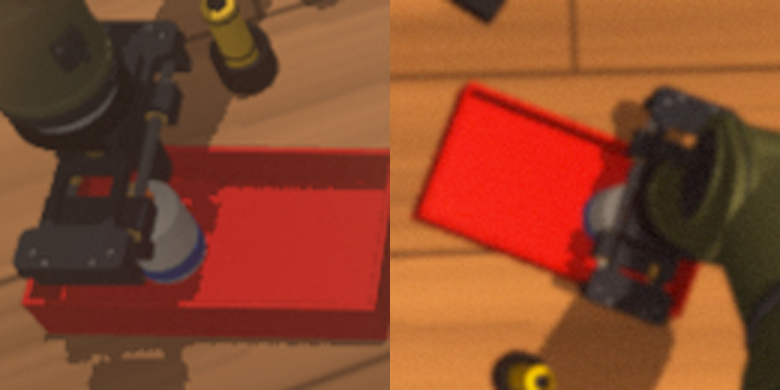

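```bash
python3 -m creep '[0,0,0,0,0,0, 0,0,0,0,0,0, 0,0,0,0,0,0, 0,0,0,0,0,0]' 75; python3 -m creep '[0,0,-5,0,0,0, 0,0,-25,0,0,0, 0,0,-40,0,0,0, 0,0,-40,0,0,0, 0,0,-40,0,0,0]'; python3 - <<'E'
from h import *
st();need([.6812,-.1089,.2],-23,0)
zoom([.53,-.305,.05],130,'g8.png',3)
E
```

```text
clock: 32.52
tool_pos: [0.5172, -0.347, 0.0482]
eef_rot: [0.829, 0.559, 0.004, 0.005]
contact_force: [0.2, -0.5, -0.5]
opening: 0.839
clock: 32.93
tool_pos: [0.5097, -0.3431, 0.1943]
eef_rot: [0.829, 0.56, -0.0, -0.005]
contact_force: [0.8, -0.6, -0.9]
opening: 0.849
t 32.93 pos [ 509.7 -343.1  194.3] F [ 0.8 -0.6 -0.9] op 74.8
tool x [0.373 0.928 0.005] y [ 0.928 -0.373 -0.008] z [-0.006  0.007 -1.   ]
q [ 0.66  0.7  -0.25  1.61  0.21  0.87 -0.06]
need shift [281.3  71.6  -5. ] turn [-0.5 -0.3  1.1] | down 40 in tool: [-0.2  0.3 40. ]
scene origin [ 57 197] scale 3
top origin [351 150] scale 3
```

View pics/g8.png

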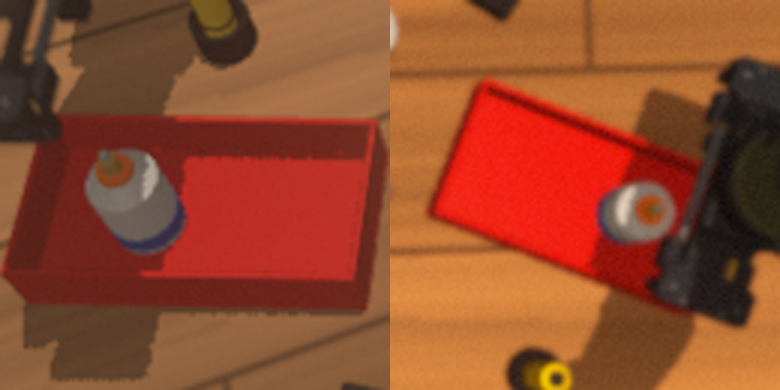

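```bash
python3 -m creep '[39,10,-2,-0.5,0,1, 39,10,-2,0,0,0, 39,10,-2,0,0,0, 39,10,-2,0,0,0, 39,10,-2,0,0,0]'; python3 -m creep '[39,10,-2,0,0,0, 30,8,-2,0,0,0, 0,0,0,0,0,0, 0,0,0,0,0,0]'; python3 - <<'E'
from h import *
st();need([.6812,-.1089,.12],-24,0)
zoom([.6812,-.1089,.1],100,'g9.png',4)
E
```

```text
clock: 33.45
tool_pos: [0.633, -0.1986, 0.2125]
eef_rot: [0.841, 0.541, 0.001, 0.011]
contact_force: [0.4, -0.3, 0.1]
opening: 0.849
clock: 33.78
tool_pos: [0.6848, -0.1257, 0.2149]
eef_rot: [0.837, 0.547, 0.005, 0.008]
contact_force: [0.1, -0.3, 0.0]
opening: 0.85
t 33.78 pos [ 684.8 -125.7  214.9] F [ 0.1 -0.3  0. ] op 74.9
tool x [ 0.401  0.916 -0.001] y [ 0.916 -0.401  0.018] z [ 0.017 -0.008 -1.   ]
q [ 0.21  0.78 -0.21  1.34  0.18  1.02 -0.44]
need shift [ 14.  -11.8  94.6] turn [1.1 0.  0.4] | down 40 in tool: [ 0.  -0.7 40. ]
scene origin [177 231] scale 4
top origin [293 108] scale 4
```

View pics/g9.png

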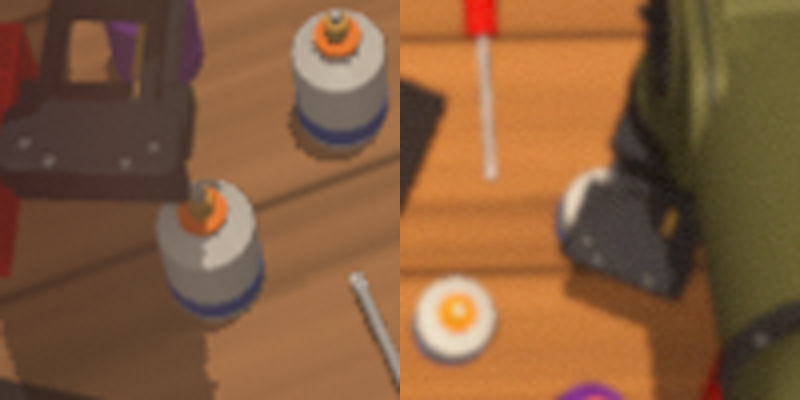

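```bash
python3 -m creep '[14,-12,10,1,0,0.4, 0,0,20,0,0,0, 0,0,20,0,0,0, 0,0,0,0,0,0, 0,0,0,0,0,0]'; python3 - <<'E'
from h import *
a=shot("scene");print(atz(a,(227.5,277.75),.114),atz(a,(177+203/4,231+213/4),.092))
st();need([.6812,-.1089,.037],-24,0)
zoom([.6812,-.1089,.1],80,'g10.png',5)
E
```

```text
clock: 34.3
tool_pos: [0.6751, -0.1198, 0.1643]
eef_rot: [0.843, 0.538, -0.002, 0.003]
contact_force: [-0.0, -0.4, 0.2]
opening: 0.852
[ 0.6798148  -0.10717655  0.114     ] [ 0.68338413 -0.10997419  0.092     ]
t 34.35 pos [ 674.7 -120.   164.1] F [-0.8 -0.3 -0.5] op 75.1
tool x [ 0.421  0.907 -0.007] y [ 0.907 -0.421  0.001] z [-0.002 -0.007 -1.   ]
q [ 0.2   0.83 -0.19  1.41  0.19  0.93 -0.48]
need shift [ 13.8   1.1 127. ] turn [ 0.   0.4 -0.9] | down 40 in tool: [ 0.3 -0.  40. ]
scene origin [187 241] scale 5
top origin [303 118] scale 5
```

View pics/g10.png

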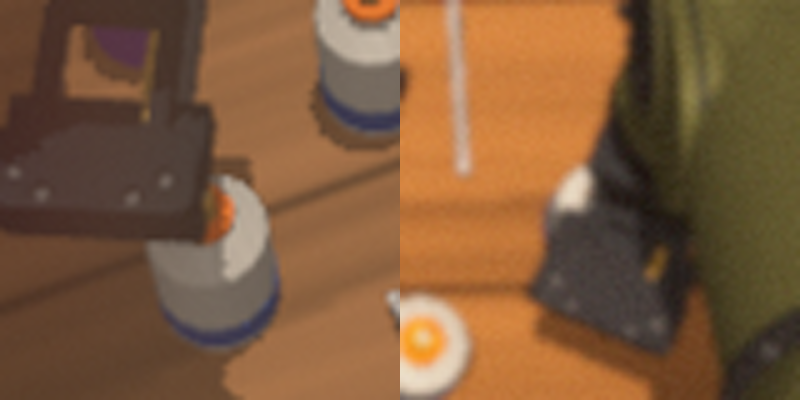

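```bash
python3 -m creep '[14.5,1.5,20,0,0.4,-0.9, 0,0,20,0,0,0, 0,0,0,0,0,0, 0,0,0,0,0,0]'; python3 - <<'E'
from h import *
st();need([.6812,-.1089,.037],-24,0)
E
```

```text
clock: 34.78
tool_pos: [0.6879, -0.1086, 0.1307]
eef_rot: [0.839, 0.544, 0.006, 0.005]
contact_force: [0.7, 0.6, 0.7]
opening: 0.852
t 34.78 pos [ 687.9 -108.6  130.7] F [0.7 0.6 0.7] op 75.0
tool x [0.408 0.913 0.005] y [ 0.913 -0.408  0.014] z [ 0.015 -0.001 -1.   ]
q [ 0.19  0.87 -0.19  1.42  0.2   0.86 -0.49]
need shift [-3.4 -7.4 93.6] turn [ 0.8 -0.3 -0.1] | down 40 in tool: [-0.2 -0.6 40. ]
```

```bash
python3 -m creep '[-3.4,-7,6,0.8,-0.3,0, 0,0,0,0,0,0, 0,0,0,0,0,0]'; python3 - <<'E'
from h import *
st();need([.6812,-.1089,.037],-24,0)
zoom([.6812,-.1089,.1],80,'g11.png',5)
E
```

```text
clock: 35.03
tool_pos: [0.6811, -0.11, 0.1277]
eef_rot: [0.839, 0.544, 0.001, 0.001]
contact_force: [0.1, 0.4, 0.8]
opening: 0.847
t 35.03 pos [ 681.1 -110.   127.7] F [0.1 0.4 0.8] op 74.6
tool x [ 0.409  0.913 -0.   ] y [ 0.913 -0.409  0.003] z [ 0.003 -0.001 -1.   ]
q [ 0.19  0.87 -0.19  1.43  0.2   0.86 -0.49]
need shift [ 1.1 -0.7 90.7] turn [ 0.2  0.  -0.1] | down 40 in tool: [ 0.  -0.1 40. ]
scene origin [187 241] scale 5
top origin [303 118] scale 5
```

View pics/g11.png

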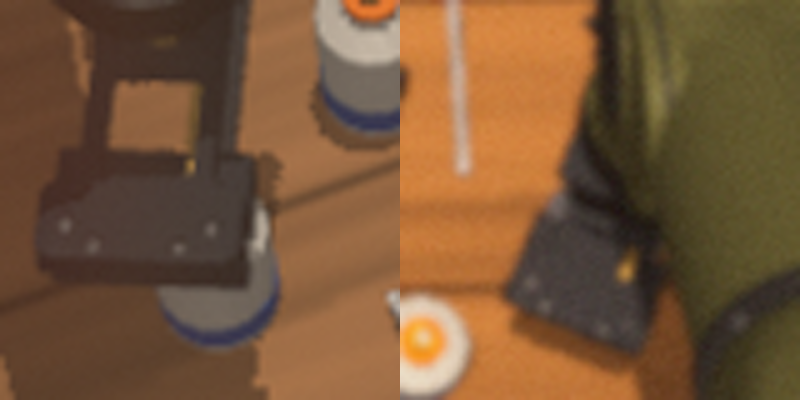

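```bash
python3 -m creep '[1,-1,20,0,0,0, 0,-0.5,20,0,0,0, 0,-0.5,15,0,0,0, 0,0,0,0,0,0]'; python3 - <<'E'
from h import *
st();need([.6812,-.1089,.036],-24,0)
E
```

```text
clock: 35.47
tool_pos: [0.6829, -0.1091, 0.0748]
eef_rot: [0.84, 0.543, 0.004, 0.004]
contact_force: [-1.0, 0.5, 0.4]
opening: 0.851
t 35.47 pos [ 682.9 -109.1   74.8] F [-1.   0.5  0.4] op 75.0
tool x [0.41  0.912 0.002] y [ 0.912 -0.41   0.011] z [ 0.011 -0.002 -1.   ]
q [ 0.18  0.94 -0.18  1.46  0.22  0.75 -0.51]
need shift [-0.6 -2.  38.8] turn [ 0.6 -0.1 -0.2] | down 40 in tool: [-0.1 -0.4 40. ]
```

```bash
python3 -m creep '[-0.5,-2,13,0.5,0,0, 0,-0.5,13,0,0,0, 0,0,13,0,0,0, 0,0,0,0,0,0]'; python3 - <<'E'
from h import *
st();need([.6812,-.1089,.036],-24,0)
E
python3 -m creep '[0,0,0,0,0,0, 0,0,0,0,0,0, 0,0,0,0,0,0, 0,0,0,0,0,0, 0,0,0,0,0,0]' 45 40;python3 -m creep '[0,0,0,0,0,0, 0,0,0,0,0,0]'
```

```text
clock: 35.8
tool_pos: [0.6822, -0.1088, 0.0349]
eef_rot: [0.84, 0.543, 0.003, 0.001]
contact_force: [0.2, 0.2, 0.3]
opening: 0.851
t 35.8 pos [ 682.2 -108.8   34.9] F [0.2 0.2 0.3] op 75.0
tool x [0.41  0.912 0.003] y [ 0.912 -0.41   0.005] z [ 0.006  0.001 -1.   ]
q [ 0.18  0.99 -0.17  1.47  0.22  0.69 -0.51]
need shift [-0.5 -0.9 -1.1] turn [ 0.3 -0.2 -0.2] | down 40 in tool: [-0.1 -0.2 40. ]
clock: 36.22
tool_pos: [0.6828, -0.1088, 0.0351]
eef_rot: [0.84, 0.543, 0.003, 0.001]
contact_force: [0.1, -0.6, -1.4]
opening: 0.583
clock: 36.38
tool_pos: [0.6827, -0.1088, 0.0354]
eef_rot: [0.84, 0.543, 0.003, 0.001]
contact_force: [0.1, -0.7, -2.1]
opening: 0.575
```

```bash
python3 -m creep '[0,0,-10,0,0,0, 0,0,-30,0,0,0, 0,0,-40,0,0,0, 0,0,-40,0,0,0, 0,0,-35,0,0,0]'; python3 - <<'E'
from h import *
st();need([.5488,-.2586,.185],-23,0)
zoom([.6812,-.1089,.2],100,'g12.png',4)
E
```

```text
clock: 36.8
tool_pos: [0.6742, -0.1082, 0.1875]
eef_rot: [0.839, 0.544, -0.006, -0.006]
contact_force: [0.2, -0.0, -1.3]
opening: 0.579
t 36.8 pos [ 674.2 -108.2  187.5] F [ 0.2 -0.  -1.3] op 51.0
tool x [ 0.409  0.913 -0.004] y [ 0.912 -0.409 -0.016] z [-0.016  0.003 -1.   ]
q [ 0.19  0.81 -0.21  1.38  0.18  0.99 -0.47]
need shift [-188.5  -52.9    4. ] turn [-0.9  0.2 -1.1] | down 40 in tool: [ 0.1  0.6 40. ]
scene origin [172 209] scale 4
top origin [298 101] scale 4
```

View pics/g12.png

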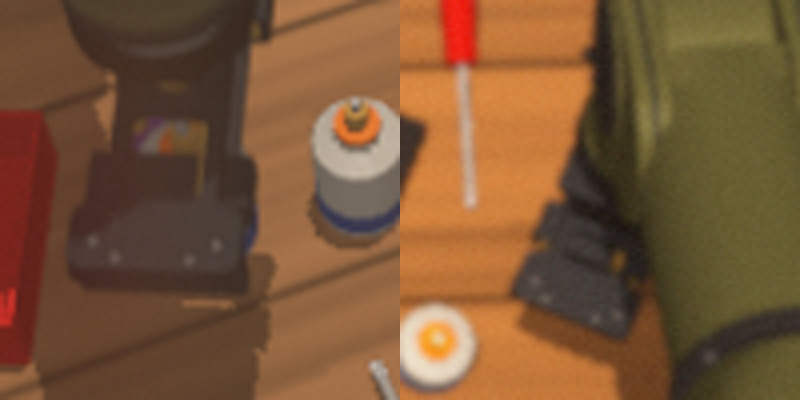

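```bash
python3 -m creep '[-30,-9,0,-0.9,0,-1, -38,-11,0,0,0,0, -38,-11,0,0,0,0, -38,-11,0,0,0,0, -38,-11,0,0,0,0]'; python3 -m creep '[0,0,0,0,0,0, 0,0,0,0,0,0]'; python3 - <<'E'
from h import *
st();need([.5488,-.2586,.12],-23,0)
E
```

```text
clock: 37.32
tool_pos: [0.5635, -0.2446, 0.1934]
eef_rot: [0.829, 0.56, 0.012, 0.005]
contact_force: [-0.9, -0.8, -2.4]
opening: 0.579
clock: 37.48
tool_pos: [0.5535, -0.2567, 0.1926]
eef_rot: [0.833, 0.553, 0.006, 0.005]
contact_force: [1.1, 1.3, -1.5]
opening: 0.578
t 37.48 pos [ 553.5 -256.7  192.6] F [ 1.1  1.3 -1.5] op 50.9
tool x [0.388 0.922 0.005] y [ 0.922 -0.388  0.016] z [ 0.017 -0.002 -1.   ]
q [ 0.5   0.69 -0.24  1.65  0.21  0.81 -0.23]
need shift [-4.  -4.8 72.5] turn [ 0.9 -0.3  0.2] | down 40 in tool: [-0.2 -0.6 40. ]
```

```bash
python3 -m creep '[-4,-5,20,0.9,-0.3,0, 0,0,25,0,0,0, 0,0,25,0,0,0, 0,0,20,0,0,0, 0,0,0,0,0,0]'; python3 - <<'E'
from h import *
st();need([.5488,-.2586,.0404],-23,0)
zoom([.53,-.305,.1],130,'g13.png',3)
E
```

```text
clock: 37.9
tool_pos: [0.5487, -0.2597, 0.1012]
eef_rot: [0.834, 0.552, 0.0, 0.002]
contact_force: [-0.9, 0.2, -2.9]
opening: 0.58
t 37.9 pos [ 548.7 -259.7  101.2] F [-0.9  0.2 -2.9] op 51.1
tool x [ 0.39   0.921 -0.002] y [ 0.921 -0.39   0.004] z [ 0.003 -0.003 -1.   ]
q [ 0.48  0.81 -0.2   1.72  0.25  0.63 -0.27]
need shift [ 1.2 -0.6 60.8] turn [0.2 0.1 0.1] | down 40 in tool: [ 0.1 -0.2 40. ]
scene origin [ 50 187] scale 3
top origin [356 149] scale 3
```

View pics/g13.png

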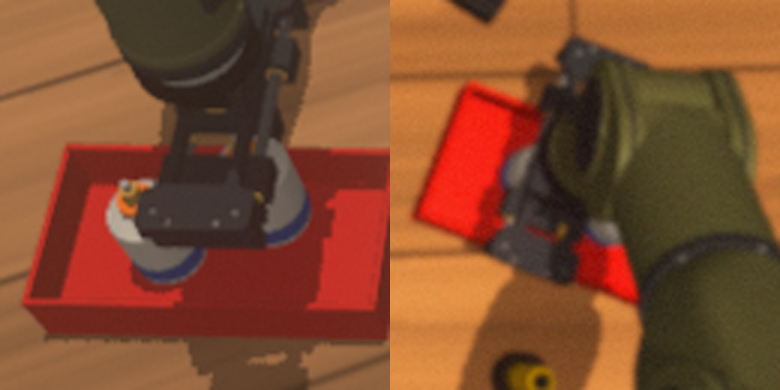

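```bash
python3 -m creep '[1,-0.6,20,0,0,0, 0,-0.5,20,0,0,0, 0,0,12,0,0,0, 0,0,0,0,0,0]'; python3 -c "
from h import *
st();need([.5488,-.2586,.0404],-23,0)"; python3 -m creep '[0,0,6,0,0,0, 0,0,0,0,0,0]'; python3 -m creep '[0,0,4,0,0,0, 0,0,0,0,0,0]'; python3 -m creep '[0,0,3,0,0,0]'
```

```text
clock: 38.33
tool_pos: [0.5581, -0.2597, 0.0579]
eef_rot: [0.833, 0.553, 0.006, 0.01]
contact_force: [-0.1, -0.1, -2.1]
opening: 0.58
t 38.33 pos [ 558.1 -259.7   57.9] F [-0.1 -0.1 -2.1] op 51.1
tool x [0.388 0.922 0.   ] y [ 0.921 -0.388  0.023] z [ 0.022 -0.009 -1.   ]
q [ 0.46  0.88 -0.18  1.73  0.28  0.53 -0.29]
need shift [-2.6 -9.4 17.3] turn [ 1.3 -0.   0.2] | down 40 in tool: [-0.  -0.9 40. ]
clock: 38.5
tool_pos: [0.56, -0.2598, 0.0536]
eef_rot: [0.833, 0.553, 0.007, 0.011]
contact_force: [0.6, 0.0, -2.5]
opening: 0.577
clock: 38.67
tool_pos: [0.5615, -0.2604, 0.0512]
eef_rot: [0.833, 0.553, 0.008, 0.012]
contact_force: [-0.9, -0.5, -2.8]
opening: 0.579
clock: 38.75
tool_pos: [0.5625, -0.2607, 0.0492]
eef_rot: [0.833, 0.553, 0.009, 0.013]
contact_force: [0.7, -0.7, -2.0]
opening: 0.576
```

```bash
python3 -c "
from h import *
st();need([.5488,-.2586,.049],-23,0)"; python3 -m creep '[-3,-6,-3,1.5,0,0, -1,-5,0,0,0,0, 0,0,0,0,0,0]';python3 -c "
from h import *
st();need([.5488,-.2586,.0404],-23,0)"
```

```text
t 38.75 pos [ 562.5 -260.7   49.2] F [ 0.7 -0.7 -2. ] op 50.8
tool x [0.388 0.922 0.001] y [ 0.921 -0.388  0.032] z [ 0.03  -0.012 -0.999]
q [ 0.46  0.89 -0.17  1.73  0.28  0.51 -0.29]
need shift [ -3.3 -13.5  -0.2] turn [ 1.8 -0.   0.2] | down 40 in tool: [-0.  -1.3 40. ]
clock: 39.0
tool_pos: [0.5506, -0.2601, 0.0522]
eef_rot: [0.833, 0.553, 0.002, 0.002]
contact_force: [-0.1, -0.2, -2.3]
opening: 0.575
t 39.0 pos [ 550.6 -260.1   52.2] F [-0.1 -0.2 -2.3] op 50.7
tool x [0.388 0.922 0.001] y [ 0.922 -0.388  0.006] z [ 0.006 -0.002 -1.   ]
q [ 0.47  0.89 -0.18  1.74  0.28  0.54 -0.28]
need shift [ 0.7 -2.3 11.7] turn [ 0.4 -0.   0.2] | down 40 in tool: [-0.  -0.2 40. ]
```

```bash
python3 -m creep '[0,-2,6,0.4,0,0, 0,0,5,0,0,0, 0,0,0,0,0,0]';python3 -c "
from h import *
st();need([.5488,-.2586,.0404],-23,0)";python3 -m creep '[0,-1,3,0,0,0]'
```

```text
clock: 39.25
tool_pos: [0.5489, -0.2594, 0.0406]
eef_rot: [0.833, 0.553, 0.001, 0.0]
contact_force: [1.1, -0.3, -2.4]
opening: 0.579
t 39.25 pos [ 548.9 -259.4   40.6] F [ 1.1 -0.3 -2.4] op 51.0
tool x [0.388 0.921 0.001] y [ 0.921 -0.388  0.001] z [ 0.001  0.001 -1.   ]
q [ 0.47  0.9  -0.18  1.74  0.28  0.52 -0.29]
need shift [ 0.7 -0.4  0.2] turn [ 0.  -0.1  0.1] | down 40 in tool: [-0. -0. 40.]
clock: 39.33
tool_pos: [0.5487, -0.2594, 0.0393]
eef_rot: [0.833, 0.553, 0.001, 0.001]
contact_force: [-8.2, 2.8, 48.1]
opening: 0.581
```

```bash
python3 -m creep '[0,0,0,0,0,0, 0,0,0,0,0,0, 0,0,0,0,0,0, 0,0,0,0,0,0]' 75; python3 -m creep '[0,0,-5,0,0,0, 0,0,-25,0,0,0, 0,0,-40,0,0,0, 0,0,-40,0,0,0, 0,0,-40,0,0,0]'; python3 - <<'E'
from h import *
st();need([.6115,-.0112,.2],-24,0)
zoom([.53,-.305,.05],130,'g14.png',3)
E
```

```text
clock: 39.67
tool_pos: [0.5507, -0.2597, 0.0409]
eef_rot: [0.833, 0.553, 0.002, 0.003]
contact_force: [-0.6, -0.4, 0.3]
opening: 0.842
clock: 40.08
tool_pos: [0.5434, -0.2565, 0.1865]
eef_rot: [0.833, 0.554, -0.004, -0.006]
contact_force: [1.5, -0.6, 0.2]
opening: 0.847
t 40.08 pos [ 543.4 -256.5  186.5] F [ 1.5 -0.6  0.2] op 74.6
tool x [0.386 0.922 0.   ] y [ 0.922 -0.386 -0.015] z [-0.014  0.006 -1.   ]
q [ 0.5   0.7  -0.24  1.65  0.21  0.83 -0.23]
need shift [252.5 -32.1 -12.9] turn [-0.9  0.   1.3] | down 40 in tool: [-0.   0.6 40. ]
scene origin [ 57 197] scale 3
top origin [351 150] scale 3
```

View pics/g14.png

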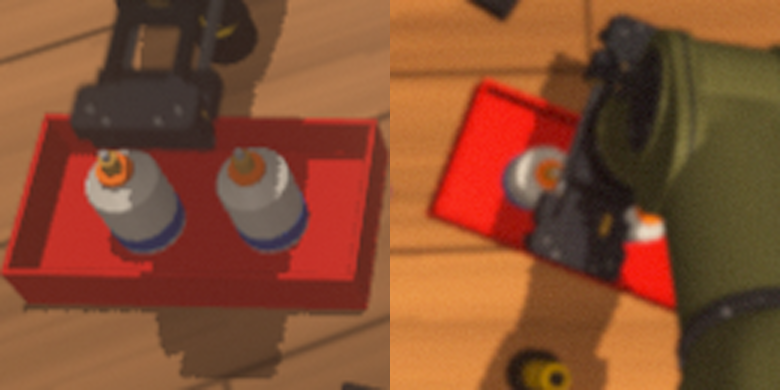

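```bash
python3 -m creep '[39,-4,-2,-0.9,0,1.3, 39,-5,-2,0,0,0, 39,-5,-2,0,0,0, 39,-5,-2,0,0,0, 39,-5,-2,0,0,0]'; python3 -m creep '[39,-5,-2,0,0,0, 10,0,0,0,0,7, 0,0,0,0,0,7, 0,0,0,0,0,7, 0,0,0,0,0,0]'; python3 - <<'E'
from h import *
st();need([.6115,-.0112,.13],-46,0)
a,b=zoom([.6115,-.0112,.1],100,'g15.png',4)
E
```

```text
clock: 40.6
tool_pos: [0.6055, -0.0817, 0.2022]
eef_rot: [0.846, 0.533, 0.002, 0.012]
contact_force: [-0.0, -0.3, -0.6]
opening: 0.851
clock: 41.02
tool_pos: [0.6241, -0.0146, 0.2014]
eef_rot: [0.928, 0.372, 0.006, 0.006]
contact_force: [-0.0, 0.1, -0.1]
opening: 0.85
t 41.02 pos [624.1 -14.6 201.4] F [-0.   0.1 -0.1] op 74.9
tool x [0.724 0.69  0.007] y [ 0.69  -0.724  0.016] z [ 0.016 -0.007 -1.   ]
q [-0.01  0.69 -0.09  1.6   0.09  0.84 -0.94]
need shift [ -7.3 -12.3  71.2] turn [ 0.9 -0.4 -0.3] | down 40 in tool: [-0.3 -0.6 40. ]
scene origin [210 187] scale 4
top origin [256 135] scale 4
```

View pics/g15.png

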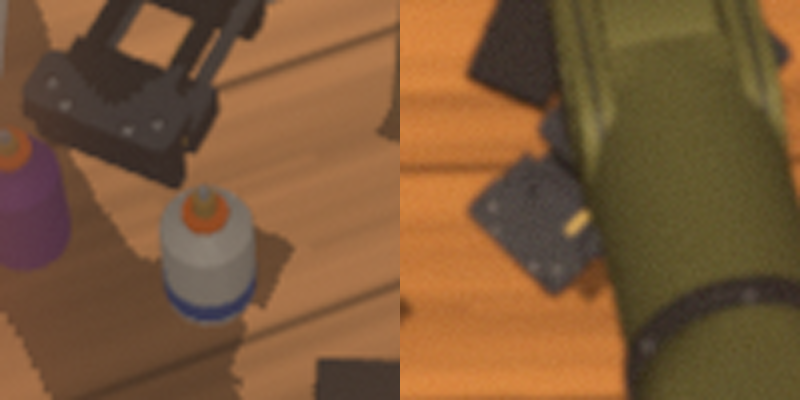

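```bash
python3 -m creep '[-7,-12,15,0.9,-0.4,-0.3, 0,0,25,0,0,0, 0,0,15,0,0,0, 0,0,0,0,0,0, 0,0,0,0,0,0]'; python3 - <<'E'
from h import *
a=shot("scene");print(atz(a,(261.25,234.5),.114),atz(a,(261.5,240),.092))
st();need([.6115,-.0112,.036],-46,0)
E
```

```text
clock: 41.53
tool_pos: [0.6106, -0.0162, 0.1451]
eef_rot: [0.924, 0.381, 0.0, 0.001]
contact_force: [-0.6, -1.0, 0.7]
opening: 0.852
[ 0.61195088 -0.00926664  0.114     ] [ 0.6128813  -0.00985623  0.092     ]
t 41.58 pos [610.5 -16.4 145.2] F [0.6 0.2 0.5] op 75.0
tool x [ 0.709  0.705 -0.001] y [ 0.705 -0.709  0.002] z [ 0.001 -0.002 -1.   ]
q [ 0.    0.75 -0.09  1.68  0.1   0.72 -0.93]
need shift [  4.5  -3.2 109.1] turn [0.1 0.1 0.8] | down 40 in tool: [ 0.  -0.1 40. ]
```

```bash
python3 -m creep '[5,-3.5,12,0,0,0.8, 0,0,0,0,0,0, 0,0,0,0,0,0]'; python3 - <<'E'
from h import *
st();need([.6118,-.0106,.036],-46,0)
E
```

```text
clock: 41.83
tool_pos: [0.6135, -0.0109, 0.1344]
eef_rot: [0.927, 0.374, 0.002, 0.002]
contact_force: [0.3, -0.5, 0.2]
opening: 0.85
t 41.83 pos [613.5 -10.9 134.4] F [ 0.3 -0.5  0.2] op 74.9
tool x [0.72  0.694 0.002] y [ 0.694 -0.72   0.005] z [ 0.006 -0.002 -1.   ]
q [-0.01  0.77 -0.09  1.68  0.1   0.69 -0.95]
need shift [-1.3 -1.9 98.4] turn [ 0.3 -0.1 -0.1] | down 40 in tool: [-0.1 -0.2 40. ]
```

```bash
python3 -m creep '[-1.3,-2,20,0.3,0,0, 0,-0.5,20,0,0,0, 0,-0.5,20,0,0,0, 0,0,0,0,0,0]'; python3 -c "
from h import *
st();need([.6118,-.0106,.036],-46,0)"
```

```text
clock: 42.17
tool_pos: [0.6146, -0.0086, 0.076]
eef_rot: [0.927, 0.375, 0.005, 0.001]
contact_force: [-0.5, 0.3, -0.5]
opening: 0.851
t 42.17 pos [614.6  -8.6  76. ] F [-0.5  0.3 -0.5] op 75.0
tool x [0.719 0.695 0.009] y [ 0.695 -0.719  0.006] z [ 0.011  0.002 -1.   ]
q [-0.02  0.85 -0.08  1.72  0.11  0.57 -0.96]
need shift [-3.8 -0.7 40. ] turn [ 0.3 -0.5  0.1] | down 40 in tool: [-0.4 -0.2 40. ]
```

```bash
python3 -m creep '[-3.8,-0.7,13,0.3,-0.5,0, -0.5,0,14,0,0,0, 0,0,13,0,0,0, 0,0,0,0,0,0]'; python3 -c "
from h import *
st();need([.6118,-.0106,.036],-46,0)"; python3 -m creep '[0,0,0,0,0,0, 0,0,0,0,0,0, 0,0,0,0,0,0, 0,0,0,0,0,0, 0,0,0,0,0,0]' 45 40;python3 -m creep '[0,0,0,0,0,0, 0,0,0,0,0,0]'
```

```text
clock: 42.5
tool_pos: [0.6136, -0.0111, 0.0364]
eef_rot: [0.927, 0.375, 0.002, 0.001]
contact_force: [-0.7, 0.4, -0.3]
opening: 0.85
t 42.5 pos [613.6 -11.1  36.4] F [-0.7  0.4 -0.3] op 74.9
tool x [0.718 0.696 0.003] y [ 0.696 -0.718  0.003] z [ 0.005 -0.    -1.   ]
q [-0.02  0.91 -0.07  1.73  0.12  0.5  -0.97]
need shift [-0.9 -1.6  0.4] turn [ 0.2 -0.2  0.1] | down 40 in tool: [-0.1 -0.1 40. ]
clock: 42.92
tool_pos: [0.6145, -0.0108, 0.0382]
eef_rot: [0.927, 0.376, 0.003, 0.001]
contact_force: [-0.1, 0.4, -3.2]
opening: 0.579
clock: 43.08
tool_pos: [0.6144, -0.0109, 0.0384]
eef_rot: [0.927, 0.376, 0.003, 0.001]
contact_force: [-0.4, 0.0, -2.4]
opening: 0.577
```

```bash
python3 -m creep '[0,0,-10,0,0,0, 0,0,-30,0,0,0, 0,0,-40,0,0,0, 0,0,-40,0,0,0, 0,0,-40,0,0,0]'; python3 -m creep '[0,0,-25,0,0,0, 0,0,0,0,0,0]'; python3 - <<'E'
from h import *
st();need([.5015,.2505,.21],-46,0)
b=shot("top");a=shot("scene")
# carton pose fit from top corners
import scipy.optimize as so
hx=np.array([np.cos(np.radians(44.2)),np.sin(np.radians(44.2)),0]);hy=np.array([-hx[1],hx[0],0])
C=np.array([.5053,.2541,0]);H=C+.06*hx+[0,0,.1225]
for u in ((203,160.5),(125.5,235)):
    f=lambda v:proj(b,H+.12*(-np.cos(v[0])*hx+np.sin(v[0])*np.array([0,0,1]))+v[1]*hy)-u
    r=so.least_squares(f,[1.8,-.12 if u[0]>150 else .12]);print(r.x,r.cost)
zoom([.505,.254,.15],140,'k1.png',2.8)
E
```

```text
clock: 43.5
tool_pos: [0.6055, -0.0113, 0.196]
eef_rot: [0.927, 0.376, -0.008, -0.003]
contact_force: [1.3, 0.7, -3.9]
opening: 0.58
clock: 43.67
tool_pos: [0.6105, -0.0114, 0.2321]
eef_rot: [0.927, 0.376, -0.001, 0.0]
contact_force: [1.1, -0.1, -2.9]
opening: 0.578
t 43.67 pos [610.5 -11.4 232.1] F [ 1.1 -0.1 -2.9] op 50.9
tool x [ 0.718  0.696 -0.001] y [ 0.696 -0.718 -0.   ] z [-0.001 -0.001 -1.   ]
q [-0.    0.64 -0.1   1.59  0.08  0.91 -0.93]
need shift [ 104.1 -263.9   22. ] turn [-0.   0.1  0.1] | down 40 in tool: [ 0.1  0.  40. ]
[ 1.89609346 -0.12068933] 2.4939891287321588e-21
[1.94060722 0.12643746] 4.0389678347315804e-28
scene origin [282  80] scale 2.8
top origin [131 158] scale 2.8
```

View pics/k1.png

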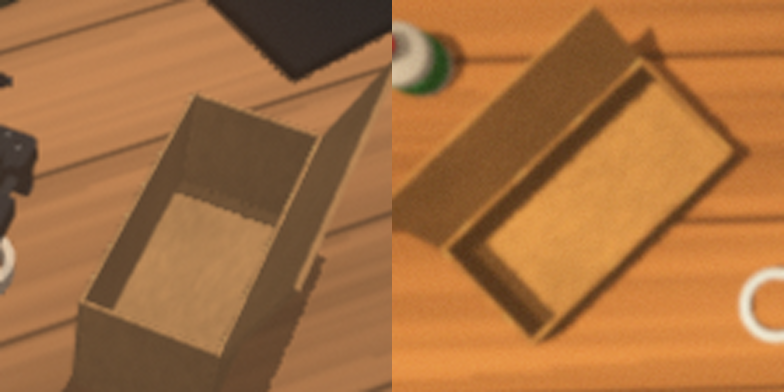

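```bash
python3 - <<'E'
from h import *
a=shot("scene")
c=np.array([atz(a,u,.122) for u in ((351.6,113.9),(311.3,187.1),(359.9,206.8),(395.6,128.2))])
print(np.round(c*1000),np.round(c.mean(0)*1000));print([round(np.linalg.norm(c[i]-c[(i+1)%4])*1000) for i in range(4)])
for i,j in((1,0),(2,3)):d=c[j]-c[i];print(np.degrees(np.arctan2(d[1],d[0])))
for i,j in((0,3),(1,2)):d=c[j]-c[i];print(np.degrees(np.arctan2(d[1],d[0])))
E
python3 -m creep '[15,-38,0,0,0,0, 15,-38,0,0,0,0, 15,-38,0,0,0,0, 15,-38,0,0,0,0, 15,-38,0,0,0,0]'; python3 -m creep '[15,-38,0,0,0,0, 12,-32,0,0,0,0, 0,0,0,0,0,0, 0,0,0,0,0,0]'; python3 -c "
from h import *
st();need([.503,.252,.15],-46,0)
zoom([.505,.254,.15],140,'k2.png',2.8)"
```

```text
[[381. 315. 122.]
 [545. 135. 122.]
 [632. 212. 122.]
 [462. 393. 122.]] [505. 264. 122.]
[243, 116, 248, 112]
132.26959585046666
133.08901542771468
43.683688780365166
41.398041682323395
clock: 44.33
tool_pos: [0.5247, 0.1658, 0.2121]
eef_rot: [0.931, 0.364, -0.018, 0.002]
contact_force: [0.9, 0.8, -3.1]
opening: 0.578
clock: 44.67
tool_pos: [0.4846, 0.2488, 0.2036]
eef_rot: [0.928, 0.373, -0.026, -0.001]
contact_force: [0.6, -0.5, -2.7]
opening: 0.577
t 44.67 pos [484.6 248.8 203.6] F [ 0.6 -0.5 -2.7] op 50.9
tool x [ 0.721  0.691 -0.048] y [ 0.691 -0.722 -0.022] z [-0.05  -0.017 -0.999]
q [-0.5   0.62 -0.08  1.77  0.05  0.81 -1.41]
need shift [18.1 11.6 52.6] turn [-1.3  2.8 -0.2] | down 40 in tool: [ 1.9  0.9 39.9]
scene origin [282  80] scale 2.8
top origin [131 158] scale 2.8
```

View pics/k2.png

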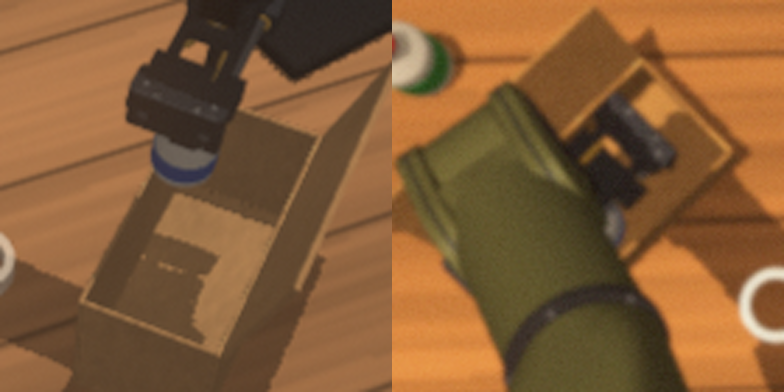

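```bash
python3 -m creep '[18,8,5,-1.3,2.8,0, 0,0,0,0,0,0, 0,0,0,0,0,0, 0,0,0,0,0,0]'; python3 -c "
from h import *
st();need([.503,.256,.15],-46.5,0)"
```

```text
clock: 45.1
tool_pos: [0.5046, 0.2474, 0.1955]
eef_rot: [0.93, 0.368, -0.002, 0.002]
contact_force: [0.5, 0.2, -3.1]
opening: 0.577
t 45.1 pos [504.6 247.4 195.5] F [ 0.5  0.2 -3.1] op 50.9
tool x [ 0.73   0.684 -0.006] y [ 0.684 -0.73   0.002] z [-0.003 -0.006 -1.   ]
q [-0.5   0.63 -0.07  1.78  0.06  0.75 -1.42]
need shift [ 5.  -7.4 45.4] turn [ 0.1  0.3 -0.4] | down 40 in tool: [ 0.2 -0.1 40. ]
```

```bash
python3 -m creep '[5,-7.5,0,0,0.3,0, 0,0,15,0,0,0, 0,0,15,0,0,0, 0,0,0,0,0,0]'; python3 -c "
from h import *
st();need([.503,.256,.0424],-46.5,0)
zoom([.505,.254,.15],120,'k3.png',3.3)"
```

```text
clock: 45.43
tool_pos: [0.5039, 0.2551, 0.166]
eef_rot: [0.931, 0.365, 0.0, 0.001]
contact_force: [-0.6, 0.2, -2.6]
opening: 0.58
t 45.43 pos [503.9 255.1 166. ] F [-0.6  0.2 -2.6] op 51.1
tool x [0.734 0.679 0.   ] y [ 0.679 -0.734  0.002] z [ 0.001 -0.002 -1.   ]
q [-0.51  0.67 -0.06  1.8   0.06  0.67 -1.44]
need shift [ -0.   -1.5 123.6] turn [ 0.1 -0.  -0.7] | down 40 in tool: [-0.  -0.1 40. ]
scene origin [292  90] scale 3.3
top origin [141 168] scale 3.3
```

View pics/k3.png

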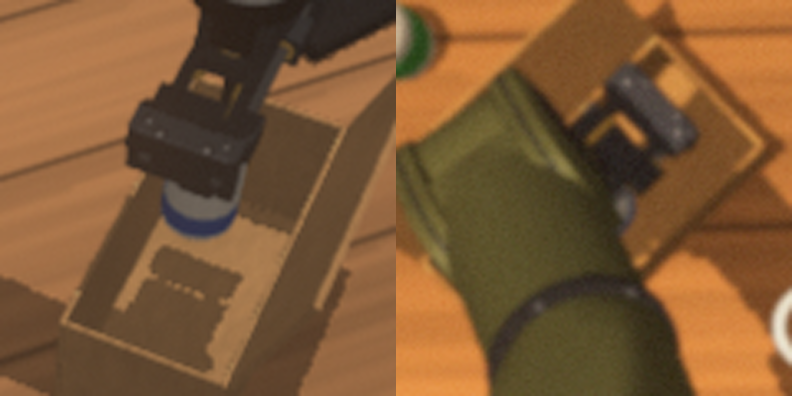

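```bash
python3 -m creep '[0,-1.5,20,0,0,-0.7, 0,-0.3,20,0,0,0, 0,-0.3,20,0,0,0, 0,0,0,0,0,0]'; python3 -c "
from h import *
st();need([.503,.256,.0424],-46.5,0)"
```

```text
clock: 45.87
tool_pos: [0.5082, 0.2596, 0.1116]
eef_rot: [0.929, 0.37, 0.007, -0.0]
contact_force: [-0.0, -0.2, -3.5]
opening: 0.579
t 45.87 pos [508.2 259.6 111.6] F [-0.  -0.2 -3.5] op 51.0
tool x [0.726 0.688 0.014] y [ 0.688 -0.726  0.005] z [ 0.014  0.005 -1.   ]
q [-0.52  0.75 -0.06  1.84  0.08  0.54 -1.44]
need shift [-7.2 -1.3 69.1] turn [ 0.3 -0.8 -0. ] | down 40 in tool: [-0.5 -0.2 40. ]
```

```bash
python3 -m creep '[-7,-1,15,0.3,-0.8,0, -1,0,15,0,0,0, -1,0,15,0,0,0, 0,0,0,0,0,0]'; python3 -c "
from h import *
st();need([.503,.256,.0424],-46.5,0)
zoom([.505,.254,.15],120,'k4.png',3.3)"
```

```text
clock: 46.2
tool_pos: [0.5051, 0.2566, 0.0711]
eef_rot: [0.929, 0.37, 0.004, -0.001]
contact_force: [0.2, 0.4, -2.0]
opening: 0.577
t 46.2 pos [505.1 256.6  71.1] F [ 0.2  0.4 -2. ] op 50.8
tool x [0.727 0.687 0.008] y [ 0.687 -0.727  0.002] z [ 0.007  0.004 -1.   ]
q [-0.52  0.82 -0.05  1.87  0.09  0.45 -1.45]
need shift [-2.2 -1.1 28.7] turn [ 0.1 -0.4 -0.1] | down 40 in tool: [-0.3 -0.1 40. ]
scene origin [292  90] scale 3.3
top origin [141 168] scale 3.3
```

View pics/k4.png

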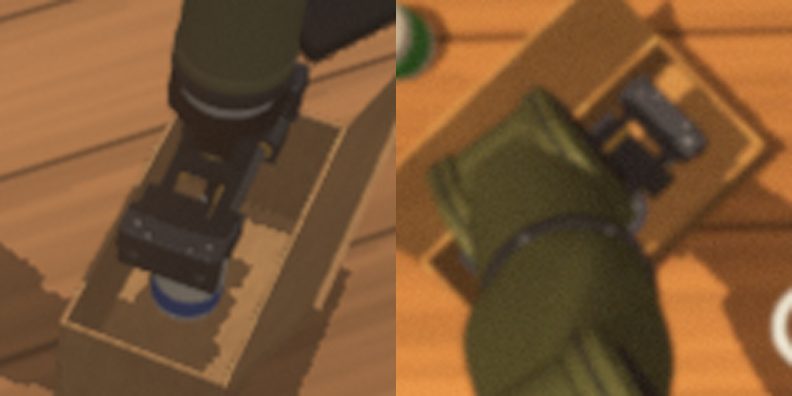

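```bash
python3 -m creep '[-2,-1,12,0,-0.4,0, -0.5,0,10,0,0,0, 0,0,5,0,0,0, 0,0,0,0,0,0]'; python3 -c "
from h import *
st();need([.503,.256,.0424],-46.5,0)";python3 -m creep '[0,0,3,0,0,0]';python3 -m creep '[0,0,3,0,0,0]'
```

```text
clock: 46.63
tool_pos: [0.5079, 0.2589, 0.0483]
eef_rot: [0.929, 0.37, 0.007, -0.0]
contact_force: [-1.3, -0.6, -2.4]
opening: 0.578
t 46.63 pos [507.9 258.9  48.3] F [-1.3 -0.6 -2.4] op 51.0
tool x [0.727 0.687 0.013] y [ 0.687 -0.727  0.005] z [ 0.013  0.006 -1.   ]
q [-0.53  0.85 -0.04  1.87  0.09  0.4  -1.45]
need shift [-5.7 -1.3  5.9] turn [ 0.3 -0.8 -0.1] | down 40 in tool: [-0.5 -0.2 40. ]
clock: 46.72
tool_pos: [0.5083, 0.2592, 0.0454]
eef_rot: [0.929, 0.37, 0.007, -0.0]
contact_force: [-0.3, 0.4, -3.0]
opening: 0.577
clock: 46.8
tool_pos: [0.5084, 0.2592, 0.0422]
eef_rot: [0.929, 0.37, 0.007, -0.0]
contact_force: [-0.2, -1.4, -2.2]
opening: 0.575
```

```bash
python3 -m creep '[-3,0,2,0,-0.6,0]';python3 -m creep '[0,0,2,0,0,0]';
```

```text
clock: 46.88
tool_pos: [0.5083, 0.2594, 0.0415]
eef_rot: [0.929, 0.37, 0.005, 0.001]
contact_force: [0.4, 4.7, 21.3]
opening: 0.579
clock: 46.97
tool_pos: [0.5093, 0.2604, 0.0415]
eef_rot: [0.929, 0.37, 0.007, 0.0]
contact_force: [-6.0, -2.7, 26.6]
opening: 0.578
```

On the floor (force 21–27 N). Release, opening only to 62 mm, and lift.

```bash
python3 -m creep '[0,0,0,0,0,0, 0,0,0,0,0,0, 0,0,0,0,0,0, 0,0,0,0,0,0]' 66; python3 -m creep '[0,0,-5,0,0,0, -0.5,0,-25,0,0,0, 0,0,-40,0,0,0, 0,0,-40,0,0,0, 0,0,-40,0,0,0]'; python3 -m creep '[0,0,-40,0,0,0, 0,0,-25,0,0,0, 0,0,0,0,0,0]';python3 - <<'E'
from h import *
st()
zoom([.505,.254,.1],120,'k5.png',3.3)
E
```

```text
clock: 47.3
tool_pos: [0.5111, 0.2616, 0.0438]
eef_rot: [0.929, 0.37, 0.009, 0.0]
contact_force: [0.0, -0.2, 0.3]
opening: 0.746
clock: 47.72
tool_pos: [0.5026, 0.2569, 0.1905]
eef_rot: [0.929, 0.37, -0.002, 0.002]
contact_force: [0.4, 0.3, -0.3]
opening: 0.743
clock: 47.97
tool_pos: [0.5057, 0.2586, 0.2674]
eef_rot: [0.929, 0.37, 0.005, 0.001]
contact_force: [1.1, 0.9, -0.4]
opening: 0.748
t 47.97 pos [505.7 258.6 267.4] F [ 1.1  0.9 -0.4] op 65.9
tool x [0.726 0.687 0.009] y [ 0.687 -0.727  0.005] z [ 0.01   0.002 -1.   ]
q [-0.51  0.54 -0.07  1.69  0.05  0.91 -1.42]
scene origin [290 104] scale 3.3
top origin [144 169] scale 3.3
```

View pics/k5.png

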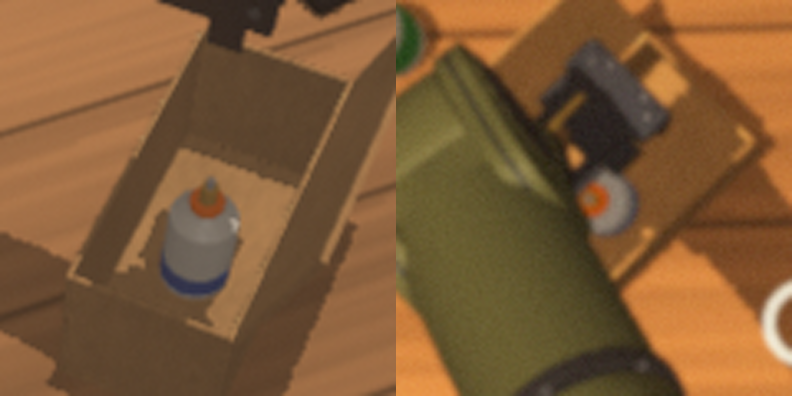

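```bash
python3 -m creep '[0,0,-10,0.3,-0.5,0, 30,0,0,0,0,0, 40,0,0,0,0,0, 40,0,0,0,0,0, 20,0,0,0,0,0]' 0 20;  python3 - <<'E'
from h import *
st();need([.599,.347,.182],-46.5,0)
zoom([.57,.3,.15],130,'k6.png',3)
E
```

```text
clock: 48.48
tool_pos: [0.5926, 0.3404, 0.2616]
eef_rot: [0.93, 0.368, -0.016, 0.004]
contact_force: [-0.1, -0.2, -0.8]
opening: 0.392
t 48.48 pos [592.6 340.4 261.6] F [-0.1 -0.2 -0.8] op 34.5
tool x [ 0.729  0.684 -0.032] y [ 0.684 -0.729 -0.004] z [-0.026 -0.019 -0.999]
q [-0.56  0.74 -0.06  1.27  0.04  1.16 -1.44]
need shift [11.8 -0.1 79.3] turn [-0.2  1.8 -0.3] | down 40 in tool: [ 1.3  0.2 40. ]
scene origin [319 100] scale 3
top origin [117 137] scale 3
```

View pics/k6.png

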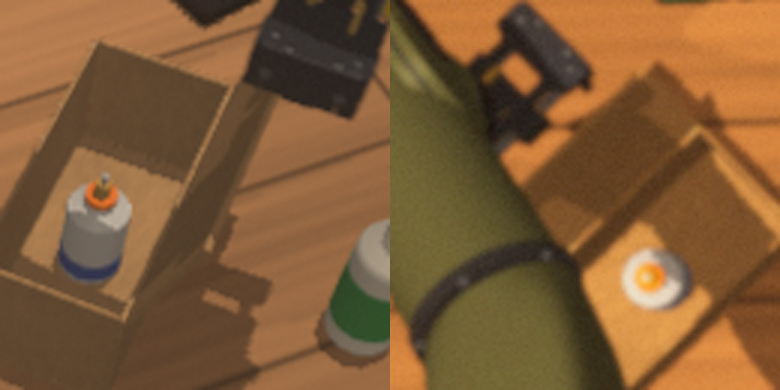

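```bash
python3 -m creep '[12,0,5,0,1.8,-0.3, 2,0,25,0,0,0, 0,0,25,0,0,0, 0,0,20,0,0,0, 0,0,0,0,0,0]';  python3 - <<'E'
from h import *
st();need([.599,.347,.182],-46.5,0)
zoom([.57,.3,.15],130,'k7.png',3)
E
```

```text
clock: 49.0
tool_pos: [0.5959, 0.3444, 0.1732]
eef_rot: [0.929, 0.371, -0.009, 0.0]
contact_force: [-0.9, 0.5, 1.3]
opening: 0.004
t 49.0 pos [595.9 344.4 173.2] F [-0.9  0.5  1.3] op 0.3
tool x [ 0.725  0.689 -0.018] y [ 0.689 -0.725 -0.006] z [-0.017 -0.008 -1.   ]
q [-0.56  0.83 -0.06  1.37  0.05  0.96 -1.44]
need shift [ 3.9  0.2 -8.8] turn [-0.3  1.   0. ] | down 40 in tool: [ 0.7  0.2 40. ]
scene origin [319 100] scale 3
top origin [117 137] scale 3
```

View pics/k7.png

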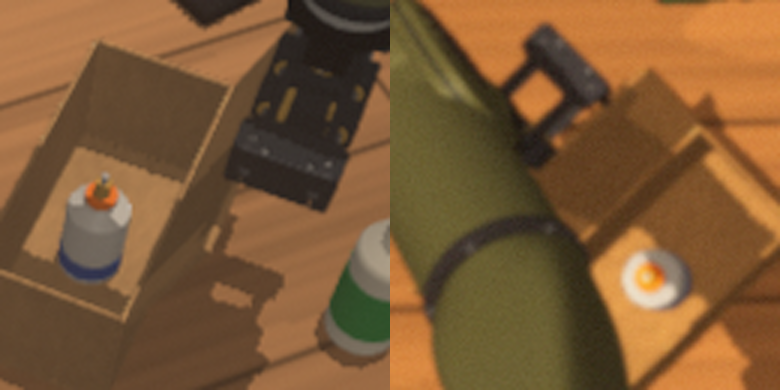

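```bash
cat >> h.py <<'E'
def cart():
    s=get_state();p=np.array(s["tool_pos"])
    hx=np.array([.725,.688,0]);hy=np.array([-.688,.725,0]);d=p-[.505,.2575,0]
    print("t",round(s["clock"],2),"carton x,y",np.round([d@hx*1000,d@hy*1000],1),"true tip z",round(p[2]*1000+23,1),"F",np.round(s["contact_force"],1))
    need(p,-46.5,0)
E
python3 -m creep '[-8,0,-8,0,1,0, -13,0,0,0,0,0, -13,0,0,0,0,0, -13,0,0,0,0,0]';python3 -c "
from h import *
cart()
zoom([.57,.3,.15],130,'k8.png',3)"
```

```text
clock: 49.43
tool_pos: [0.5684, 0.318, 0.1914]
eef_rot: [0.929, 0.371, 0.011, -0.006]
contact_force: [0.2, 1.8, -0.8]
opening: 0.006
t 49.43 carton x,y [87.6  0.2] true tip z 214.4 F [ 0.2  1.8 -0.8]
need shift [0. 0. 0.] turn [-0.2 -1.4  0. ] | down 40 in tool: [-1.   0.2 40. ]
scene origin [319 100] scale 3
top origin [117 137] scale 3
```

View pics/k8.png

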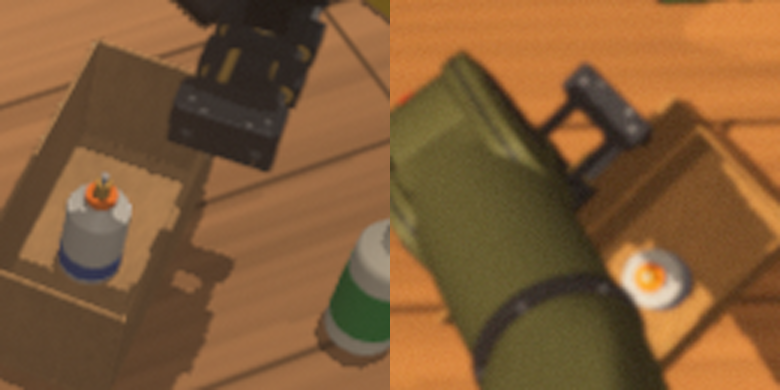

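```bash
python3 -m creep '[-13,0,2,0,-1,0, -13,0,2,0,0,0, -13,0,2,0,0,0, -13,0,1,0,0,0]';python3 -c "
from h import *
cart()
zoom([.57,.3,.15],130,'k9.png',3)"
```

```text
clock: 49.87
tool_pos: [0.5368, 0.2871, 0.1897]
eef_rot: [0.929, 0.371, 0.011, -0.005]
contact_force: [0.9, 1.7, -1.3]
opening: 0.006
t 49.87 carton x,y [43.4 -0.4] true tip z 212.7 F [ 0.9  1.7 -1.3]
need shift [0. 0. 0.] turn [-0.1 -1.4  0.1] | down 40 in tool: [-1.  0. 40.]
scene origin [319 100] scale 3
top origin [117 137] scale 3
```

View pics/k9.png

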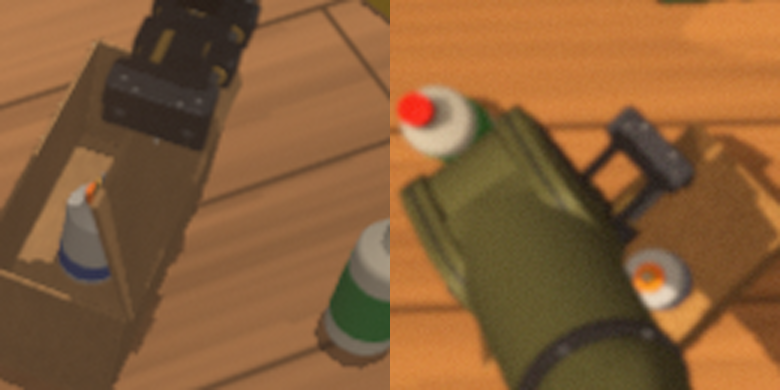

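```bash
python3 -m creep '[-14,0,6,0,-1,0, -13,0,9,0,0,0, -13,0,10,0,0,0, -12,0,11,0,0,0]';python3 -c "
from h import *
cart()
zoom([.55,.28,.15],130,'k10.png',3)"
```

```text
clock: 50.3
tool_pos: [0.5066, 0.2572, 0.1582]
eef_rot: [0.928, 0.371, 0.011, -0.004]
contact_force: [0.5, 0.6, 1.2]
opening: 0.006
t 50.3 carton x,y [ 0.9 -1.3] true tip z 181.2 F [0.5 0.6 1.2]
need shift [0. 0. 0.] turn [ 0.1 -1.3  0.1] | down 40 in tool: [-0.9 -0.1 40. ]
scene origin [307  96] scale 3
top origin [125 145] scale 3
```

View pics/k10.png

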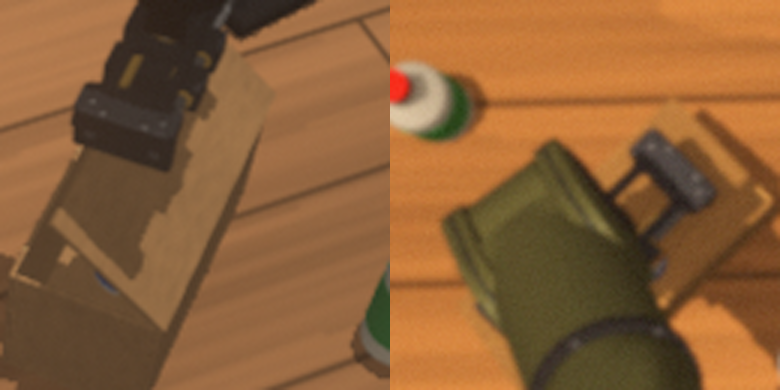

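```bash
python3 -m creep '[-10,0,12,0,-1,0, -9,0,12,0,0,0, -7,0,13,0,0,0, -3,0,8,0,0,0]';python3 -c "
from h import *
cart()"; python3 -m creep '[-2,0,8,0,-0.5,0]';python3 -m creep '[0,0,6,0,0,0]';python3 -c "
from h import *
cart()
zoom([.55,.28,.15],130,'k11.png',3)"
```

```text
clock: 50.73
tool_pos: [0.4902, 0.2407, 0.1126]
eef_rot: [0.928, 0.372, 0.006, -0.001]
contact_force: [-0.9, 1.0, 2.6]
opening: 0.008
t 50.73 carton x,y [-22.3  -2. ] true tip z 135.6 F [-0.9  1.   2.6]
need shift [0. 0. 0.] turn [ 0.2 -0.6  0.2] | down 40 in tool: [-0.4 -0.1 40. ]
clock: 50.82
tool_pos: [0.4893, 0.2397, 0.1041]
eef_rot: [0.928, 0.372, 0.002, 0.001]
contact_force: [0.2, 1.5, 1.7]
opening: 0.003
clock: 50.9
tool_pos: [0.4893, 0.2397, 0.1005]
eef_rot: [0.928, 0.372, 0.001, 0.001]
contact_force: [-19.9, -9.6, 99.7]
opening: 0.002
t 50.9 carton x,y [-23.6  -2.1] true tip z 123.5 F [-19.9  -9.6  99.7]
need shift [0. 0. 0.] turn [ 0.2 -0.   0.1] | down 40 in tool: [-0.  -0.1 40. ]
scene origin [307  96] scale 3
top origin [125 145] scale 3
```

View pics/k11.png

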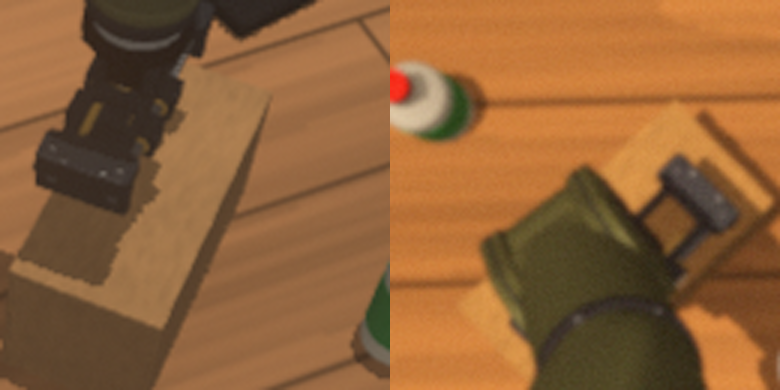

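```bash
python3 -m creep '[0,0,-5,0,0,0, 0,0,-20,0,0,0, 0,0,-40,0,0,0, 0,0,-40,0,0,0, 0,0,-30,0,0,0]'; python3 -m creep '[0,0,-20,0,0,0, -30,0,0,0,0,0, -40,0,0,0,0,0, -40,0,0,0,0,0, 0,0,0,0,0,0]'; python3 -c "
from h import *
st()
shot('scene','z1.png',scale=1.4);shot('top','z2.png',scale=1.4)"
```

```text
clock: 51.42
tool_pos: [0.4871, 0.2393, 0.2364]
eef_rot: [0.928, 0.372, -0.006, 0.003]
contact_force: [0.8, 0.4, -0.6]
opening: 0.007
clock: 51.83
tool_pos: [0.4112, 0.1655, 0.264]
eef_rot: [0.928, 0.373, 0.001, 0.003]
contact_force: [-0.7, -0.2, -1.7]
opening: 0.008
t 51.83 pos [411.2 165.5 264. ] F [-0.7 -0.2 -1.7] op 0.7
tool x [ 0.721  0.693 -0.001] y [ 0.693 -0.721  0.006] z [ 0.003 -0.005 -1.   ]
q [-0.43  0.38 -0.08  2.02  0.05  0.74 -1.36]
```

View pics/z1.png

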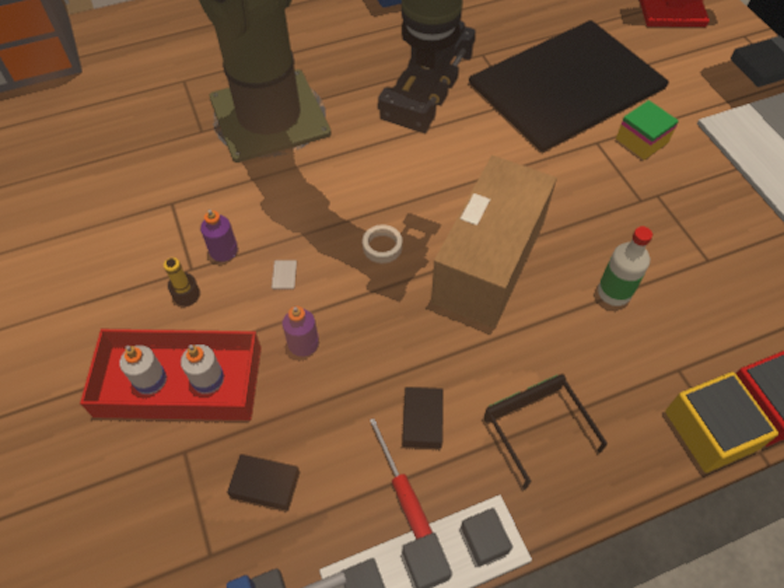

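View pics/z2.png

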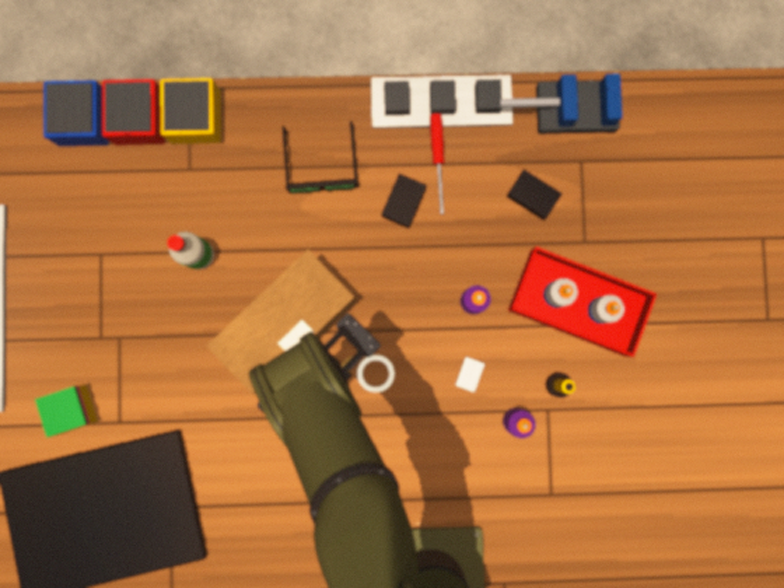

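```bash
python3 - <<'E'
from h import *
a,b=zoom([.505,.257,.11],120,'z3.png',3.3)
zoom([.44,-.28,.05],120,'z4.png',3.3)
E
```

```text
scene origin [292 101] scale 3.3
top origin [142 169] scale 3.3
scene origin [ 64 166] scale 3.3
top origin [348 189] scale 3.3
```

View pics/z3.png

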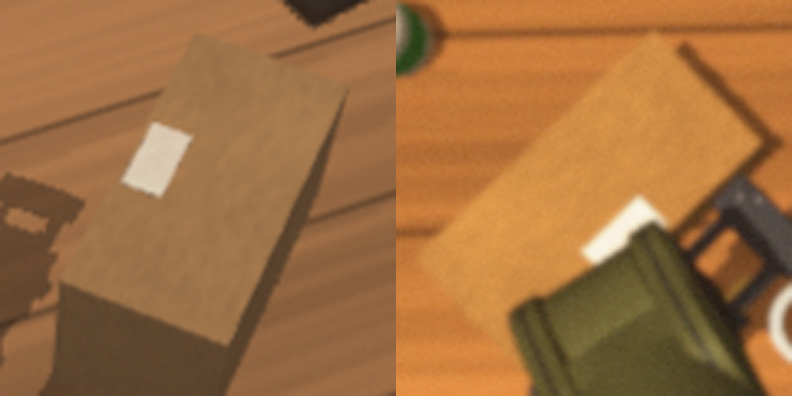

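View pics/z4.png

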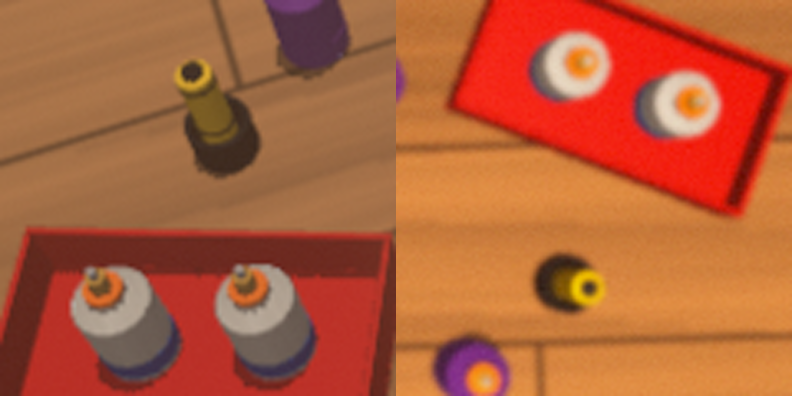

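```bash
python3 -m creep '[0,0,0,0,0,0, 0,0,0,0,0,0]'; python3 -c "
from plant import finish_job
print(finish_job())"
```

```text
clock: 52.3
tool_pos: [0.4214, 0.1753, 0.2648]
eef_rot: [0.927, 0.376, 0.007, 0.001]
contact_force: [1.0, 0.7, 0.8]
opening: 0.003
the job is handed in; nothing more can be done
None
```

The job is handed in at about 52 s. Three cans were on the bench, plus two purple look-alikes that I left alone.

**Readings:** I pressed each can until the force rose sharply at the stop (26–55 N).
- The can at (0.47, 0.00) showed about 9 mm of white, so it was flat.
- The can at (0.61, −0.01) showed green below the white, so it was charged.
- The can at (0.68, −0.11) showed about 5 mm of white, so it was flat.

After the presses, the pictures showed the collars lower on the stems.

**Placing:** Both flat cans stand in the red tray and the charged one stands in the carton. The gauge is back in its stand and the lid is shut.

**Last checks:** The final pictures show both tray cans and the gauge upright and the lid level. Its near edge sits where a shut 5 mm panel should. The bystanders were where they started, and the gripper was clear of everything. The charged can was last seen upright just before the lid closed over it.

**What did not go as expected:**
- **Fingertip position:** in the images the fingertips sat about 23 mm behind the reported TCP. I corrected for this throughout.
- **Lid force:** the last push on the lid briefly reached about 100 N at the wrist, under the 120 N limit. It went through the fingertips, not the gripper's body.
- **Tray force:** setting the second flat can down briefly reached about 48 N, through the can held in the fingers.
- **Camera offset:** the two cameras disagreed by 2–4 mm in y, and by up to 10 mm on the carton's centre. I used relative or averaged positions.

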